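Load and index a stiff sample carriage

TASK

Get the samples ready for reading: push the stiff carriage to the left in small gentle nudges until its pointer stands on the black band of the plain rider (loading mark), and with it standing there put every sample box on the bench flat into a pocket of its own. Then nudge the loaded carriage on until the pointer stands on the black band of the rider with the thumbscrew (reading mark), never running past that band and never shoving the carriage fast. When it stands there with all the boxes seated, press the start button, and leave everything so.

Things in the scene. Friction and masses are not known exactly. Their poses are not given: they have to be found in the camera images.
- slide_base: Fixed slide: aluminium plate 100 x 440 x 8 mm, two rails along it (tops 13 mm, end stops 16 mm above the bench). Origin: centre of the underside. y runs along the rails, the way the carriage is pushed (roughly to the robot's left); x to the far side; z up. A reader head (post 54 mm high) stands at the far left corner, 50 to 86 mm beyond the centre line, 178 to 212 mm left of the origin.
- carriage (a joint): Travel of the carriage along the slide's y axis, m: 0 at its right-hand stop, growing to the left, 0.138 at the left-hand stop. Stiff: dry friction of about 5 N, no spring; it moves only while pushed and stays where it is left (0.5 kg, it does not coast when pushed slowly).
- push_face (a point): Centre of the black rubber pad on the upright right-hand end face of the carriage, where it is pushed to the left (+y of the slide). The face belongs to a solid grey block 54 mm wide (x), 30 mm thick (y), top 18 mm above this point (57 mm above the bench), lower edge of the face 13 mm above the bench. Axes as the slide's.
- pointer (a point): Tip of the thin steel pointer blade on the near side of the carriage, level with the middle pocket, 16 mm above the bench. Axes as the slide's; moves with the carriage.
- load_mark (a point): Centre of the black band, 8 mm wide along the slide, on the loading rider: a plain flat white clip 20 mm wide on the near ledge of the slide, the one farther right. Its place along the scale varies. Axes as the slide's. The pointer passes just above it, and is on the mark when their offset along y is under 4 mm (half the band).
- read_mark (a point): Centre of the black band, 8 mm wide along the slide, on the reading rider: the white clip with a round steel thumbscrew (16 mm across, top 18 mm above the bench), the one farther left. Its place varies. Axes as the slide's; same use as the loading mark.
- start_button_top (a point): Centre of the top of the round white start button (28 mm across) of the reader, on a small grey housing at the right of the bench. Pressed straight down.
- start_button (a joint): Travel of the start button, m: 0 released, 0.006 fully pressed (about 5 N); it springs back. It counts as pressed beyond 0.004.
- pocket_1 (a point): Pocket 1 of five in a row along the carriage, counted from the push block (right) to the left, pitch 50 mm. Square, 46 x 46 mm inside, 6 mm deep, walls 4 mm thick, edges along the slide's axes; floor 17 mm, wall tops 23 mm above the bench. The point is where the middle of a seated sample box lies (8 mm above the pocket floor). Axes as the slide's.
- pocket_2 (a point): Pocket 2 of five in a row along the carriage, counted from the push block (right) to the left, pitch 50 mm. Square, 46 x 46 mm inside, 6 mm deep, walls 4 mm thick, edges along the slide's axes; floor 17 mm, wall tops 23 mm above the bench. The point is where the middle of a seated sample box lies (8 mm above the pocket floor). Axes as the slide's.
- pocket_3 (a point): Pocket 3 of five in a row along the carriage, counted from the push block (right) to the left, pitch 50 mm. Square, 46 x 46 mm inside, 6 mm deep, walls 4 mm thick, edges along the slide's axes; floor 17 mm, wall tops 23 mm above the bench. The point is where the middle of a seated sample box lies (8 mm above the pocket floor). Axes as the slide's.
- pocket_4 (a point): Pocket 4 of five in a row along the carriage, counted from the push block (right) to the left, pitch 50 mm. Square, 46 x 46 mm inside, 6 mm deep, walls 4 mm thick, edges along the slide's axes; floor 17 mm, wall tops 23 mm above the bench. The point is where the middle of a seated sample box lies (8 mm above the pocket floor). Axes as the slide's.
- pocket_5 (a point): Pocket 5 of five in a row along the carriage, counted from the push block (right) to the left, pitch 50 mm. Square, 46 x 46 mm inside, 6 mm deep, walls 4 mm thick, edges along the slide's axes; floor 17 mm, wall tops 23 mm above the bench. The point is where the middle of a seated sample box lies (8 mm above the pocket floor). Axes as the slide's.
- sample_1_mid (a point): Middle of a flat sample box with dark base and clear lid, closed, 42 (x) x 40 (y) x 16 (z) mm, about 22 g, this point half-way up (8 mm above its underside). It fits a pocket either way round, square to it; once seated it stands 10 mm proud of the walls. Four or five such boxes, all alike, are present at a start; None when absent.
- sample_2_mid (a point): Middle of a flat sample box with dark base and clear lid, closed, 42 (x) x 40 (y) x 16 (z) mm, about 22 g, this point half-way up (8 mm above its underside). It fits a pocket either way round, square to it; once seated it stands 10 mm proud of the walls. Four or five such boxes, all alike, are present at a start; None when absent.
- sample_3_mid (a point): Middle of a flat sample box with dark base and clear lid, closed, 42 (x) x 40 (y) x 16 (z) mm, about 22 g, this point half-way up (8 mm above its underside). It fits a pocket either way round, square to it; once seated it stands 10 mm proud of the walls. Four or five such boxes, all alike, are present at a start; None when absent.
- sample_4_mid (a point): Middle of a flat sample box with dark base and clear lid, closed, 42 (x) x 40 (y) x 16 (z) mm, about 22 g, this point half-way up (8 mm above its underside). It fits a pocket either way round, square to it; once seated it stands 10 mm proud of the walls. Four or five such boxes, all alike, are present at a start; None when absent.
- sample_5_mid (a point): Middle of a flat sample box with dark base and clear lid, closed, 42 (x) x 40 (y) x 16 (z) mm, about 22 g, this point half-way up (8 mm above its underside). It fits a pocket either way round, square to it; once seated it stands 10 mm proud of the walls. Four or five such boxes, all alike, are present at a start; None when absent.
Not all that is in view belongs to the job. What is shaped like the part that bears sample_2_mid but green is not meant.

How it is judged:
On the way, in this order (a step that is already met when the one before it is completed fails the run):
1. the pointer stands still on the loading mark (within 4 mm of its middle) (y of pointer in the frame of load_mark between -0.004 and 0.004 m and velocity of joint carriage between -0.002 and 0.002 m/s), for 0.2 s.
2. with the pointer still on the loading mark, every sample box present lies flat in a pocket ((distance between sample_1_mid and pocket_1 below 0.006 m or distance between sample_1_mid and pocket_2 below 0.006 m or distance between sample_1_mid and pocket_3 below 0.006 m or distance between sample_1_mid and pocket_4 below 0.006 m or distance between sample_1_mid and pocket_5 below 0.006 m) and angle between each of sample_1_mid, sample_2_mid, sample_3_mid, sample_4_mid, sample_5_mid's own z axis and vertical below 0.1 rad and (distance between sample_2_mid and pocket_1 below 0.006 m or distance between sample_2_mid and pocket_2 below 0.006 m or distance between sample_2_mid and pocket_3 below 0.006 m or distance between sample_2_mid and pocket_4 below 0.006 m or distance between sample_2_mid and pocket_5 below 0.006 m) and (distance between sample_3_mid and pocket_1 below 0.006 m or distance between sample_3_mid and pocket_2 below 0.006 m or distance between sample_3_mid and pocket_3 below 0.006 m or distance between sample_3_mid and pocket_4 below 0.006 m or distance between sample_3_mid and pocket_5 below 0.006 m) and (distance between sample_4_mid and pocket_1 below 0.006 m or distance between sample_4_mid and pocket_2 below 0.006 m or distance between sample_4_mid and pocket_3 below 0.006 m or distance between sample_4_mid and pocket_4 below 0.006 m or distance between sample_4_mid and pocket_5 below 0.006 m) and (distance between sample_5_mid and pocket_1 below 0.006 m or distance between sample_5_mid and pocket_2 below 0.006 m or distance between sample_5_mid and pocket_3 below 0.006 m or distance between sample_5_mid and pocket_4 below 0.006 m or distance between sample_5_mid and pocket_5 below 0.006 m) and y of pointer in the frame of load_mark between -0.004 and 0.004 m), for 0.2 s.
3. the pointer stands still on the reading mark (within 4 mm of its middle) (y of pointer in the frame of read_mark between -0.004 and 0.004 m and velocity of joint carriage between -0.002 and 0.002 m/s), for 0.2 s.
4. the start button is pressed (beyond 4 mm) while the pointer is on the reading mark and every box present lies flat in a pocket (value of joint start_button above 0.004 m and y of pointer in the frame of read_mark between -0.004 and 0.004 m and (distance between sample_1_mid and pocket_1 below 0.006 m or distance between sample_1_mid and pocket_2 below 0.006 m or distance between sample_1_mid and pocket_3 below 0.006 m or distance between sample_1_mid and pocket_4 below 0.006 m or distance between sample_1_mid and pocket_5 below 0.006 m) and angle between each of sample_1_mid, sample_2_mid, sample_3_mid, sample_4_mid, sample_5_mid's own z axis and vertical below 0.1 rad and (distance between sample_2_mid and pocket_1 below 0.006 m or distance between sample_2_mid and pocket_2 below 0.006 m or distance between sample_2_mid and pocket_3 below 0.006 m or distance between sample_2_mid and pocket_4 below 0.006 m or distance between sample_2_mid and pocket_5 below 0.006 m) and (distance between sample_3_mid and pocket_1 below 0.006 m or distance between sample_3_mid and pocket_2 below 0.006 m or distance between sample_3_mid and pocket_3 below 0.006 m or distance between sample_3_mid and pocket_4 below 0.006 m or distance between sample_3_mid and pocket_5 below 0.006 m) and (distance between sample_4_mid and pocket_1 below 0.006 m or distance between sample_4_mid and pocket_2 below 0.006 m or distance between sample_4_mid and pocket_3 below 0.006 m or distance between sample_4_mid and pocket_4 below 0.006 m or distance between sample_4_mid and pocket_5 below 0.006 m) and (distance between sample_5_mid and pocket_1 below 0.006 m or distance between sample_5_mid and pocket_2 below 0.006 m or distance between sample_5_mid and pocket_3 below 0.006 m or distance between sample_5_mid and pocket_4 below 0.006 m or distance between sample_5_mid and pocket_5 below 0.006 m)).
At the end, for the whole second after the job is handed in: The pointer stands at rest within 4 mm of the middle of the reading mark (on its 8 mm band) and every sample box present lies flat in a pocket (middle within 6 mm of the pocket's seated point, tilt under 0.1 rad); the start button is released (under 2 mm) (all of step 3 and (distance between sample_1_mid and pocket_1 below 0.006 m or distance between sample_1_mid and pocket_2 below 0.006 m or distance between sample_1_mid and pocket_3 below 0.006 m or distance between sample_1_mid and pocket_4 below 0.006 m or distance between sample_1_mid and pocket_5 below 0.006 m) and angle between each of sample_1_mid, sample_2_mid, sample_3_mid, sample_4_mid, sample_5_mid's own z axis and vertical below 0.1 rad and (distance between sample_2_mid and pocket_1 below 0.006 m or distance between sample_2_mid and pocket_2 below 0.006 m or distance between sample_2_mid and pocket_3 below 0.006 m or distance between sample_2_mid and pocket_4 below 0.006 m or distance between sample_2_mid and pocket_5 below 0.006 m) and (distance between sample_3_mid and pocket_1 below 0.006 m or distance between sample_3_mid and pocket_2 below 0.006 m or distance between sample_3_mid and pocket_3 below 0.006 m or distance between sample_3_mid and pocket_4 below 0.006 m or distance between sample_3_mid and pocket_5 below 0.006 m) and (distance between sample_4_mid and pocket_1 below 0.006 m or distance between sample_4_mid and pocket_2 below 0.006 m or distance between sample_4_mid and pocket_3 below 0.006 m or distance between sample_4_mid and pocket_4 below 0.006 m or distance between sample_4_mid and pocket_5 below 0.006 m) and (distance between sample_5_mid and pocket_1 below 0.006 m or distance between sample_5_mid and pocket_2 below 0.006 m or distance between sample_5_mid and pocket_3 below 0.006 m or distance between sample_5_mid and pocket_4 below 0.006 m or distance between sample_5_mid and pocket_5 below 0.006 m) and value of joint start_button below 0.002 m); the robot touches nothing.
It fails at once if the start button is pressed (beyond 4 mm) before the pointer is on the reading mark (value of joint start_button above 0.004 m and y of pointer in the frame of read_mark below -0.004 m).
It fails at once if the pointer runs past the reading band (more than 4 mm beyond its middle) (y of pointer in the frame of read_mark above 0.004 m).
It fails at once if the carriage is shoved fast (over 0.15 m/s) (velocity of joint carriage above 0.15 m/s or velocity of joint carriage below -0.15 m/s).
Of sample_1, sample_2, sample_3, sample_4, sample_5 only 4 to 5 are there at a start; the rules pass over those that are not, and their reading is None.
At some moment in a run one of sample_1, sample_2, sample_3, sample_4, sample_5 may be knocked a few centimetres aside while the robot is not near it.
Once in a run the grip may slacken for a moment while it holds something.
It also fails if it takes over 192 s, if anything falls off the work surface, if the arm or the gripper's body presses on something with over 40 N, if the wrist force passes 120 N, or if a joint passes its speed limit or range.

ROBOT

A 6-joint arm with a two-finger parallel gripper is mounted at the origin on a cart in front of the work surface, level with it; the furniture and walls round the work are solid. World frame = base frame: x ahead of the robot, y to its left, z up, the work surface at z = 0. Lengths are in m, angles in rad, forces in N, time in s.
With the tool pointing down it reaches from about 0.35 to 0.775 m from the base axis. Payload 5.5 kg.
Tool frame: the origin (TCP) lies at the very end of the fingers, on their centre line; the grasp point (between the pads) lies hold_point_z behind it (hold_point_z is the distance from the TCP to the grasp point, in m); x points along the fingers, y is the direction in which the jaws open and shut, and the axes are right-handed (so a half turn about x gives the same grasp; the last joint's range is limited). The gripper opens to 85 mm and grips with 20 to 120 N. Pads are 22 mm wide; open, the fingers measure 114 mm over their backs; the gripper's body (76 mm by 85 mm) begins 54 mm behind the grasp point. The pads swing forward as they close: fully open they stand 13 mm farther back than shut.
Start: joints at [1.196, 0.313, 0.046, 1.304, 0, 1.431], TCP at [0.134, 0.559, 0.196] pointing down, gripper open.
Joint ranges: [-2.76, 2.76], [-0.86, 1.69], [-1.03, 1.26], [-2.2, 2.34], [-1.47, 1.5], [-3.14, 3.14]. Speed limits (rad/s): [2.57, 2.57, 3.14, 3.14, 3.14, 3.14].

INTERFACE

Orientations are given as a unit quaternion [w, x, y, z].
In Python, from workcell import * gives the robot as it stands. The module is installed in compiled form; this text tells all that it offers.
- The arm moves only by the tool step_arm, never from a script. Its argument "targets" is a list of rows, each a list of 3 entries, a list of its own where there are three numbers: the turn, a rotation vector about the tool's x, y, z in degrees, then the shift along the tool's x, y, z in cm, then the finger opening in cm, from 0 to 8.54. A call has exactly 10 rows; each row shifts and turns the commanded pose from where the row before left it, along the tool's axes as they then stand; what a row does not reach is not made up. A row lasts 1/10 s, in which the tool goes at most 50 mm and 8.59 degrees, less where a joint would pass 70% of its speed; a pose out of reach is approached as far as the arm can. A call with a gripper value outside its range is refused whole. The fingers move at their own pace and stop on an object; "force" is the grip in N (left out, the last holds). Time passes only in rows, so rows that do not move let the fingers close, or fill a call up. It gives the time, the measured TCP pose, the force and the opening at its end, in the units of the state.
- get_state(): the state, without advancing time (a new reading comes with each control period).
- read_camera(name): name is "scene" or "top" or "wrist"; returns the picture (480x640x3 uint8, red, green, blue); there is no depth.
- camera_model(name): a dict with "fx", "fy", "cx", "cy" (pixels), "dist_coeffs" ([k1, k2, p1, p2, k3] as OpenCV has them; the pictures are not rectified), "xyz" and "rotation" of the camera in the world; the wrist camera has in their place "T_tool_cam" (4x4, takes a point from camera to tool coordinates, whose origin is the TCP and whose axes are the tool frame's). Camera axes: x right, y down, z forward; pixel columns grow to the right and rows downward; lengths in m; the calibration is good to about 2 mm. A picture is of the moment at which its call begins: read the wrist's pose just before it. camera_model takes no time and is no camera call.
- hand_in(): hands the job in, once; it reports no verdict.
Trained networks look in the newest picture that a camera, given by its name, has taken for a name from the list of things; names that differ only in an ending like _2 or _b are one class to them, and where a whole thing is asked for, a point or a joint stands for the part that bears it (a point fixed in the world has none). Each returns a list of dicts, best first, with "p" (0 to 1); they miss things now and then, are a little off and sometimes report something else, mostly with a low value. They report only what shows in the picture. A call takes as long as a camera call. They do not tell look-alikes from the thing itself.
- find_in(camera, label): "extent" ([left, top, width, height] in pixels, round what is visible of it).
- silhouettes(camera, label): "mask" (480x640 bool, what is visible of it) and "extent" ([left, top, width, height] in pixels, round what is visible of it).
The state is a dict: "clock": time; "joint_pos": joint angles; "qvel": joint speeds; "tau": joint torques, N m; "tcp_pos": TCP position; "orientation": TCP orientation; "wrist_force": force on the tool from outside, world axes, zero at the start; "ft_torque": the same for the moment, N m; "finger_gap": finger opening in m.
Only numpy, scipy, OpenCV 4.12 (cv2) and the standard library are available. Lean on these libraries where they do the work, as an engineer would, in place of code of your own. Each camera call takes 0.05 s, during which the arm holds its last target.

## Working session

There is one attempt and no reset: what is moved stays moved. The work goes in short steps, Python scripts to look and compute and a tool call to move; the robot and the scene stay as the last step left them, time stands still between calls to the robot, and variables do not carry over. Pictures are saved under pics/ and viewed, and the job is handed in when it is done.

Besides the shell and the picture viewer there is one more tool, called after "Request:" by a JSON object that holds its "method" and its "body", one argument or row to a line. step_arm: Moves the arm, as the interface text tells. Its arguments: {"type":"object","properties":{"targets":{"type":"array","items":{"type":"array"}},"force":{"type":"number"}},"required":["targets"]}

```bash
mkdir -p pics; cat > h.py <<'E'
from workcell import *
import numpy as np, cv2
from scipy.spatial.transform import Rotation as R
def rot(q): return R.from_quat([q[1],q[2],q[3],q[0]]).as_matrix()
def save(name,im): cv2.imwrite('pics/'+name,cv2.cvtColor(im,cv2.COLOR_RGB2BGR))
def cam(name,st=None):
    m=camera_model(name)
    K=np.array([[m['fx'],0,m['cx']],[0,m['fy'],m['cy']],[0,0,1.]]);d=np.array(m['dist_coeffs'],float)
    if 'T_tool_cam' in m:
        T=np.eye(4);T[:3,:3]=rot(st['orientation']);T[:3,3]=st['tcp_pos'];T=T@np.array(m['T_tool_cam'])
        return K,d,T[:3,:3],T[:3,3]
    Rm=np.array(m['rotation'],float)
    if Rm.shape!=(3,3): Rm=rot(Rm.ravel())
    return K,d,Rm,np.array(m['xyz'])
def unproj(c,px,z):
    K,d,Rm,t=c
    p=cv2.undistortPoints(np.array(px,float).reshape(-1,1,2),K,d).reshape(-1,2)
    r=np.c_[p,np.ones(len(p))]@Rm.T
    s=(z-t[2])/r[:,2]
    return t+r*s[:,None]
def proj(c,P):
    K,d,Rm,t=c
    q=(np.atleast_2d(P)-t)@Rm
    return cv2.projectPoints(q.reshape(-1,1,3),np.zeros(3),np.zeros(3),K,d)[0].reshape(-1,2)
E
python3 - <<'E'
from h import *
s=get_state();print(s)
for n in ['scene','top','wrist']:
    save(n+'0.png',read_camera(n)); print(n,camera_model(n))
E
```

```text
{'clock': 0.0, 'joint_pos': array([ 1.19641924e+00,  3.14014668e-01,  4.49567134e-02,  1.30357886e+00,
       -8.53680529e-06,  1.43123586e+00]), 'qvel': array([ 0.00156494, -0.00020416, -0.0010677 ,  0.0006322 , -0.00055471,
        0.00021202]), 'tau': array([ 1.70029307e-03, -4.80622458e+01,  2.98534441e+01,  1.92253356e-02,
       -5.30079080e-05, -7.83654826e-06]), 'tcp_pos': array([0.13355917, 0.55868039, 0.1953917 ]), 'orientation': array([ 0.70207599,  0.08219946,  0.70240091, -0.08345968]), 'wrist_force': array([ 0.44776298,  0.42413855, -0.18517156]), 'ft_torque': array([ 0.04055397, -0.00085875, -0.05217364]), 'finger_gap': 0.08553433485895334}
scene {'fx': 507.2586030142724, 'fy': 507.2586030142724, 'cx': 320.44166544394545, 'cy': 235.76293502670035, 'dist_coeffs': array([-0.05460794,  0.        ,  0.        ,  0.        ,  0.        ]), 'xyz': array([-0.0331353 ,  0.83656388,  0.52485563]), 'rotation': array([ 0.15466301, -0.25716967,  0.79975114, -0.51994349])}
top {'fx': 584.712854181342, 'fy': 584.712854181342, 'cx': 320.06431487943723, 'cy': 239.136745682071, 'dist_coeffs': array([-0.04795909,  0.        ,  0.        ,  0.        ,  0.        ]), 'xyz': array([ 0.31202412, -0.00218358,  1.22063242]), 'rotation': array([ 0.06260647, -0.70315907,  0.70577015, -0.05946636])}
wrist {'fx': 386.5324256630773, 'fy': 386.5324256630773, 'cx': 323.559211701328, 'cy': 241.97637745301233, 'dist_coeffs': array([-0.08172686,  0.        ,  0.        ,  0.        ,  0.        ]), 'T_tool_cam': array([[-6.62383503e-04, -3.19329168e-01,  9.47643627e-01,
        -1.77580317e-01],
       [ 9.99999768e-01, -6.00937122e-05,  6.78729489e-04,
         6.92901012e-04],
       [-1.59790699e-04,  9.47643857e-01,  3.19329133e-01,
        -8.21951911e-02],
       [ 0.00000000e+00,  0.00000000e+00,  0.00000000e+00,
         1.00000000e+00]])}
```

View pics/top0.png

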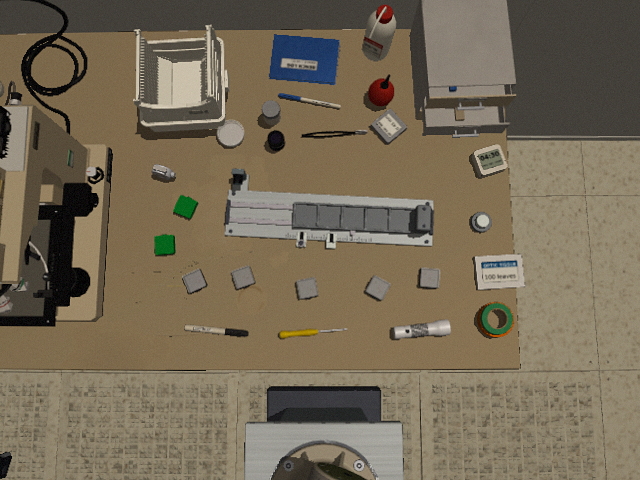

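View pics/scene0.png

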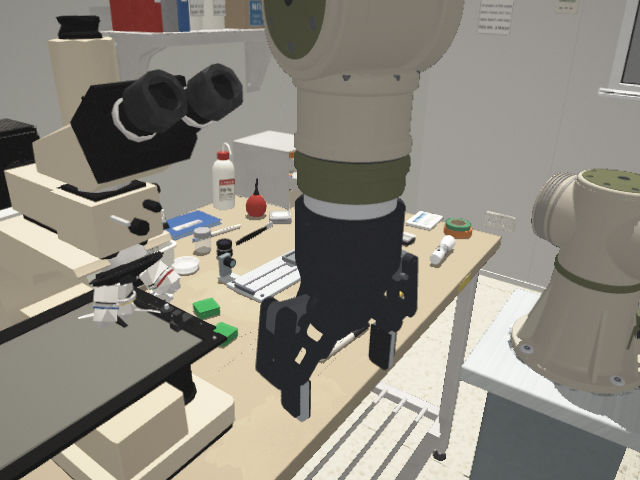

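```bash
python3 - <<'E'
from h import *
c=cam('top');s=get_state()
print(c[2],proj(c,[s['tcp_pos'],[0,0,0],[.4,0,0],[.4,.2,0]]))
im=read_camera('top')
K,d,_,_=c
save('crop1.png',cv2.resize(im[150:310,140:300],(800,800),interpolation=cv2.INTER_CUBIC)[:600])
save('crop2.png',cv2.resize(im[160:310,280:480],(800,600),interpolation=cv2.INTER_CUBIC))
for l in ['sample_1_mid','carriage','slide_base','pointer','load_mark','read_mark','start_button_top','start_button','push_face']:
    try:
        r=find_in('top',l); print(l,[(np.round(x['extent'],1).tolist(),round(x['p'],2)) for x in r])
    except Exception as e: print(l,e)
print(get_state()['clock'])
E
```

```text
[[-0.0032955  -0.98509141  0.17200018]
 [-0.99998332  0.00406214  0.00410544]
 [-0.00474293 -0.17198378 -0.98508836]] [[ -3.78834368 445.6807708 ]
 [322.40008419 499.88131028]
 [321.65592379 298.30712649]
 [225.84113214 298.58219994]]
sample_1_mid [([297.1, 274.1, 24.2, 26.6], 0.92)]
carriage [([291.0, 202.5, 139.4, 32.5], 0.72), ([329.7, 232.9, 9.1, 20.3], 0.18)]
slide_base [([224.8, 167.1, 209.7, 78.2], 0.63), ([294.2, 199.4, 136.7, 36.4], 0.38)]
pointer [([293.9, 202.0, 139.0, 31.7], 0.8)]
load_mark [([325.3, 232.7, 12.2, 19.3], 0.46)]
read_mark [([299.0, 232.4, 7.8, 13.0], 0.61)]
start_button_top [([474.4, 214.3, 13.2, 10.5], 0.54)]
start_button [([293.0, 204.6, 138.9, 31.7], 0.57), ([472.2, 216.2, 15.6, 11.8], 0.48)]
push_face [([291.3, 202.5, 141.6, 35.1], 0.91), ([298.0, 277.8, 18.9, 23.6], 0.37)]
0.65
```

View pics/wrist0.png

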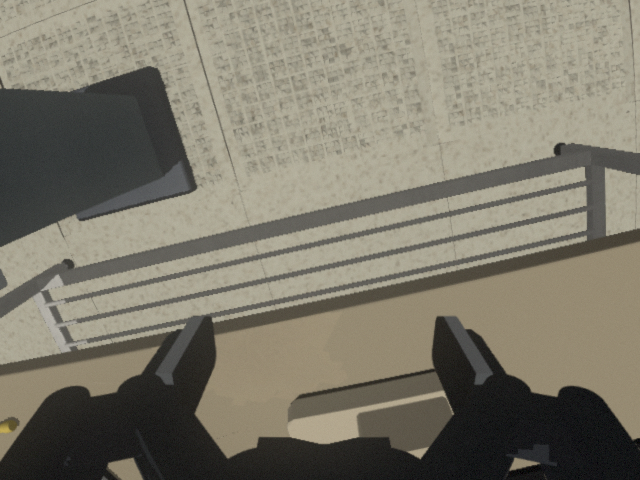

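View pics/crop2.png

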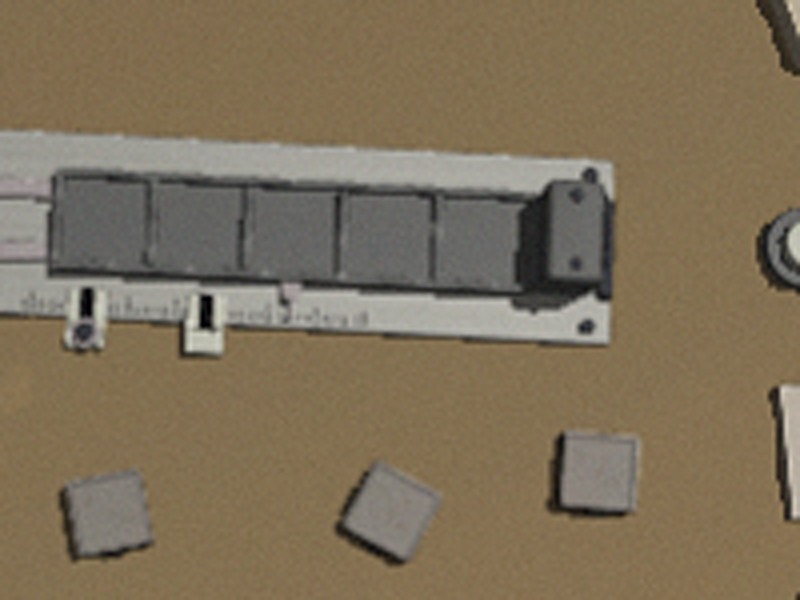

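View pics/crop1.png

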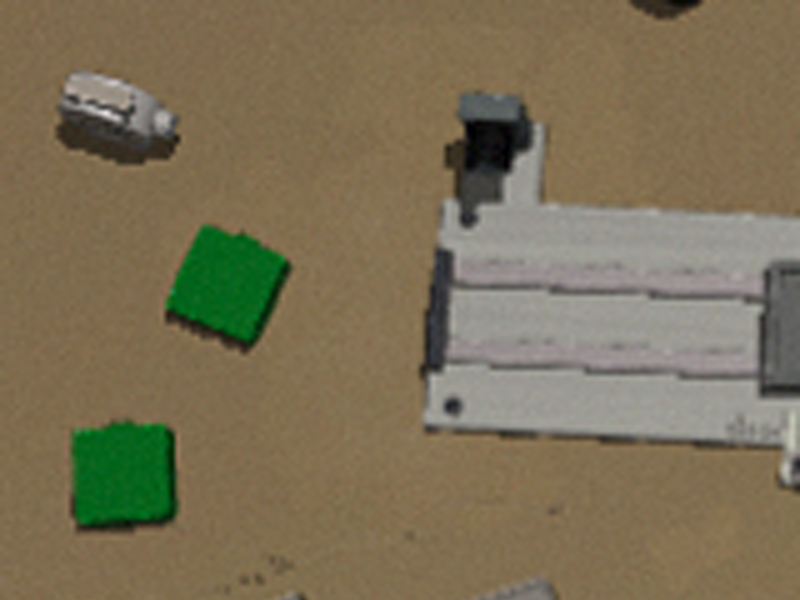

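```bash
python3 - <<'E'
from h import *
c=cam('top')
im=read_camera('top'); cv2.imwrite('top.png',im)
# boxes: segment greyish low saturation
hsv=cv2.cvtColor(im,cv2.COLOR_RGB2HSV).astype(int)
m=((hsv[...,1]<60)&(hsv[...,2]>60)).astype(np.uint8)
for (u,v) in [(194,281),(243,277),(306,289),(376,288),(429,278)]:
    sub=np.zeros_like(m); sub[v-22:v+22,u-22:u+22]=m[v-22:v+22,u-22:u+22]
    n,l,st,ce=cv2.connectedComponentsWithStats(sub)
    k=l[v,u]; 
    cnt=max(cv2.findContours((l==k).astype(np.uint8),0,2)[0],key=cv2.contourArea)
    P=unproj(c,cnt.reshape(-1,2),0.016)[:,:2].astype(np.float32)
    (cx,cy),(w,h),a=cv2.minAreaRect(P*1000)
    print((u,v),round(cx,1),round(cy,1),round(w,1),round(h,1),round(a,1),np.hypot(cx,cy).round())
E
```

```text
(194, 281) 436.6 264.7 39.8 40.2 23.6 511.0
(243, 277) 444.1 164.0 39.8 41.2 19.5 473.0
(306, 289) 420.7 30.8 39.3 40.8 11.1 422.0
(376, 288) 421.2 -115.3 40.0 39.9 61.0 437.0
(429, 278) 441.2 -223.4 39.4 40.2 84.5 495.0
```

```bash
python3 - <<'E'
from h import *
c=cam('top')
P=unproj(c,[(228.4,190.6),(225,235.6),(433,200.5),(432.3,246)],0.008);print(P.round(4))
print('len',np.linalg.norm(P[0]-P[2]),np.linalg.norm(P[1]-P[3]),'w',np.linalg.norm(P[0]-P[1]),np.linalg.norm(P[2]-P[3]))
o=P.mean(0);y=P[0]+P[1]-P[2]-P[3];y=y[:2]/np.linalg.norm(y[:2]);x=np.array([y[1],-y[0]])
yaw=np.arctan2(y[1],y[0])-np.pi/2;print('o',o,'yaw',np.degrees(yaw))
def loc(p): return ((p[:2]-o[:2])@x,(p[:2]-o[:2])@y)
for n,px,z in [('pointer',(352,236),.016),('load',(331.5,237),.014),('read',(301.5,234),.014),('button',(481,221),.03),('blocktopR',(280+605/4,160+232/4),.057)]:
    q=unproj(c,[px],z)[0];print(n,q.round(4),np.round(loc(q),4))
r=find_in('top','start_button_top');print(r[0]['extent'])
im=read_camera('top');save('btn.png',cv2.resize(im[190:250,450:510],(600,600),interpolation=cv2.INTER_CUBIC))
save('car.png',cv2.resize(im[195:255,285:365],(800,600),interpolation=cv2.INTER_CUBIC))
E
```

```text
[[ 0.6301  0.1988  0.008 ]
 [ 0.5322  0.2036  0.008 ]
 [ 0.6064 -0.2382  0.008 ]
 [ 0.5081 -0.2331  0.008 ]]
len 0.43763864290195137 0.4373579458244466 w 0.09801488216495217 0.09838961859699447
o [ 0.5691859  -0.01722344  0.008     ] yaw -3.125424463240366
pointer [ 0.5287 -0.064   0.016 ] [-0.0378 -0.0489]
load [ 0.5272 -0.0211  0.014 ] [-0.0418 -0.0062]
read [0.5338 0.0418 0.014 ] [-0.0385  0.057 ]
button [ 0.5569 -0.3326  0.03  ] [ 0.0049 -0.3156]
blocktopR [ 0.5579 -0.2237  0.057 ] [ 0.     -0.2068]
[478.2, 212.1, 9.3, 17.0]
```

View pics/btn.png

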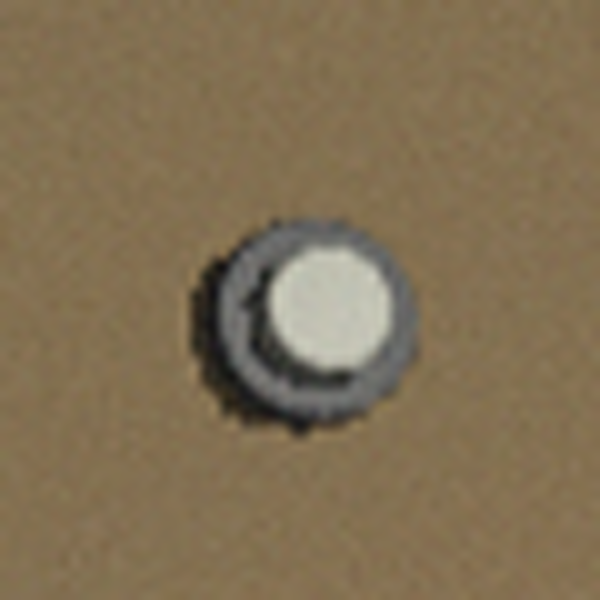

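View pics/car.png

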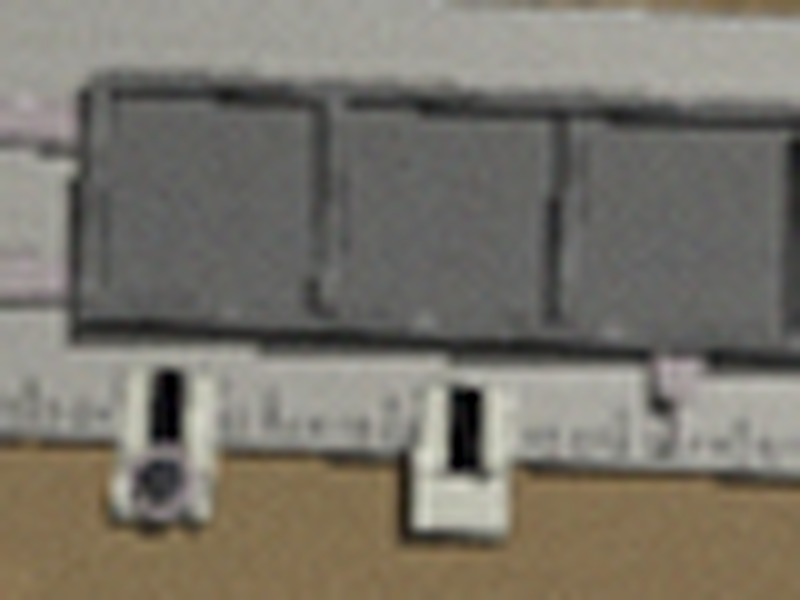

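```bash
cat >> h.py <<'E'
YAW=np.radians(-3.1254)+0  # placeholder
E
sed -i '$d' h.py
cat >> h.py <<'E'
SY=np.array([0.0545,0.9985]);SX=np.array([0.9985,-0.0545]);SO=np.array([0.5692,-0.0172])
def S(x,y): return SO+SX*x+SY*y      # slide -> world xy
def toS(p): 
    p=np.asarray(p)[...,:2]-SO; return np.stack([p@SX,p@SY],-1)
def tool(): 
    s=get_state(); return s['tcp_pos'],rot(s['orientation'])
def go(P,jaw=None,pos=None,M=None):
    """print turn about tool x first, then shift (cm) in turned frame; jaw = world xy direction wanted for tool y"""
    p,m=tool()
    if pos is not None: p=np.array(pos)
    if M is not None: m=M
    ax=m[:,0]; a=0
    # residual tilt
    print('tilt: tool x =',m[:,0].round(4))
    if jaw is not None:
        j=np.array([jaw[0],jaw[1],0.]);j/=np.linalg.norm(j)
        a=np.degrees(np.arctan2(j@m[:,2],j@m[:,1])); 
        if a>90:a-=180
        if a<-90:a+=180
        m=m@R.from_rotvec([np.radians(a),0,0]).as_matrix()
    sh=m.T@(np.array(P)-p)*100
    print('turn x deg %.1f'%a,' then shift cm',sh.round(2), 'tcp now',np.round(p,4))
    return m
E
python3 - <<'E'
from h import *
s=get_state();p,m=tool();print(m.round(3))
print('pushface start', S(0,-0.24))
go([*S(0,-0.24),0.12],jaw=SX)
print(toS(np.array([[.5569,-.3326]])))
c=cam('top');print('button',unproj(c,[(450+33,190+30.8)],.03))
E
```

```text
[[ 0.     0.233  0.973]
 [ 0.     0.973 -0.233]
 [-1.     0.     0.   ]]
pushface start [ 0.55612 -0.25684]
tilt: tool x = [ 0.e+00  1.e-04 -1.e+00]
turn x deg 79.7  then shift cm [ 7.63 46.62 79.19] tcp now [0.1338 0.5593 0.1963]
[[ 0.00490775 -0.31559725]]
button [[ 0.55729768 -0.33684687  0.03      ]]
```

Request:
{"method": "step_arm", "body": {
  "targets": [
    [[0,0,0],[0,-3.4,3.0],0],
    [[0,0,0],[0,-3.4,3.0],0],
    [[0,0,0],[0,-3.4,3.0],0],
    [[0,0,0],[0,-3.4,3.0],0],
    [[0,0,0],[0,-3.4,3.0],0],
    [[0,0,0],[0,-3.4,3.0],0],
    [[0,0,0],[0,-3.4,3.0],0],
    [[0,0,0],[0,-3.4,3.0],0],
    [[0,0,0],[0,-3.4,3.0],0],
    [[0,0,0],[0,-3.4,3.0],0]
  ],
  "force": 30
}}

```text
clock: 1.8
tcp_pos: [0.3471, 0.1572, 0.1967]
orientation: [0.703, 0.083, 0.702, -0.083]
wrist_force: [1.4, 1.3, 0.0]
finger_gap: 0.0003
```

Request:
{"method": "step_arm", "body": {
  "targets": [
    [[0,0,0],[0,-3.4,3.0],0],
    [[0,0,0],[0,-3.4,3.0],0],
    [[0,0,0],[0,-3.4,3.0],0],
    [[0,0,0],[0,-3.4,3.0],0],
    [[0,0,0],[0,-3.4,3.0],0],
    [[0,0,0],[0,-3.4,3.0],0],
    [[0,0,0],[0,-3.4,3.0],0],
    [[0,0,0],[0,-3.4,3.0],0],
    [[0,0,0],[0,-3.4,3.0],0],
    [[0,0,0],[0,-3.4,3.0],0]
  ]
}}

```text
clock: 2.8
tcp_pos: [0.5598, -0.2435, 0.1963]
orientation: [0.702, 0.083, 0.702, -0.083]
wrist_force: [1.1, 0.5, 1.2]
finger_gap: 0.0006
```

Request:
{"method": "step_arm", "body": {
  "targets": [
    [[8,0,0],[0,0,0],0],
    [[8,0,0],[0,0,0],0],
    [[8,0,0],[0,0,0],0],
    [[8,0,0],[0,0,0],0],
    [[8,0,0],[0,0,0],0],
    [[8,0,0],[0,0,0],0],
    [[8,0,0],[0,0,0],0],
    [[8,0,0],[0,0,0],0],
    [[8,0,0],[0,0,0],0],
    [[7.7,0,0],[0,0,0],0]
  ]
}}

```text
clock: 3.8
tcp_pos: [0.5591, -0.2417, 0.1962]
orientation: [0.485, 0.515, 0.485, -0.515]
wrist_force: [0.0, 0.2, 0.4]
finger_gap: 0.0001
```

```bash
python3 - <<'E'
from h import *
p,m=tool();print(m.round(3)); s=get_state();print(s['joint_pos'].round(3))
save('w1.png',read_camera('wrist'))
c=cam('wrist',s)
print('pushface edge pts',proj(c,[[*S(-.027,-.2068),.057],[*S(.027,-.2068),.057]]), 'corners',proj(c,[[*S(-.05,-.22),.008],[*S(.05,-.22),.008]]),'btn',proj(c,[[.5573,-.3368,.03]]))
E
```

```text
[[-0.     0.998 -0.061]
 [ 0.    -0.061 -0.998]
 [-1.    -0.    -0.   ]]
[-0.54   0.381  0.143  1.333  0.     1.092]
pushface edge pts [[288.22763069 194.85816424]
 [353.12488975 194.4682545 ]] corners [[269.31154668 198.22408079]
 [373.03766123 197.60600618]] btn [[327.4012486  301.53838211]]
```

View pics/w1.png

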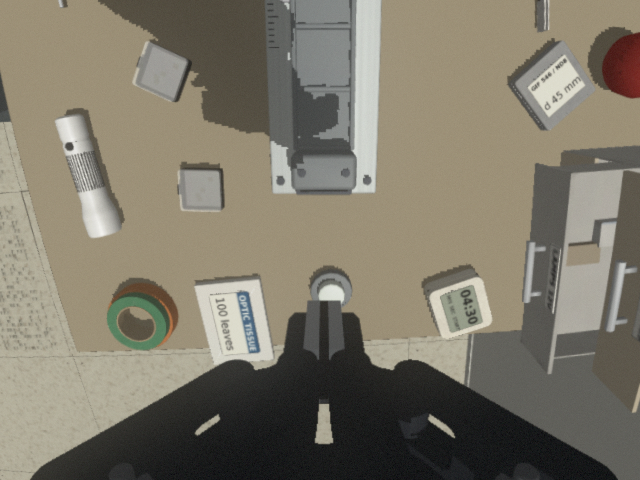

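```bash
python3 - <<'E'
from h import *
s=get_state();c=cam('wrist',s)
p,m=tool()
print('tcp',proj(c,[p, p+m[:,2]*.011,p-m[:,2]*.011]))
im=read_camera('wrist');save('w1c.png',cv2.resize(im[260:360,264:384],(720,600),interpolation=cv2.INTER_CUBIC))
t=cam('top');im=read_camera('top');save('t1.png',im)
print('tcp top',proj(t,[p, p+[0,0,.1]]))
# relation of static pts
w=unproj(c,[(274,192),(375,191)],.008);print(w,toS(w)); print(unproj(c,[(331,293)],.03))
E
```

```text
tcp [[323.23503887 285.52739352]
 [323.23772645 304.98984122]
 [323.23239148 265.29353676]]
tcp top [[455.21704928 201.27885885]
 [468.80038532 186.86809412]]
[[ 0.51250074 -0.22814874  0.008     ]
 [ 0.6092258  -0.23348861  0.008     ]] [[-0.0451175  -0.21372242]
 [ 0.05175349 -0.21378277]]
[[ 0.56098458 -0.32765717  0.03      ]]
```

View pics/w1c.png

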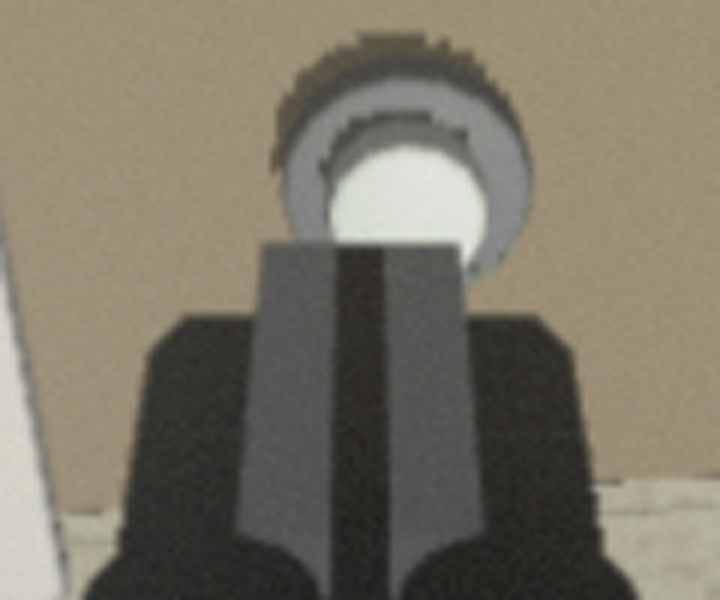

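View pics/t1.png

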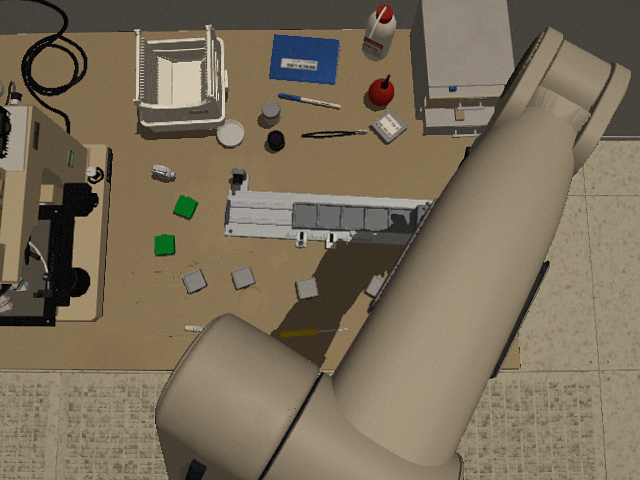

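```bash
python3 - <<'E'
from h import *
c=cam('scene');p=np.array([.1336,.5587,.1954]);m=rot([.702076,.0822,.7024,-.08346])
for d in (0,.013,.02,.03):
  print(d,proj(c,[p-m[:,0]*d+m[:,1]*sg*.0427+m[:,2]*e for sg in (-1,1) for e in(-.011,.011)]).round(1).tolist())
s=get_state();save('s1.png',read_camera('scene'))
p,m=tool();print(proj(c,[p,p+m[:,2]*.011,p-m[:,2]*.011]))
print('plate',proj(c,[[*S(a,b),.008] for a in(-.05,.05) for b in (-.22,.22)]).round(1).tolist())
E
```

```text
0 [[382.0, 415.0], [364.2, 401.9], [309.2, 466.0], [291.7, 449.4]]
0.013 [[383.0, 403.9], [365.0, 390.9], [309.3, 454.2], [291.6, 437.9]]
0.02 [[383.6, 397.8], [365.5, 384.9], [309.4, 447.8], [291.6, 431.5]]
0.03 [[384.5, 388.9], [366.1, 376.2], [309.5, 438.3], [291.5, 422.2]]
[[370.92555764 154.18600652]
 [373.31691286 153.3224642 ]
 [368.5029973  155.06099733]]
plate [[382.7, 230.1], [262.5, 299.5], [350.6, 220.2], [227.1, 282.9]]
```

View pics/s1.png

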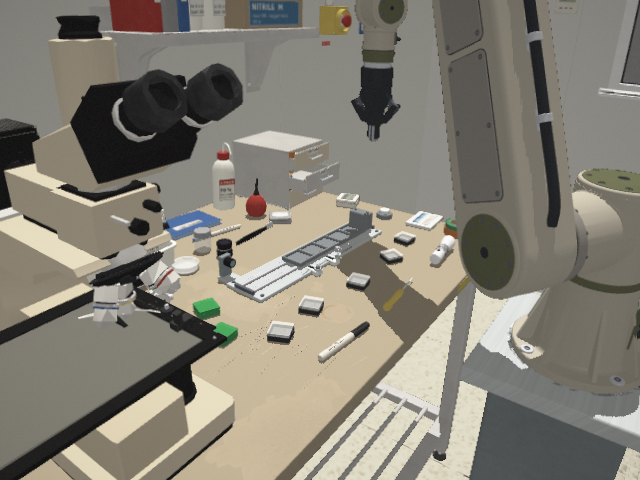

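Request:
{"method": "step_arm", "body": {
  "targets": [
    [[0,0,0],[0,0,3.3],0],
    [[0,0,0],[2.5,0,0],0],
    [[0,0,0],[3,0,0],0],
    [[0,0,0],[3,0,0],0],
    [[0,0,0],[3,0,0],0],
    [[0,0,0],[3,0,0],0],
    [[0,0,0],[2.5,0,0],0],
    [[0,0,0],[1,0,0],0],
    [[0,0,0],[0,0,0],0],
    [[0,0,0],[0,0,0],0]
  ]
}}

```text
clock: 5.0
tcp_pos: [0.558, -0.2751, 0.0173]
orientation: [0.487, 0.513, 0.486, -0.513]
wrist_force: [0.1, -0.4, 0.7]
finger_gap: -0.0001
```

```bash
python3 - <<'E'
from h import *
save('s2.png',cv2.resize(read_camera('scene')[130:280,300:500],(800,600),interpolation=cv2.INTER_CUBIC));save('w2.png',read_camera('wrist'))
s=get_state();p,m=tool();print(p,toS(p),s['wrist_force']);print(proj(cam('scene'),[p]),proj(cam('wrist',s),[p]))
E
```

```text
[ 0.55857531 -0.27541961  0.01807588] [ 0.00346422 -0.25841132] [-0.03053312  0.13844169  0.29855672]
[[373.39090845 216.93529563]] [[323.21814588 285.52417414]]
```

View pics/s2.png

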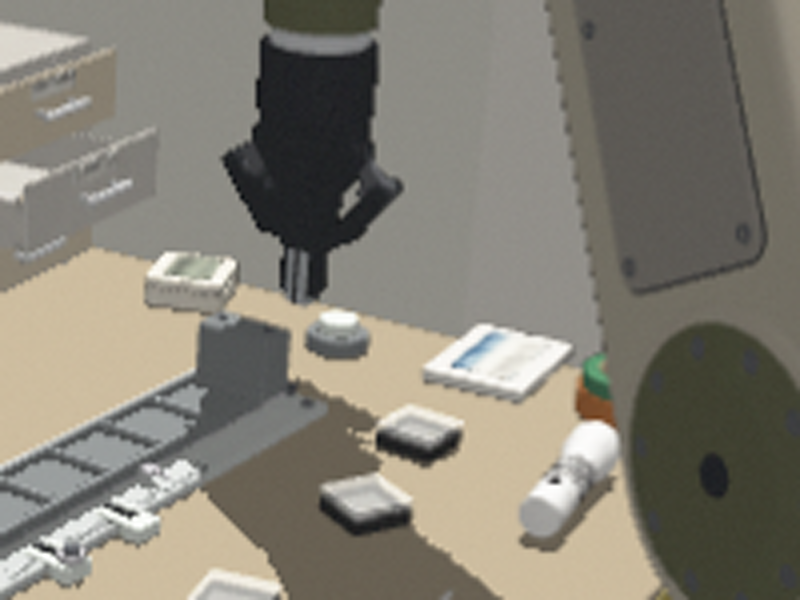

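View pics/w2.png

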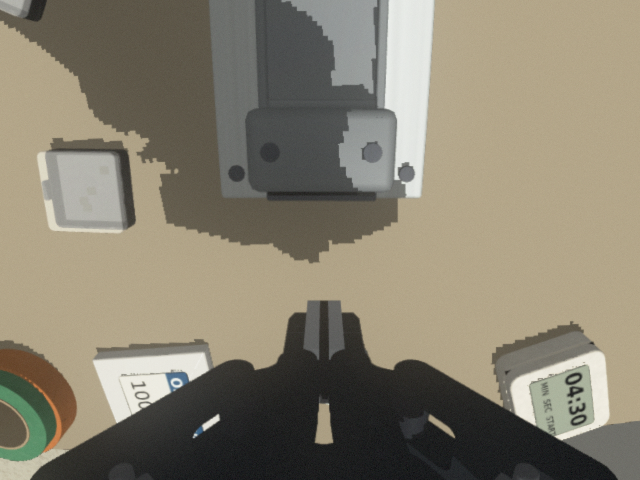

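Request:
{"method": "step_arm", "body": {
  "targets": [
    [[0,0,0],[0.2,0,0],0],
    [[0,0,0],[0.2,0,0],0],
    [[0,0,0],[0.2,0,0],0],
    [[0,0,0],[0.2,0,0],0],
    [[0,0,0],[0.2,0,0],0],
    [[0,0,0],[0.2,0,0],0],
    [[0,0,0],[0.1,0,0],0],
    [[0,0,0],[0,0,0],0],
    [[0,0,0],[0,0,0],0],
    [[0,0,0],[0,0,0],0]
  ]
}}

```text
clock: 6.1
tcp_pos: [0.5574, -0.2746, 0.0034]
orientation: [0.486, 0.514, 0.486, -0.514]
wrist_force: [0.5, -0.6, -0.1]
finger_gap: -0.0004
```

```bash
python3 - <<'E'
from h import *
save('s3.png',cv2.resize(read_camera('scene')[150:250,330:450],(720,600),interpolation=cv2.INTER_CUBIC));save('w3.png',read_camera('wrist'))
s=get_state();p,m=tool();print(p,toS(p),s['wrist_force']);print(proj(cam('scene'),[p]),proj(cam('wrist',s),[p]))
E
```

```text
[ 0.55738914 -0.27467667  0.00337259] [ 0.00223933 -0.25773414] [0.38046886 0.22734155 0.3808303 ]
[[373.29672743 222.21936253]] [[323.21866533 285.52455776]]
```

View pics/s3.png

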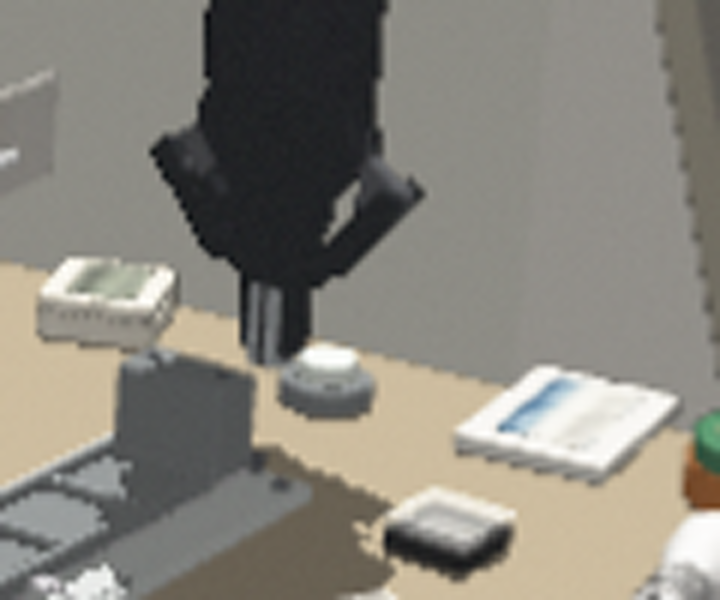

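View pics/w3.png

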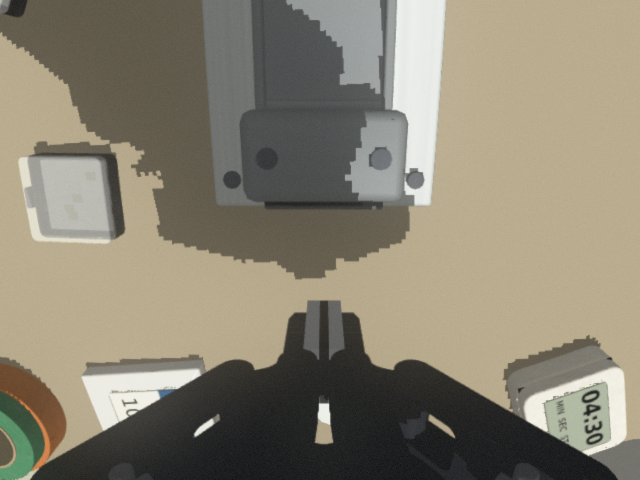

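Request:
{"method": "step_arm", "body": {
  "targets": [
    [[0,0,0],[0.2,0,0],0],
    [[0,0,0],[0.2,0,0],0],
    [[0,0,0],[0.2,0,0],0],
    [[0,0,0],[0.2,0,0],0],
    [[0,0,0],[0.2,0,0],0],
    [[0,0,0],[0.2,0,0],0],
    [[0,0,0],[0,0,0],0],
    [[0,0,0],[0,0,0],0],
    [[0,0,0],[0,0,0],0],
    [[0,0,0],[0,0,0],0]
  ]
}}

```text
clock: 7.2
tcp_pos: [0.5574, -0.2747, -0.0086]
orientation: [0.486, 0.514, 0.486, -0.514]
wrist_force: [0.5, -0.4, -0.1]
finger_gap: 0.0002
```

```bash
python3 - <<'E'
from h import *
save('s4.png',cv2.resize(read_camera('scene')[150:250,330:450],(720,600),interpolation=cv2.INTER_CUBIC));save('w4.png',read_camera('wrist'))
s=get_state();p,m=tool();print(p,toS(p),s['wrist_force'],s['ft_torque'])
E
```

```text
[ 0.55739028 -0.27465881 -0.00863564] [ 0.0022395  -0.25771625] [-0.04730851 -0.08394617  0.57104217] [-0.01573689 -0.02558442 -0.0267928 ]
```

View pics/s4.png

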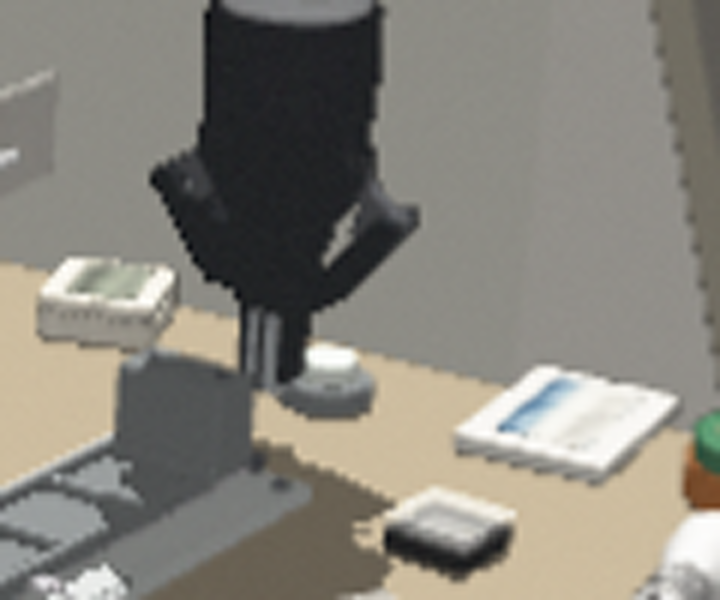

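View pics/w4.png

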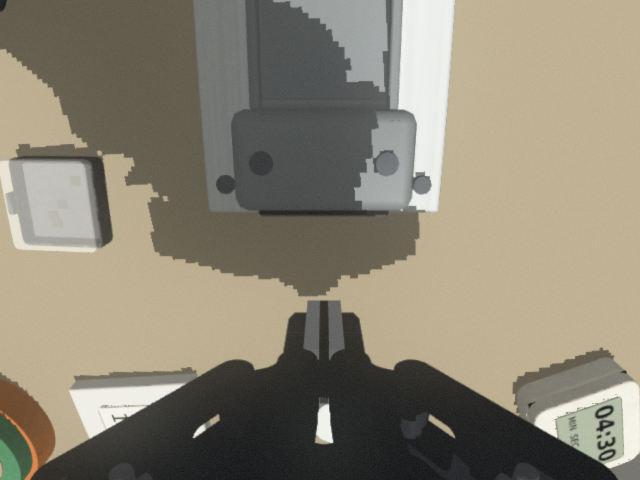

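Request:
{"method": "step_arm", "body": {
  "targets": [
    [[0,0,0],[0.1,0,0],0],
    [[0,0,0],[0.1,0,0],0],
    [[0,0,0],[0.1,0,0],0],
    [[0,0,0],[0.1,0,0],0],
    [[0,0,0],[0.1,0,0],0],
    [[0,0,0],[0.1,0,0],0],
    [[0,0,0],[0.1,0,0],0],
    [[0,0,0],[0.1,0,0],0],
    [[0,0,0],[0,0,0],0],
    [[0,0,0],[0,0,0],0]
  ]
}}

```text
clock: 8.3
tcp_pos: [0.5573, -0.2746, -0.0167]
orientation: [0.486, 0.514, 0.486, -0.514]
wrist_force: [0.2, 0.3, 0.1]
finger_gap: 0.0001
```

Request:
{"method": "step_arm", "body": {
  "targets": [
    [[0,0,0],[0.1,0,0],0],
    [[0,0,0],[0.1,0,0],0],
    [[0,0,0],[0.1,0,0],0],
    [[0,0,0],[0,0,0],0],
    [[0,0,0],[0,0,0],0],
    [[0,0,0],[0,0,0],0],
    [[0,0,0],[0,0,0],0],
    [[0,0,0],[0,0,0],0],
    [[0,0,0],[0,0,0],0],
    [[0,0,0],[0,0,0],0]
  ]
}}

```text
clock: 9.3
tcp_pos: [0.5573, -0.2746, -0.0197]
orientation: [0.486, 0.514, 0.486, -0.514]
wrist_force: [1.0, -0.5, -0.7]
finger_gap: -0.0002
```

```bash
python3 - <<'E'
from h import *
save('w5.png',read_camera('wrist')[150:450,120:520])
s=get_state();p,m=tool();print(p,toS(p),s['wrist_force'],s['ft_torque'])
E
```

```text
[ 0.557332   -0.27460419 -0.01972785] [ 0.00217833 -0.25766489] [ 0.56345668 -0.41686536 -0.27918543] [0.02652647 0.01402973 0.07642219]
```

View pics/w5.png

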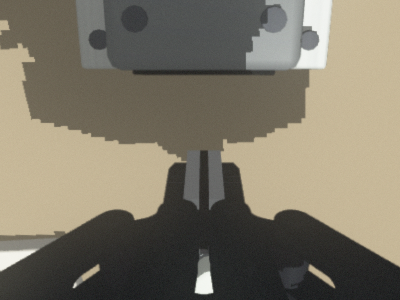

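Request:
{"method": "step_arm", "body": {
  "targets": [
    [[0,0,0],[0.1,0,0],0],
    [[0,0,0],[0.1,0,0],0],
    [[0,0,0],[0.1,0,0],0],
    [[0,0,0],[0,0,0],0],
    [[0,0,0],[0,0,0],0],
    [[0,0,0],[0,0,0],0],
    [[0,0,0],[0,0,0],0],
    [[0,0,0],[0,0,0],0],
    [[0,0,0],[0,0,0],0],
    [[0,0,0],[0,0,0],0]
  ]
}}

```text
clock: 10.35
tcp_pos: [0.5573, -0.2746, -0.0227]
orientation: [0.486, 0.514, 0.486, -0.514]
wrist_force: [-0.3, 0.6, -0.5]
finger_gap: 0.0003
```

Request:
{"method": "step_arm", "body": {
  "targets": [
    [[0,0,0],[0.1,0,0],0],
    [[0,0,0],[0.1,0,0],0],
    [[0,0,0],[0,0,0],0],
    [[0,0,0],[0,0,0],0],
    [[0,0,0],[0,0,0],0],
    [[0,0,0],[0,0,0],0],
    [[0,0,0],[0,0,0],0],
    [[0,0,0],[0,0,0],0],
    [[0,0,0],[0,0,0],0],
    [[0,0,0],[0,0,0],0]
  ]
}}

```text
clock: 11.35
tcp_pos: [0.5573, -0.2746, -0.0247]
orientation: [0.486, 0.514, 0.486, -0.514]
wrist_force: [0.6, -0.4, 0.3]
finger_gap: 0.0001
```

Request:
{"method": "step_arm", "body": {
  "targets": [
    [[0,0,0],[0.1,0,0],0],
    [[0,0,0],[0.1,0,0],0],
    [[0,0,0],[0,0,0],0],
    [[0,0,0],[0,0,0],0],
    [[0,0,0],[0,0,0],0],
    [[0,0,0],[0,0,0],0],
    [[0,0,0],[0,0,0],0],
    [[0,0,0],[0,0,0],0],
    [[0,0,0],[0,0,0],0],
    [[0,0,0],[0,0,0],0]
  ]
}}

```text
clock: 12.35
tcp_pos: [0.5573, -0.2746, -0.0267]
orientation: [0.486, 0.514, 0.486, -0.514]
wrist_force: [-0.1, -0.4, -0.3]
finger_gap: -0.0001
```

```bash
python3 - <<'E'
from h import *
save('s6.png',cv2.resize(read_camera('scene')[170:250,330:436],(800,600),interpolation=cv2.INTER_CUBIC));save('w6.png',cv2.resize(read_camera('wrist')[250:350,260:390],(780,600)))
s=get_state();p,m=tool();print(p,toS(p),s['wrist_force'],s['ft_torque'])
E
```

```text
[ 0.55732153 -0.27459349 -0.02673657] [ 0.00216729 -0.25765478] [ 0.08076892  0.0734999  -0.19025903] [ 0.01014542 -0.01155158  0.01405767]
```

View pics/s6.png

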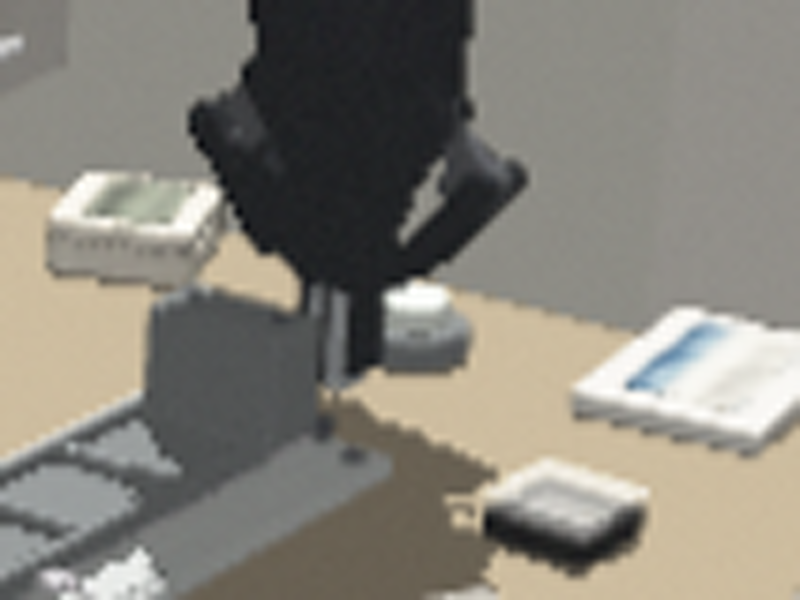

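View pics/w6.png

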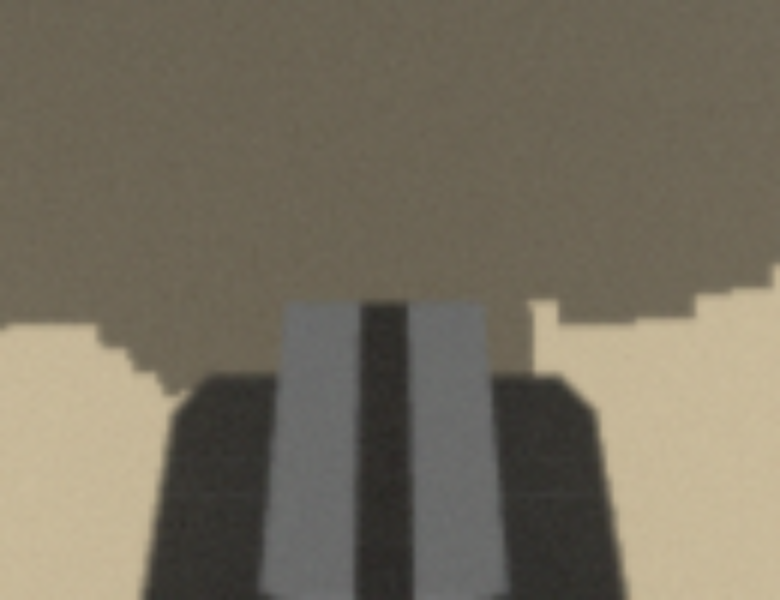

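Request:
{"method": "step_arm", "body": {
  "targets": [
    [[0,0,0],[0.1,0,0],0],
    [[0,0,0],[0.1,0,0],0],
    [[0,0,0],[0,0,0],0],
    [[0,0,0],[0,0,0],0],
    [[0,0,0],[0,0,0],0],
    [[0,0,0],[0,0,0],0],
    [[0,0,0],[0,0,0],0],
    [[0,0,0],[0,0,0],0],
    [[0,0,0],[0,0,0],0],
    [[0,0,0],[0,0,0],0]
  ]
}}

```text
clock: 13.45
tcp_pos: [0.5573, -0.2746, -0.0288]
orientation: [0.486, 0.514, 0.486, -0.514]
wrist_force: [-0.1, 0.5, -0.1]
finger_gap: -0.0001
```

Request:
{"method": "step_arm", "body": {
  "targets": [
    [[0,0,0],[0.1,0,0],0],
    [[0,0,0],[0.1,0,0],0],
    [[0,0,0],[0,0,0],0],
    [[0,0,0],[0,0,0],0],
    [[0,0,0],[0,0,0],0],
    [[0,0,0],[0,0,0],0],
    [[0,0,0],[0,0,0],0],
    [[0,0,0],[0,0,0],0],
    [[0,0,0],[0,0,0],0],
    [[0,0,0],[0,0,0],0]
  ]
}}

```text
clock: 14.45
tcp_pos: [0.5573, -0.2746, -0.0307]
orientation: [0.486, 0.514, 0.486, -0.514]
wrist_force: [-0.1, -0.1, -0.9]
finger_gap: 0.0001
```

Request:
{"method": "step_arm", "body": {
  "targets": [
    [[0,0,0],[0.1,0,0],0],
    [[0,0,0],[0.1,0,0],0],
    [[0,0,0],[0,0,0],0],
    [[0,0,0],[0,0,0],0],
    [[0,0,0],[0,0,0],0],
    [[0,0,0],[0,0,0],0],
    [[0,0,0],[0,0,0],0],
    [[0,0,0],[0,0,0],0],
    [[0,0,0],[0,0,0],0],
    [[0,0,0],[0,0,0],0]
  ]
}}

```text
clock: 15.45
tcp_pos: [0.5573, -0.2746, -0.0327]
orientation: [0.486, 0.514, 0.486, -0.514]
wrist_force: [-0.5, -0.0, -0.4]
finger_gap: -0.0
```

Request:
{"method": "step_arm", "body": {
  "targets": [
    [[0,0,0],[0.1,0,0],0],
    [[0,0,0],[0.1,0,0],0],
    [[0,0,0],[0,0,0],0],
    [[0,0,0],[0,0,0],0],
    [[0,0,0],[0,0,0],0],
    [[0,0,0],[0,0,0],0],
    [[0,0,0],[0,0,0],0],
    [[0,0,0],[0,0,0],0],
    [[0,0,0],[0,0,0],0],
    [[0,0,0],[0,0,0],0]
  ]
}}

```text
clock: 16.45
tcp_pos: [0.5573, -0.2746, -0.0347]
orientation: [0.486, 0.514, 0.486, -0.514]
wrist_force: [0.2, 0.1, -0.6]
finger_gap: -0.0003
```

```bash
python3 - <<'E'
from h import *
save('s7.png',cv2.resize(read_camera('scene')[170:250,330:436],(800,600),interpolation=cv2.INTER_CUBIC));save('w7.png',cv2.resize(read_camera('wrist')[250:350,260:390],(780,600)))
s=get_state();p,m=tool();print(p,toS(p),s['wrist_force'],s['ft_torque'])
E
```

```text
[ 0.55733088 -0.274603   -0.0347576 ] [ 0.00217715 -0.25766376] [ 0.81188421 -0.45789681 -0.12361512] [-0.00314436 -0.03123903  0.02597244]
```

View pics/s7.png

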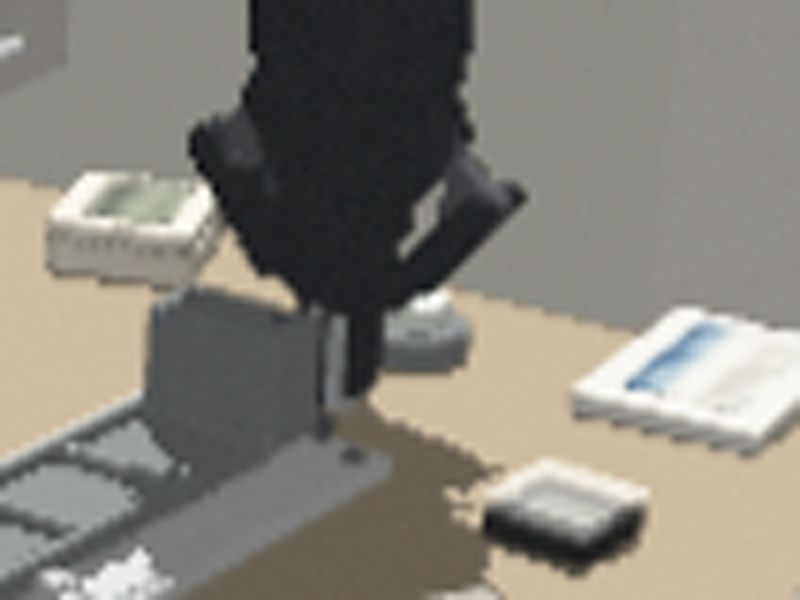

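View pics/w7.png

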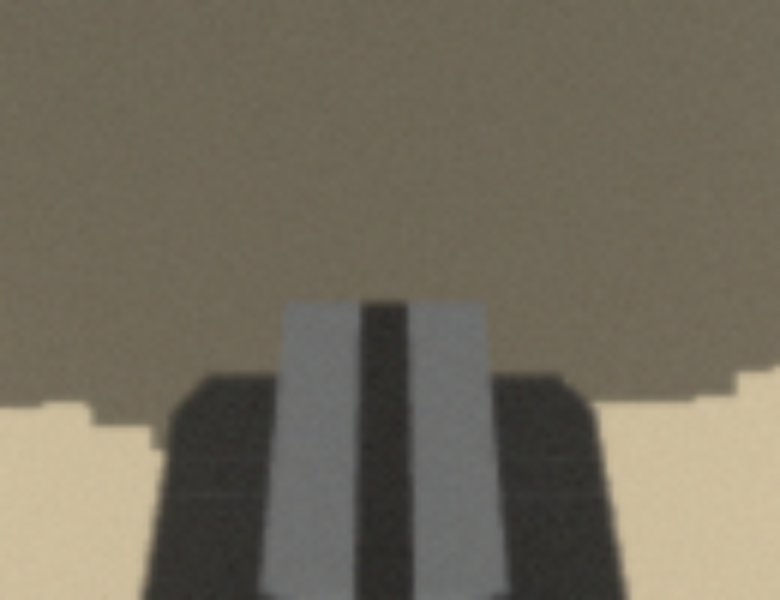

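Request:
{"method": "step_arm", "body": {
  "targets": [
    [[0,0,0],[0.1,0,0],0],
    [[0,0,0],[0.1,0,0],0],
    [[0,0,0],[0,0,0],0],
    [[0,0,0],[0,0,0],0],
    [[0,0,0],[0,0,0],0],
    [[0,0,0],[0,0,0],0],
    [[0,0,0],[0,0,0],0],
    [[0,0,0],[0,0,0],0],
    [[0,0,0],[0,0,0],0],
    [[0,0,0],[0,0,0],0]
  ]
}}

```text
clock: 17.55
tcp_pos: [0.5575, -0.2747, -0.0349]
orientation: [0.486, 0.514, 0.486, -0.513]
wrist_force: [-4.1, 2.8, 11.9]
finger_gap: -0.0
```

Request:
{"method": "step_arm", "body": {
  "targets": [
    [[0,0,0],[0.1,0,0],0],
    [[0,0,0],[0.1,0,0],0],
    [[0,0,0],[0,0,0],0],
    [[0,0,0],[0,0,0],0],
    [[0,0,0],[0,0,0],0],
    [[0,0,0],[0,0,0],0],
    [[0,0,0],[0,0,0],0],
    [[0,0,0],[0,0,0],0],
    [[0,0,0],[0,0,0],0],
    [[0,0,0],[0,0,0],0]
  ]
}}

```text
clock: 18.55
tcp_pos: [0.5576, -0.2747, -0.035]
orientation: [0.487, 0.514, 0.485, -0.513]
wrist_force: [-7.9, 4.1, 24.1]
finger_gap: 0.0002
```

```bash
python3 - <<'E'
from h import *
q=[.486,.514,.486,-.514]
for p,px in [([.5591,-.2417,.1962],[(274,192),(375,191)]),([.5586,-.2754,.0181],[(222,197),(420,197)]),([.5574,-.2747,.0034],[(217,205.5),(430,206)]),([.5574,-.2747,-.0086],[(208.5,212),(438,212)])]:
    c=cam('wrist',dict(orientation=np.array(q)/np.linalg.norm(q),tcp_pos=np.array(p)))
    for dz in (0,.01,.02,.035):
        c2=(c[0],c[1],c[2],c[3]+[0,0,dz])
        w=unproj(c2,px,.008);print(dz,toS(w).round(4).tolist(),'w',np.linalg.norm(w[0]-w[1]).round(4))
E
```

```text
0 [[-0.0452, -0.2142], [0.0516, -0.2134]] w 0.0969
0.01 [[-0.0465, -0.2162], [0.053, -0.2153]] w 0.0995
0.02 [[-0.0478, -0.2182], [0.0543, -0.2173]] w 0.1022
0.035 [[-0.0498, -0.2211], [0.0563, -0.2202]] w 0.1061
0 [[-0.0467, -0.215], [0.0515, -0.2151]] w 0.0982
0.01 [[-0.0494, -0.2171], [0.0541, -0.2173]] w 0.1035
0.02 [[-0.0521, -0.2192], [0.0566, -0.2194]] w 0.1087
0.035 [[-0.0561, -0.2224], [0.0605, -0.2225]] w 0.1166
0 [[-0.0466, -0.2152], [0.0515, -0.2156]] w 0.0982
0.01 [[-0.0495, -0.2176], [0.0544, -0.218]] w 0.1038
0.02 [[-0.0523, -0.2199], [0.0572, -0.2203]] w 0.1095
0.035 [[-0.0566, -0.2234], [0.0615, -0.2238]] w 0.118
0 [[-0.0472, -0.2153], [0.0519, -0.2154]] w 0.099
0.01 [[-0.0503, -0.2178], [0.0549, -0.2179]] w 0.1052
0.02 [[-0.0534, -0.2203], [0.058, -0.2205]] w 0.1113
0.035 [[-0.058, -0.2241], [0.0626, -0.2242]] w 0.1206
```

Request:
{"method": "step_arm", "body": {
  "targets": [
    [[0,0,0],[-0.8,0,0],0],
    [[0,0,0],[-1,0,0],0],
    [[0,0,0],[-1,0,0],0],
    [[0,0,0],[-0.6,0,0],0],
    [[0,0,0],[0,0,0],0],
    [[0,0,0],[0,0,0],0],
    [[0,0,0],[0,0,0],0],
    [[0,0,0],[0,0,0],0],
    [[0,0,0],[0,0,0],0],
    [[0,0,0],[0,0,0],0]
  ]
}}

```text
clock: 19.55
tcp_pos: [0.5571, -0.2745, -0.005]
orientation: [-0.486, -0.514, -0.486, 0.514]
wrist_force: [-0.4, -0.4, -0.3]
finger_gap: -0.0003
```

```bash
python3 - <<'E'
from h import *
s=get_state();im=read_camera('wrist')
save('w8.png',im);c=cam('wrist',s)
p,m=tool();print(p,m.round(4),s['wrist_force'])
r=find_in('wrist','push_face');print(r[:3])
E
```

```text
[ 0.5572309  -0.27453013 -0.00495733] [[-2.000e-04  9.985e-01 -5.500e-02]
 [ 3.000e-04 -5.500e-02 -9.985e-01]
 [-1.000e+00 -2.000e-04 -3.000e-04]] [-0.44771232 -0.40942689 -0.27397097]
[{'extent': [235.5, 0.7, 182.9, 211.6], 'p': 0.65}]
```

View pics/w8.png

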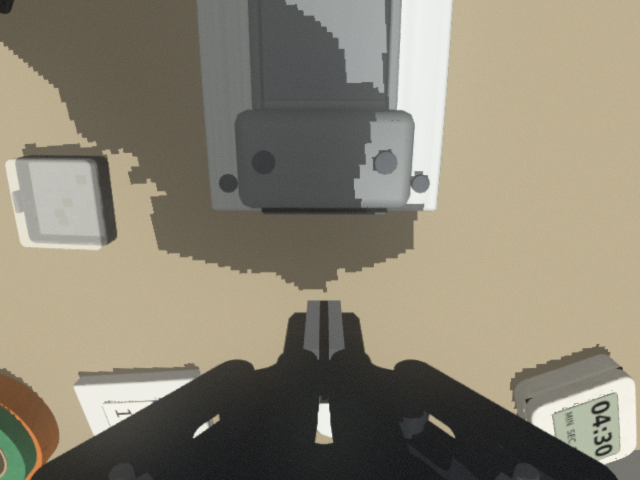

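```bash
python3 - <<'E'
from h import *
s=get_state();c=cam('wrist',s);p,m=tool()
print('tcp slide',toS(p))
for n,px,z in [('plate',[(212.5,210),(435.5,210)],.008),('blocktop',[(236,207),(413,207)],.057),('pad',[(262,212),(387,212)],.045)]:
    print(n,toS(unproj(c,px,z)).round(4).tolist())
E
```

```text
tcp slide [ 0.00211066 -0.2576266 ]
plate [[-0.0466, -0.2153], [0.0516, -0.2153]]
blocktop [[-0.0247, -0.2023], [0.0299, -0.2023]]
pad [[-0.0187, -0.2069], [0.0239, -0.2069]]
```

Request:
{"method": "step_arm", "body": {
  "targets": [
    [[0,0,0],[0,0,-0.5],0],
    [[0,0,0],[0,0,-0.6],0],
    [[0,0,0],[0,0,-0.6],0],
    [[0,0,0],[0,0,-0.6],0],
    [[0,0,0],[0,0,-0.6],0],
    [[0,0,0],[0,0,-0.4],0],
    [[0,0,0],[0,0,-0.3],0],
    [[0,0,0],[0,0,-0.2],0],
    [[0,0,0],[0,0,-0.2],0],
    [[0,0,0],[0,0,-0.2],0]
  ]
}}

```text
clock: 20.65
tcp_pos: [0.5597, -0.2327, -0.0047]
orientation: [0.486, 0.514, 0.486, -0.514]
wrist_force: [-0.3, 0.1, 0.3]
finger_gap: 0.0003
```

```bash
python3 - <<'E'
from h import *
s=get_state();c=cam('wrist',s);p,m=tool()
print('tcp slide',toS(p),p,s['wrist_force'])
save('w9.png',read_camera('wrist')); save('t9.png',cv2.resize(read_camera('top')[185:260,280:440],(800,375)))
E
```

```text
tcp slide [ 0.00221995 -0.21566512] [ 0.55966261 -0.23266853 -0.00471354] [-0.29161936  0.12051662  0.27124273]
```

View pics/w9.png

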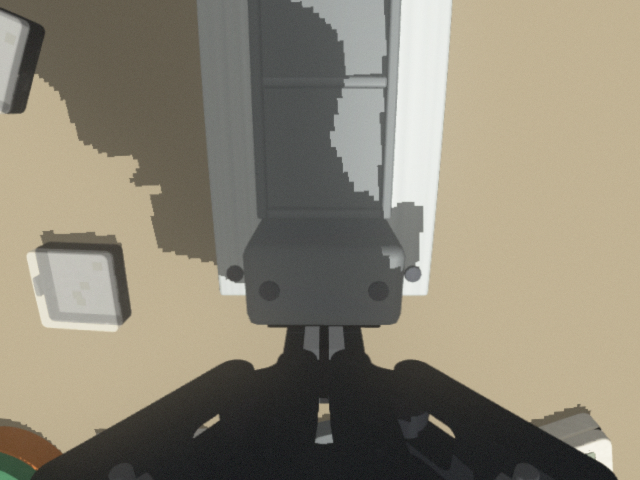

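View pics/t9.png

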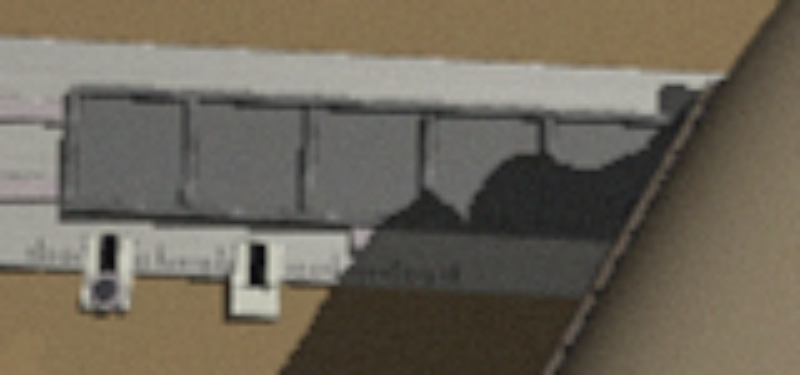

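Request:
{"method": "step_arm", "body": {
  "targets": [
    [[0,0,0],[0,0,-0.2],0],
    [[0,0,0],[0,0,-0.2],0],
    [[0,0,0],[0,0,-0.2],0],
    [[0,0,0],[0,0,-0.2],0],
    [[0,0,0],[0,0,-0.2],0],
    [[0,0,0],[0,0,-0.2],0],
    [[0,0,0],[0,0,-0.2],0],
    [[0,0,0],[0,0,-0.2],0],
    [[0,0,0],[0,0,-0.2],0],
    [[0,0,0],[0,0,-0.2],0]
  ]
}}

```text
clock: 21.75
tcp_pos: [0.5607, -0.2143, -0.0047]
orientation: [-0.486, -0.513, -0.485, 0.515]
wrist_force: [-0.8, -6.1, -1.7]
finger_gap: 0.0001
```

```bash
python3 - <<'E'
from h import *
s=get_state();c=cam('wrist',s);p,m=tool()
print('tcp slide',toS(p),p,s['wrist_force'])
save('w10.png',read_camera('wrist')); save('t10.png',cv2.resize(read_camera('top')[185:260,280:440],(800,375)))
E
```

```text
tcp slide [ 0.00227479 -0.19730811] [ 0.56071786 -0.21434154 -0.00469243] [-0.75129971 -6.12817516 -1.71407521]
```

View pics/t10.png

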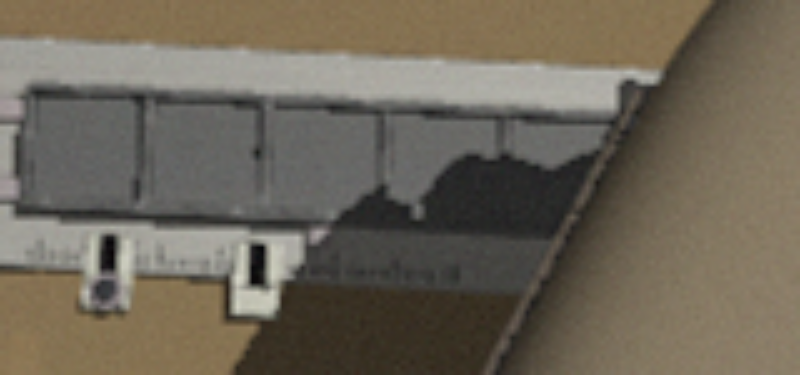

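View pics/w10.png

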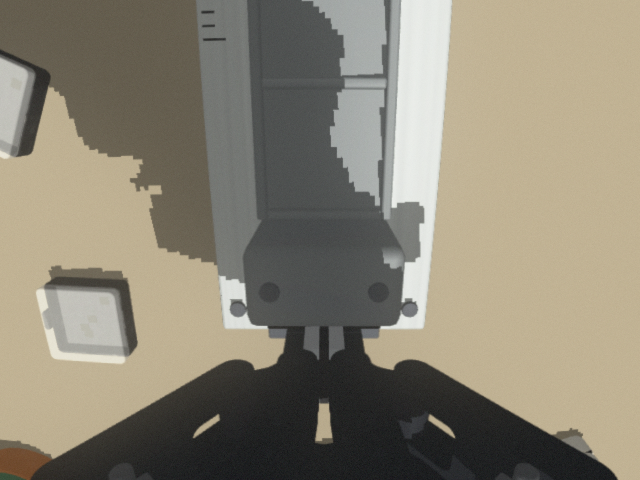

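Request:
{"method": "step_arm", "body": {
  "targets": [
    [[0,0,0],[0,0,-0.2],0],
    [[0,0,0],[0,0,-0.2],0],
    [[0,0,0],[0,0,-0.2],0],
    [[0,0,0],[0,0,-0.2],0],
    [[0,0,0],[0,0,-0.2],0],
    [[0,0,0],[0,0,-0.2],0],
    [[0,0,0],[0,0,-0.2],0],
    [[0,0,0],[0,0,-0.2],0],
    [[0,0,0],[0,0,-0.2],0],
    [[0,0,0],[0,0,-0.2],0]
  ]
}}

```text
clock: 22.85
tcp_pos: [0.5619, -0.1939, -0.0047]
orientation: [-0.486, -0.513, -0.485, 0.514]
wrist_force: [-0.7, -4.9, -1.7]
finger_gap: 0.0001
```

```bash
python3 - <<'E'
from h import *
s=get_state();c=cam('wrist',s);p,m=tool()
print('tcp slide',toS(p),p,s['wrist_force'])
save('t11.png',cv2.resize(read_camera('top')[215:260,290:370],(800,450),interpolation=cv2.INTER_CUBIC))
E
```

```text
tcp slide [ 0.00231933 -0.17681504] [ 0.56187923 -0.19388108 -0.00470295] [-0.73171929 -4.8503381  -1.72688327]
```

View pics/t11.png

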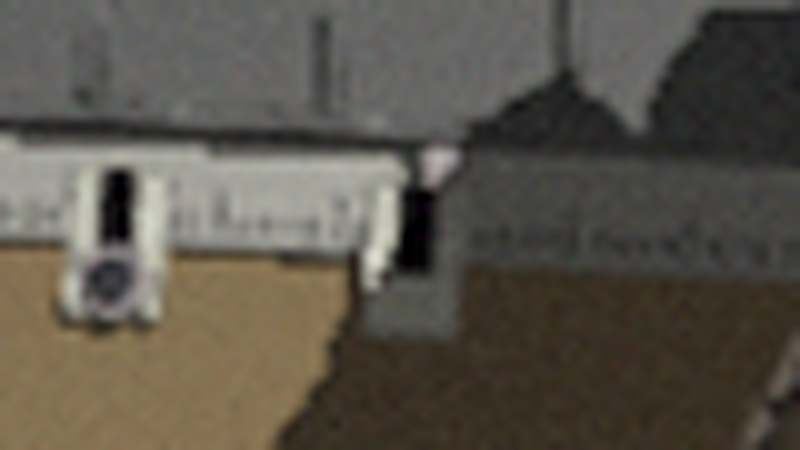

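Request:
{"method": "step_arm", "body": {
  "targets": [
    [[0,0,0],[0,0,-0.1],0],
    [[0,0,0],[0,0,-0.1],0],
    [[0,0,0],[0,0,-0.1],0],
    [[0,0,0],[0,0,0],0],
    [[0,0,0],[0,0,0],0],
    [[0,0,0],[0,0,1],0],
    [[0,0,0],[-3,0,1],0],
    [[0,0,0],[-5,0,0],0],
    [[0,0,0],[-5,0,0],4],
    [[0,0,0],[-4,0,0],8.5]
  ]
}}

```text
clock: 23.9
tcp_pos: [0.5612, -0.2096, 0.1683]
orientation: [0.486, 0.514, 0.486, -0.513]
wrist_force: [1.0, -0.5, 0.2]
finger_gap: 0.0284
```

```bash
python3 - <<'E'
from h import *
s=get_state();c=cam('wrist',s);p,m=tool()
print('tcp slide',toS(p),p,s['wrist_force'])
save('w12.png',read_camera('wrist'));save('t12.png',cv2.resize(read_camera('top')[215:260,290:370],(800,450),interpolation=cv2.INTER_CUBIC))
E
```

```text
tcp slide [ 0.00251529 -0.19252277] [ 0.56121881 -0.20957636  0.16827179] [ 0.98676879 -0.51505012  0.16529433]
```

View pics/t12.png

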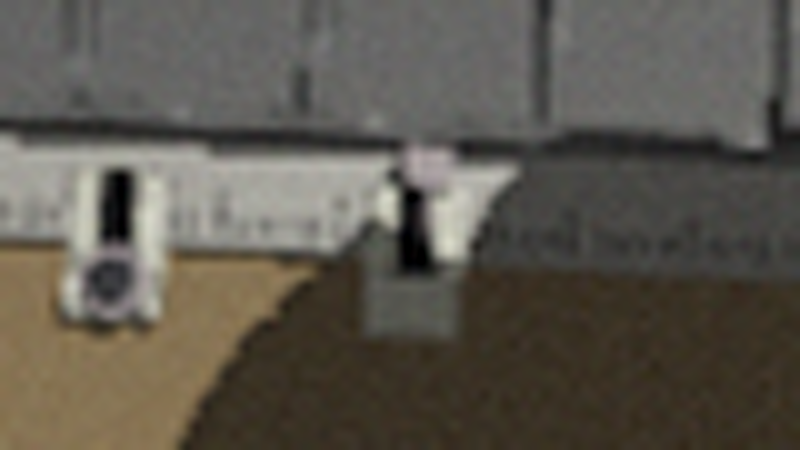

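View pics/w12.png

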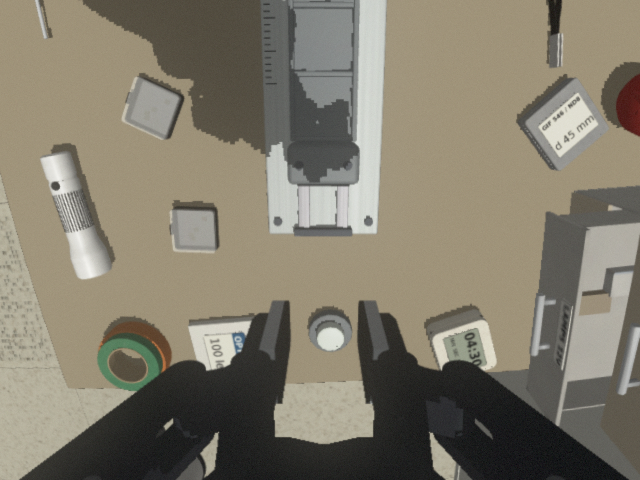

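Request:
{"method": "step_arm", "body": {
  "targets": [
    [[0,0,0],[0,0,-4],8.5],
    [[0,0,0],[0,0,-4],8.5],
    [[0,0,0],[0,0,-4],8.5],
    [[0,0,0],[0,0,-2],8.5],
    [[0,0,0],[2,-2,0],8.5],
    [[0,0,0],[3,-3,0],8.5],
    [[0,0,0],[0,0,0],8.5],
    [[0,0,0],[0,0,0],8.5],
    [[0,0,0],[0,0,0],8.5],
    [[0,0,0],[0,0,0],8.5]
  ]
}}

```text
clock: 25.0
tcp_pos: [0.5213, -0.0679, 0.1168]
orientation: [0.487, 0.514, 0.485, -0.513]
wrist_force: [0.2, -1.1, 0.5]
finger_gap: 0.0854
```

```bash
python3 - <<'E'
from h import *
s=get_state();c=cam('wrist',s);p,m=tool()
print('tcp slide',toS(p),p,s['wrist_force'])
save('w13.png',read_camera('wrist'))
E
```

```text
tcp slide [-0.04509445 -0.05327667] [ 0.5212683  -0.0679405   0.11684662] [ 0.22113274 -1.12935697  0.47077293]
```

View pics/w13.png

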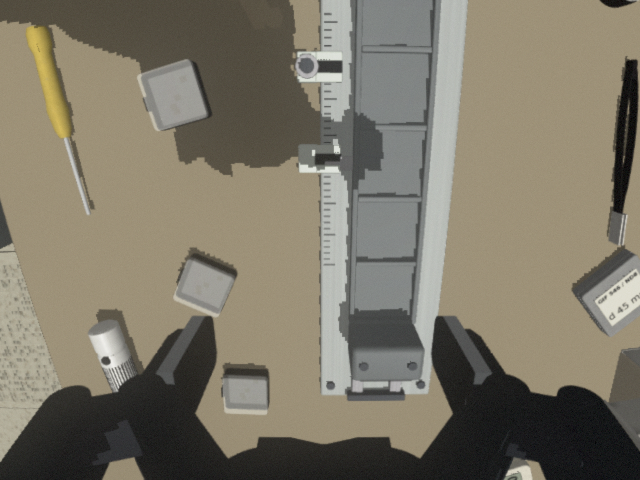

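```bash
python3 - <<'E'
from h import *
s=get_state();c=cam('wrist',s)
im=read_camera('wrist');np.save('w13.npy',im)
save('w13c.png',cv2.resize(im[120:195,285:385],(800,600),interpolation=cv2.INTER_CUBIC))
save('w13d.png',cv2.resize(im[0:400,280:480],(400,800),interpolation=cv2.INTER_CUBIC)[:600])
E
```

```text
(no output)
```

View pics/w13c.png

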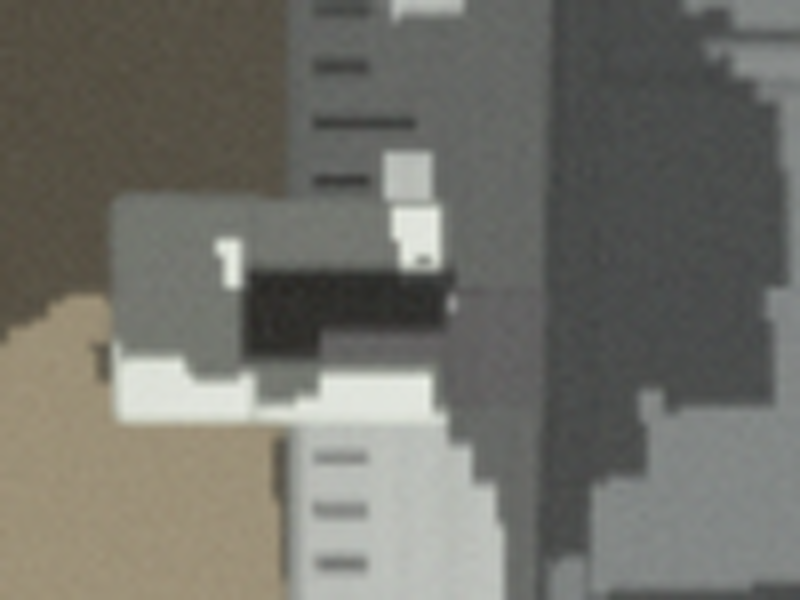

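View pics/w13d.png

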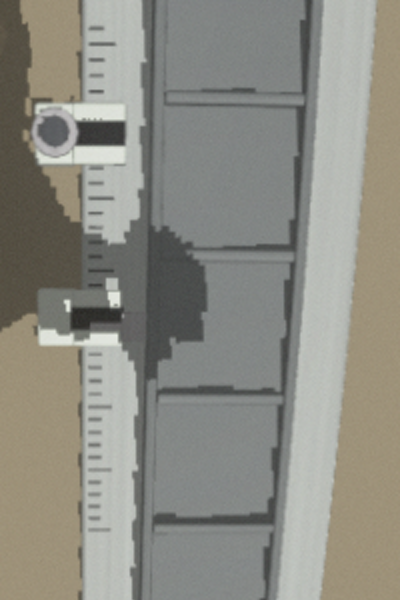

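Request:
{"method": "step_arm", "body": {
  "targets": [
    [[0,0,0],[0,2.4,3.5],0],
    [[0,0,0],[0,2.35,3.5],0],
    [[0,0,0],[0,0,3.5],0],
    [[0,0,0],[0,0,3.5],0],
    [[0,0,0],[3,0,0],0],
    [[0,0,0],[4,0,0],0],
    [[0,0,0],[3.5,0,0],0],
    [[0,0,0],[1.6,0,0],0],
    [[0,0,0],[0,0,-0.4],0],
    [[0,0,0],[0,0,-0.4],0]
  ]
}}

```text
clock: 26.1
tcp_pos: [0.5597, -0.2017, -0.0052]
orientation: [0.486, 0.514, 0.486, -0.513]
wrist_force: [-0.2, -0.0, 0.4]
finger_gap: -0.0001
```

```bash
python3 - <<'E'
from h import *
s=get_state();p,m=tool()
print('tcp slide',toS(p),p,s['wrist_force'])
E
```

```text
tcp slide [ 0.00052213 -0.184779  ] [ 0.55965063 -0.20173536 -0.00517199] [-0.17849645 -0.02527205  0.35335647]
```

Request:
{"method": "step_arm", "body": {
  "targets": [
    [[0,0,0],[0,0,-0.3],0],
    [[0,0,0],[0,0,-0.3],0],
    [[0,0,0],[0,0,-0.3],0],
    [[0,0,0],[0,0,-0.14],0],
    [[0,0,0],[0,0,-0.1],0],
    [[0,0,0],[0,0,-0.1],0],
    [[0,0,0],[0,0,-0.1],0],
    [[0,0,0],[0,0,-0.1],0],
    [[0,0,0],[0,0,-0.1],0],
    [[0,0,0],[0,0,0],0]
  ]
}}

```text
clock: 27.1
tcp_pos: [0.5599, -0.1876, -0.0052]
orientation: [-0.486, -0.513, -0.485, 0.514]
wrist_force: [-2.0, -5.3, 3.2]
finger_gap: 0.0
```

```bash
python3 - <<'E'
from h import *
s=get_state();p,m=tool()
print('tcp slide',toS(p),p,s['wrist_force'])
E
```

```text
tcp slide [-8.35881401e-06 -1.70653842e-01] [ 0.55989076 -0.18760209 -0.00523647] [-1.99884787 -5.27114159  3.23669391]
```

Request:
{"method": "step_arm", "body": {
  "targets": [
    [[0,0,0],[0,0,1],0],
    [[0,0,0],[0,0,1],0],
    [[0,0,0],[-4,0,0],4],
    [[0,0,0],[-4,0,0],8.5],
    [[0,0,0],[-4.2,0,-2],8.5],
    [[0,0,0],[0,-1,-4],8.5],
    [[0,0,0],[0,-2,-4],8.5],
    [[0,0,0],[0,-1.5,-2.5],8.5],
    [[0,0,0],[0,0,0],8.5],
    [[0,0,0],[0,0,0],8.5]
  ]
}}

```text
clock: 28.1
tcp_pos: [0.5207, -0.0788, 0.1164]
orientation: [0.486, 0.513, 0.486, -0.513]
wrist_force: [0.3, -0.7, 0.4]
finger_gap: 0.0846
```

```bash
python3 - <<'E'
from h import *
s=get_state();c=cam('wrist',s);p,m=tool()
im=read_camera('wrist');save('w14.png',im);cv2.imwrite('w14raw.png',im)
print('tcp slide',toS(p),p)
save('w14c.png',cv2.resize(im[130:205,275:375],(800,600),interpolation=cv2.INTER_CUBIC))
for l in ['sample_1_mid','pocket_1']:
    print(l,[(np.round(x['extent'],1).tolist(),round(x['p'],2)) for x in find_in('wrist',l)])
E
```

```text
tcp slide [-0.0451041 -0.0641452] [ 0.52066631 -0.0787925   0.11642039]
sample_1_mid [([137.2, 41.9, 74.5, 70.1], 0.57)]
pocket_1 [([328.5, 0.7, 114.2, 367.4], 0.96)]
```

View pics/w14.png

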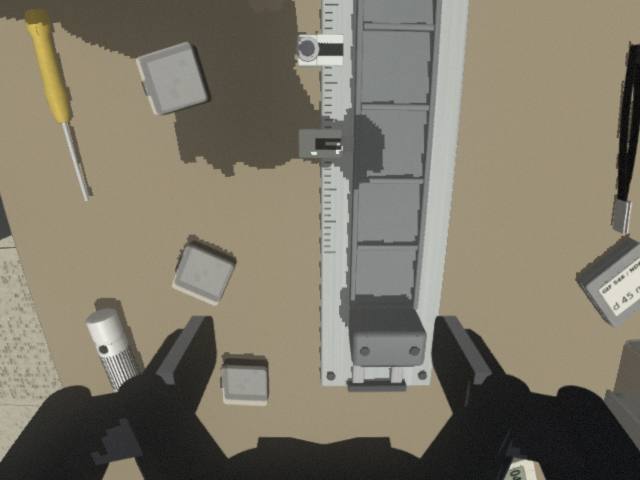

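View pics/w14c.png

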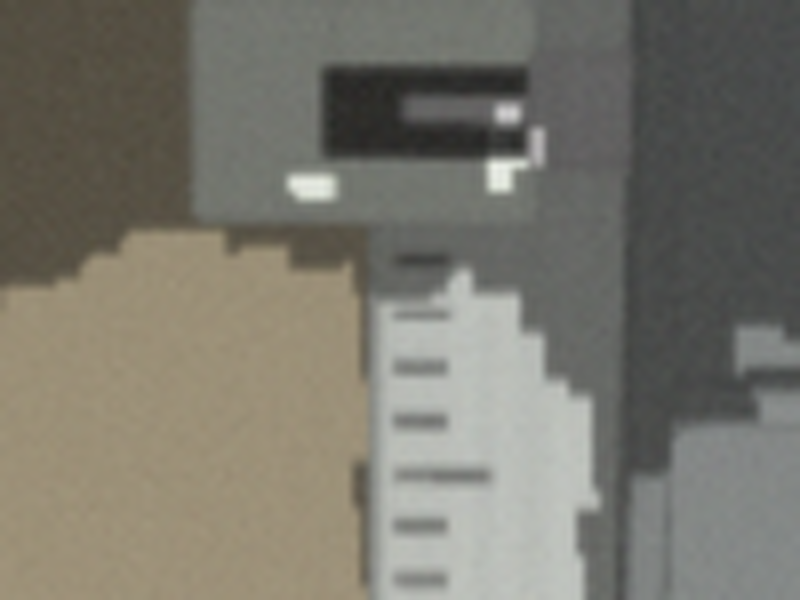

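```bash
cat >> h.py <<'E'
DS=np.array([0.0024,0.0047])  # wrist-world offset of slide frame (slide axes)
def W(x,y): return S(x+DS[0],y+DS[1])
def toW(p): return toS(p)-DS
E
python3 - <<'E'
from h import *
s=get_state();c=cam('wrist',s)
print('pointer',toW(unproj(c,[(325.5,143.6),(333,143.6)],.016)))
print('band',toW(unproj(c,[(315.5,143.8),(340,143.8)],.0135)))
print('read',toW(unproj(c,[(331,49)],.0135)))
print('face', toW(unproj(c,[(350,365),(425,365)],.057)))
im=cv2.cvtColor(cv2.imread('pics/w14.png'),cv2.COLOR_BGR2RGB)
im2=cv2.resize(im,None,fx=3,fy=3,interpolation=cv2.INTER_CUBIC)
yp=toW(unproj(c,[(333,143.6)],.016))[0][1];print(yp)
for k in (1,2,3,4,5):
    yc=yp+(k-3)*.05
    P=[[*W(a,yc+b),.023] for a,b in [(-.023,-.023),(.023,-.023),(.023,.023),(-.023,.023)]]
    q=(proj(c,P)*3+1).astype(int); cv2.polylines(im2,[q.reshape(-1,1,2)],True,(255,0,0),1)
P=[[*W(a,b),.008] for a,b in [(-.05,-.22),(.05,-.22),(.05,.22),(-.05,.22)]]
q=(proj(c,P)*3+1).astype(int); cv2.polylines(im2,[q.reshape(-1,1,2)],True,(0,0,255),1)
save('ov.png',im2[0:600,800:1500]); save('ovb.png',im2[600:1200,800:1500])
E
```

```text
pointer [[-0.04525167 -0.00767178]
 [-0.03998765 -0.00767696]]
band [[-0.05232148 -0.00798262]
 [-0.0349677  -0.00800249]]
read [[-0.04155126  0.05446915]]
face [[-0.02754114 -0.16163224]
 [ 0.02774975 -0.16232568]]
-0.007676955241203631
```

View pics/ov.png

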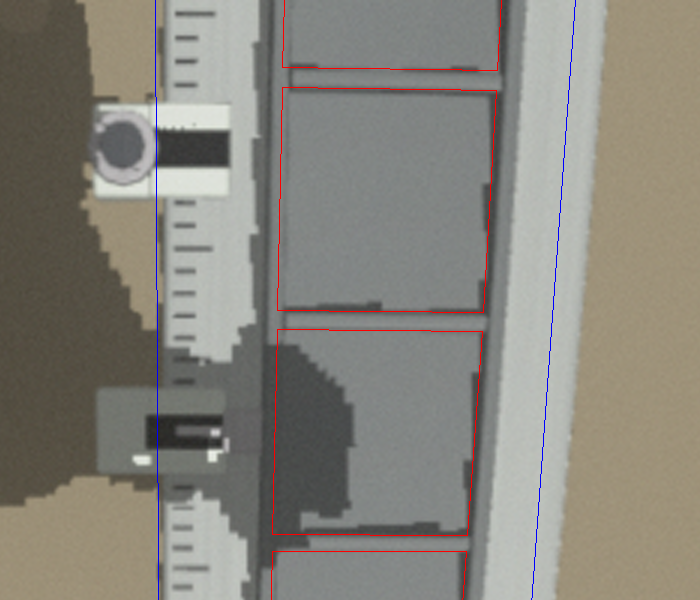

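View pics/ovb.png

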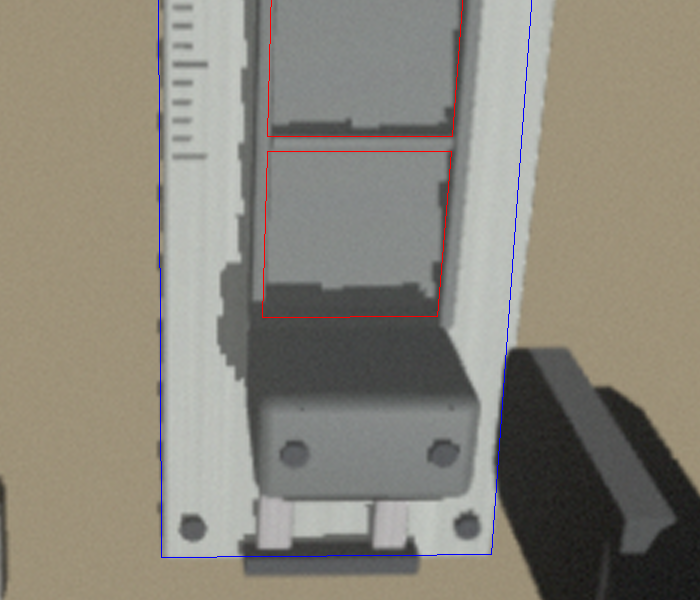

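```bash
cat >> h.py <<'E'
DW=SX*DS[0]+SY*DS[1]
def deg(a): a=np.radians(a);return (np.cos(a),np.sin(a))
def boxes(z=.016):
    """measure boxes in wrist image at current pose (grey top)"""
    pass
E
python3 - <<'E'
from h import *
go([*(np.array([.4212,-.1153])+DW),.04],jaw=deg(-29))
E
```

```text
tilt: tool x = [ 4.e-04  0.e+00 -1.e+00]
turn x deg 25.8  then shift cm [ 7.61 -7.02  7.41] tcp now [ 0.5212 -0.08    0.1162]
```

Request:
{"method": "step_arm", "body": {
  "targets": [
    [[8.5,0,0],[0,0,0],6.5],
    [[8.5,0,0],[0,0,0],6.5],
    [[8.5,0,0],[0,0,0],6.5],
    [[0,0,0],[0,-3.5,3.5],6.5],
    [[0,0,0],[0,-3.5,3.9],6.5],
    [[0,0,0],[3.6,0,0],6.5],
    [[0,0,0],[4,0,0],6.5],
    [[0,0,0],[0,0,0],6.5],
    [[0,0,0],[0,0,0],6.5],
    [[0,0,0],[0,0,0],6.5]
  ],
  "force": 30
}}

```text
clock: 29.25
tcp_pos: [0.4275, -0.1104, 0.0418]
orientation: [0.361, 0.609, 0.36, -0.608]
wrist_force: [0.9, -0.2, 0.7]
finger_gap: 0.0648
```

```bash
python3 - <<'E'
from h import *
s=get_state();c=cam('wrist',s);p,m=tool()
im=read_camera('wrist');save('w15.png',im);print(p,proj(c,[p, [*p[:2],.016]]))
E
```

```text
[ 0.4274703  -0.11036032  0.04176708] [[323.92858773 285.50005117]
 [323.81316412 266.19904365]]
```

View pics/w15.png

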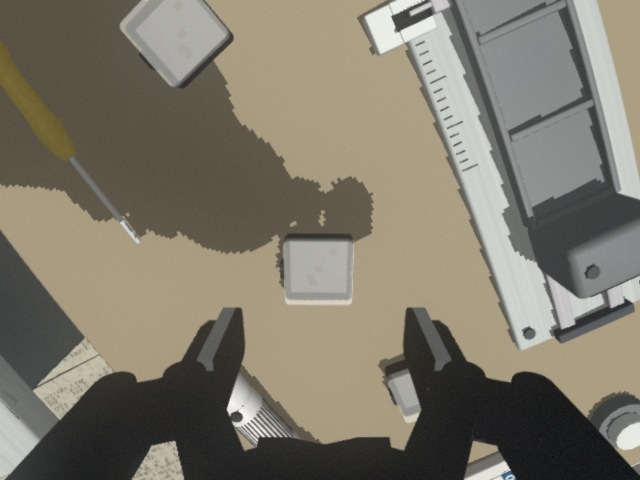

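```bash
cat >> h.py <<'E'
def meas(name='m.png',exp=None,z=.016,half=60):
    """box nearest to tool axis in wrist picture; prints centre, size, angle (world deg, jaw-like)"""
    s=get_state();c=cam('wrist',s);im=read_camera('wrist')
    p=s['tcp_pos'];e=np.array(p[:2]) if exp is None else np.array(exp)
    u,v=proj(c,[[*e,z]])[0].astype(int)
    hsv=cv2.cvtColor(im,cv2.COLOR_RGB2HSV).astype(int)
    m=((hsv[...,1]<45)&(hsv[...,2]>115)).astype(np.uint8)
    sub=np.zeros_like(m); y0,x0=max(v-half,0),max(u-half,0); sub[y0:v+half,x0:u+half]=m[y0:v+half,x0:u+half]
    sub=cv2.morphologyEx(sub,cv2.MORPH_OPEN,np.ones((5,5),np.uint8))
    n,l,st,ce=cv2.connectedComponentsWithStats(sub)
    k=1+int(np.argmin([np.hypot(*(ce[i]-[u,v])) if st[i,4]>400 else 1e9 for i in range(1,n)]))
    cnt=max(cv2.findContours((l==k).astype(np.uint8),0,2)[0],key=cv2.contourArea)
    P=unproj(c,cnt.reshape(-1,2).astype(float),z)[:,:2].astype(np.float32)
    (cx,cy),(w,h),a=cv2.minAreaRect(P*1000)
    while a>45:a-=90
    out=cv2.polylines(im.copy(),[cnt],True,(255,0,0),1); save(name,out)
    print('box',(u,v),'centre mm',round(cx,1),round(cy,1),'size',round(w,1),round(h,1),'ang',round(a,1))
    return cx/1000,cy/1000,a
E
python3 - <<'E'
from h import *
x,y,a=meas('m1.png')
go([x,y,-.030],jaw=deg(a))
E
```

```text
box (np.int64(323), np.int64(266)) centre mm 422.5 -112.7 size 39.1 39.8 ang -28.7
tilt: tool x = [ 0.0028 -0.0011 -1.    ]
turn x deg 0.1  then shift cm [ 7.19 -0.35  0.47] tcp now [ 0.4277 -0.1102  0.0419]
```

View pics/m1.png

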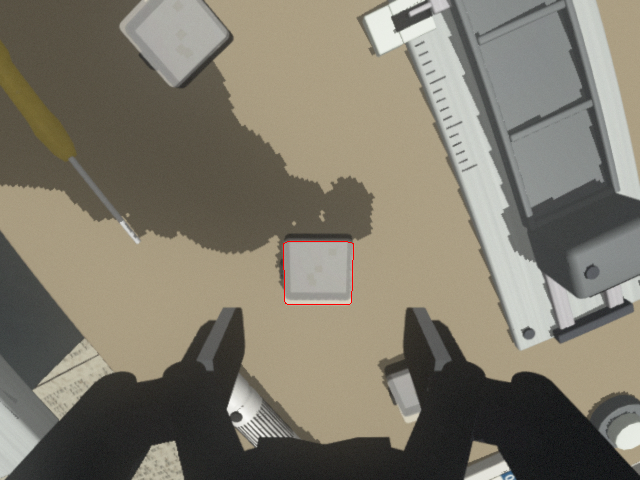

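Request:
{"method": "step_arm", "body": {
  "targets": [
    [[0,0,0],[0,-0.35,0.45],6.5],
    [[0,0,0],[3,0,0],6.5],
    [[0,0,0],[2.5,0,0],6.5],
    [[0,0,0],[1.2,0,0],6.5],
    [[0,0,0],[0.5,0,0],6.5],
    [[0,0,0],[0,0,0],6.5],
    [[0,0,0],[0,0,0],4],
    [[0,0,0],[0,0,0],3],
    [[0,0,0],[0,0,0],3],
    [[0,0,0],[0,0,0],3]
  ]
}}

```text
clock: 30.35
tcp_pos: [0.4217, -0.1122, -0.0306]
orientation: [0.361, 0.609, 0.36, -0.608]
wrist_force: [-0.2, -0.0, 6.0]
finger_gap: 0.0392
```

```bash
python3 - <<'E'
from h import *
s=get_state();p,m=tool();print(p,s['wrist_force'],s['finger_gap'])
im=read_camera('wrist');save('w16.png',im[150:450,120:520])
save('s16.png',cv2.resize(read_camera('scene')[200:300,320:440],(720,600),interpolation=cv2.INTER_CUBIC))
E
```

```text
[ 0.42166019 -0.11220201 -0.03059707] [-0.21153028 -0.01294924  6.04908902] 0.0391583849619823
```

View pics/w16.png

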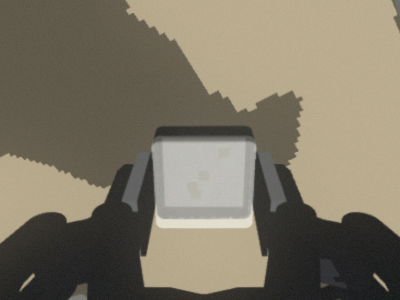

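View pics/s16.png

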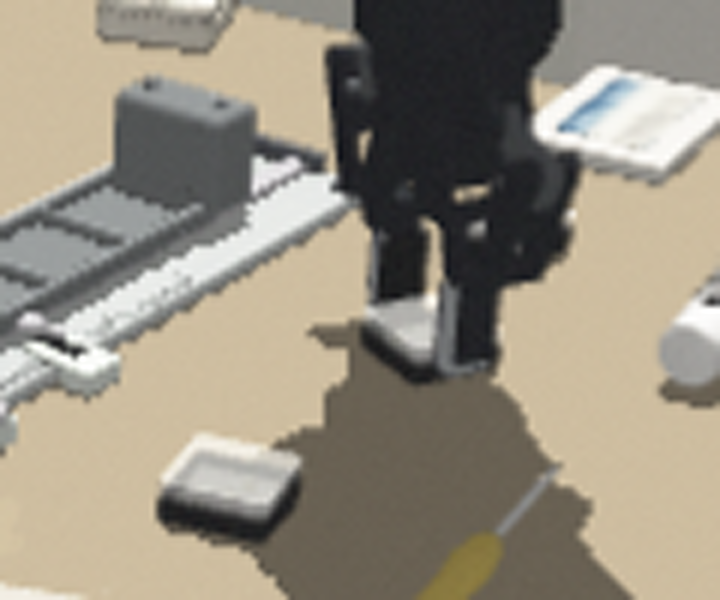

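Request:
{"method": "step_arm", "body": {
  "targets": [
    [[0,0,0],[0,0,0],5.5],
    [[0,0,0],[-0.2,0,0],5.5],
    [[0,0,0],[-0.3,0,0],5.5],
    [[0,0,0],[-0.4,0,0],5.5],
    [[0,0,0],[0,0,0],5.5],
    [[0,0,0],[0,0,0],3],
    [[0,0,0],[0,0,0],3],
    [[0,0,0],[0,0,0],3],
    [[0,0,0],[0,0,0],3],
    [[0,0,0],[0,0,0],3]
  ]
}}

```text
clock: 31.45
tcp_pos: [0.4208, -0.1118, -0.0223]
orientation: [0.361, 0.608, 0.361, -0.608]
wrist_force: [-1.2, 0.7, 5.6]
finger_gap: 0.0384
```

```bash
python3 - <<'E'
from h import *
s=get_state();p,m=tool();print(p,s['wrist_force'],s['finger_gap'])
im=read_camera('wrist');save('w17.png',im[150:450,120:520])
m2=go([*W(0,-.0577),.06],jaw=SX,pos=None)
E
```

```text
[ 0.42084254 -0.11180929 -0.02231466] [-1.18981472  0.71128017  5.57008046] 0.038383944593962396
tilt: tool x = [ 4.e-04 -1.e-04 -1.e+00]
turn x deg -25.5  then shift cm [-8.23 14.54 -4.95] tcp now [ 0.4208 -0.1118 -0.0223]
```

View pics/w17.png

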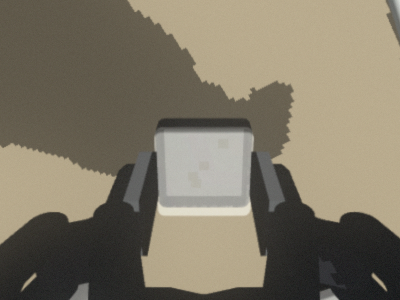

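Request:
{"method": "step_arm", "body": {
  "targets": [
    [[0,0,0],[-1,0,0],3],
    [[0,0,0],[-2,0,0],3],
    [[0,0,0],[-2.5,0,0],3],
    [[0,0,0],[-2.7,0,0],3],
    [[-8.5,0,0],[0,0,0],3],
    [[-8.5,0,0],[0,0,0],3],
    [[-8.5,0,0],[0,0,0],3],
    [[0,0,0],[0,4,-1.5],3],
    [[0,0,0],[0,4,-1.5],3],
    [[0,0,0],[0,0,0],3]
  ]
}}

```text
clock: 32.5
tcp_pos: [0.5073, -0.0858, 0.06]
orientation: [0.488, 0.514, 0.485, -0.512]
wrist_force: [-0.3, -0.4, 0.4]
finger_gap: 0.0383
```

```bash
python3 - <<'E'
from h import *
s=get_state();p,m=tool();print(p,s['wrist_force'],s['finger_gap'])
im=read_camera('wrist');save('w18.png',im)
save('s18.png',cv2.resize(read_camera('scene')[160:260,300:420],(720,600),interpolation=cv2.INTER_CUBIC))
m2=go([*W(0,-.0577),.02],jaw=SX,pos=None)
E
```

```text
[ 0.50728362 -0.0858268   0.05995493] [-0.30424001 -0.37601771  0.4400328 ] 0.038297368645496904
tilt: tool x = [-9.e-04  2.e-04 -1.e+00]
turn x deg 0.1  then shift cm [ 3.91  6.54 -1.91] tcp now [ 0.5024 -0.0857  0.0592]
```

View pics/w18.png

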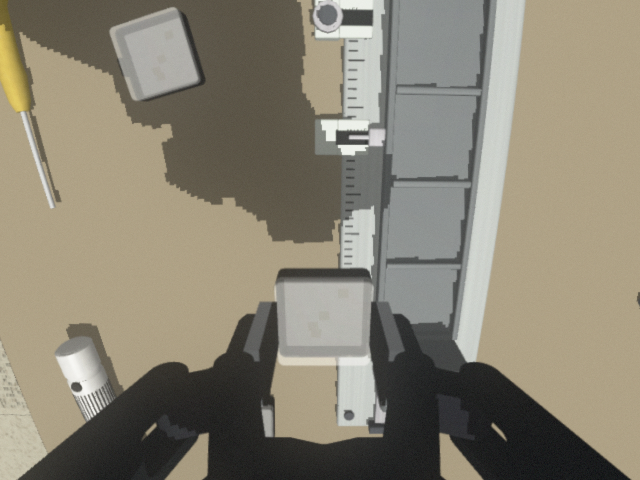

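View pics/s18.png

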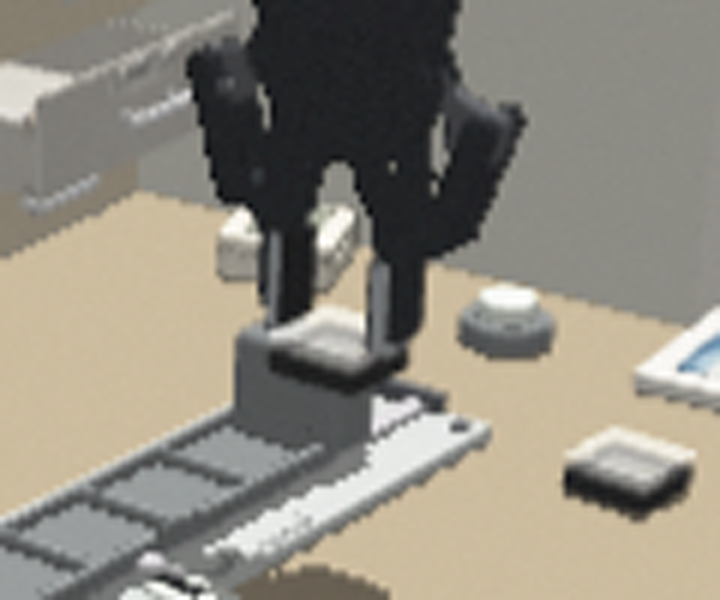

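```bash
cat >> h.py <<'E'
def held(dz=.0383,name='held.png'):
    p,m=tool(); x,y,a=meas(name,z=p[2]+dz,half=75)
    d=np.array([x,y,0])-[p[0],p[1],0]
    off=m.T@d
    jw=np.degrees(np.arctan2(m[1,1],m[0,1]))
    print('held offset tool y,z mm',(off[1:]*1000).round(1),'ang rel jaw',round((a-jw+45)%90-45,1)); return off
E
python3 - <<'E'
from h import *
o=held()
p,m=tool();print(p)
t=np.array([*W(0,-.0577),.02])-m@np.array([0,0,o[2]])
go(t,jaw=SX)
E
```

```text
box (np.int64(323), np.int64(325)) centre mm 504.0 -88.9 size 71.4 43.7 ang -1.6
held offset tool y,z mm [1.9 3.1] ang rel jaw 1.5
[ 0.50132752 -0.08582498  0.05907362]
tilt: tool x = [-1.7e-03  5.0e-04 -1.0e+00]
turn x deg 0.0  then shift cm [ 3.9   6.65 -2.23] tcp now [ 0.5013 -0.0858  0.0591]
```

View pics/held.png

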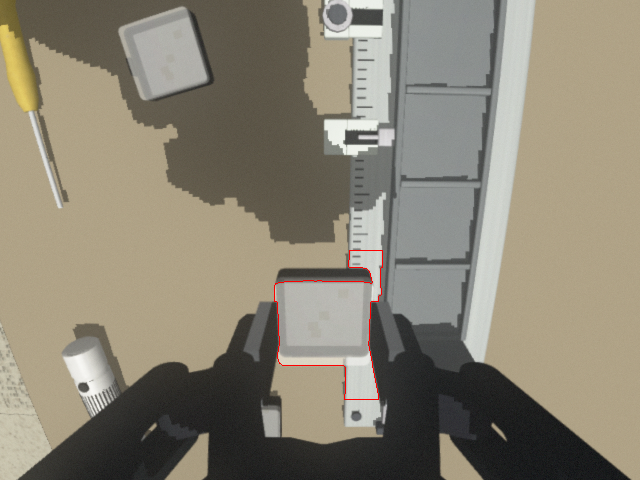

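Request:
{"method": "step_arm", "body": {
  "targets": [
    [[0,0,0],[0,3.5,-0.9],3],
    [[0,0,0],[0,3,-0.95],3],
    [[0,0,0],[2,0,0],3],
    [[0,0,0],[1.9,0,0],3],
    [[0,0,0],[0,0,0],3],
    [[0,0,0],[0,0,0],3],
    [[0,0,0],[0,0,0],3],
    [[0,0,0],[0,0,0],3],
    [[0,0,0],[0,0,0],3],
    [[0,0,0],[0,0,0],3]
  ]
}}

```text
clock: 33.65
tcp_pos: [0.5684, -0.0714, 0.0209]
orientation: [0.486, 0.514, 0.486, -0.513]
wrist_force: [0.2, 0.4, -0.3]
finger_gap: 0.0384
```

```bash
python3 - <<'E'
from h import *
s=get_state();p,m=tool();print(p,toW(p),s['finger_gap'],np.degrees(np.arctan2(m[1,1],m[0,1])))
im=read_camera('wrist');save('w19.png',im)
print(get_state()['tcp_pos'])
go([*W(0,-.0577),-.0053],jaw=SX)
E
```

```text
[ 0.56841896 -0.07140005  0.0208628 ] [-0.00022597 -0.05886132] 0.03836459674582972 -3.1569007956558583
[ 0.56834179 -0.07137284  0.02069602]
tilt: tool x = [ 7.e-04 -1.e-04 -1.e+00]
turn x deg -0.0  then shift cm [ 2.6   0.03 -0.11] tcp now [ 0.5683 -0.0714  0.0207]
```

View pics/w19.png

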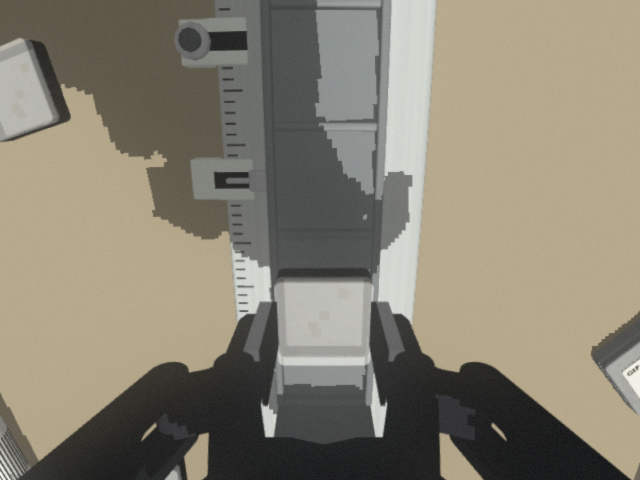

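Request:
{"method": "step_arm", "body": {
  "targets": [
    [[0,0,0],[1,0,-0.05],3],
    [[0,0,0],[0.8,0,0],3],
    [[0,0,0],[0.4,0,0],3],
    [[0,0,0],[0.2,0,0],3],
    [[0,0,0],[0.2,0,0],3],
    [[0,0,0],[0,0,0],3],
    [[0,0,0],[0,0,0],3],
    [[0,0,0],[0,0,0],3],
    [[0,0,0],[0,0,0],3],
    [[0,0,0],[0,0,0],3]
  ]
}}

```text
clock: 34.7
tcp_pos: [0.5675, -0.0706, -0.0053]
orientation: [-0.486, -0.513, -0.486, 0.514]
wrist_force: [-3.1, 1.0, 4.8]
finger_gap: 0.0385
```

```bash
python3 - <<'E'
from h import *
s=get_state();p,m=tool();print(p,toW(p),s['finger_gap'],s['wrist_force'])
im=read_camera('wrist');save('w20.png',cv2.resize(im[200:440,160:480],(800,600)))
save('s20.png',cv2.resize(read_camera('scene')[190:270,290:396],(800,600),interpolation=cv2.INTER_CUBIC))
E
```

```text
[ 0.56747886 -0.07057956 -0.0052851 ] [-0.00120937 -0.05809329] 0.038454449420799036 [-3.08873716  1.04146697  4.75339871]
```

View pics/w20.png

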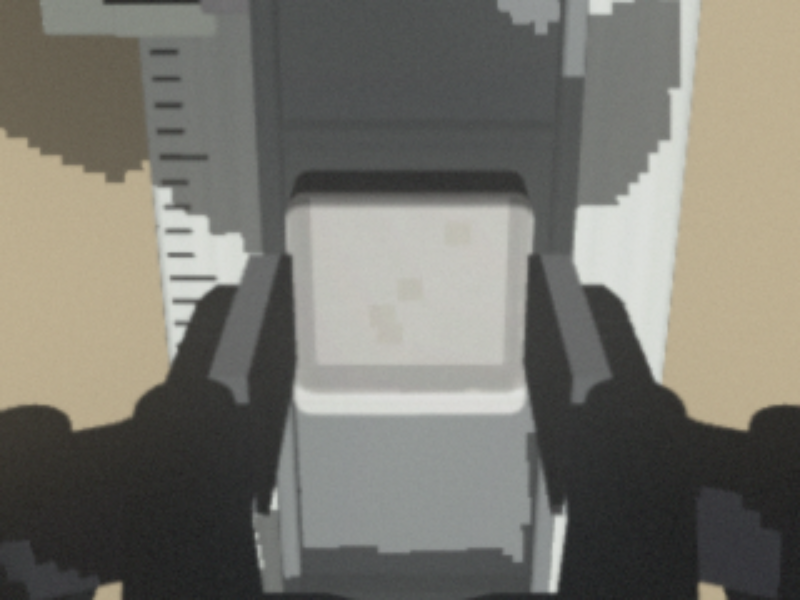

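View pics/s20.png

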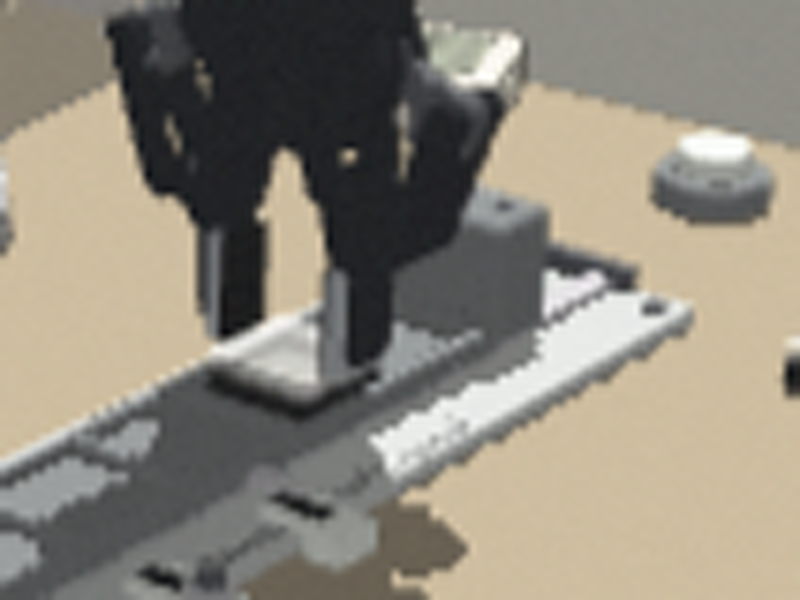

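Request:
{"method": "step_arm", "body": {
  "targets": [
    [[0,0,0],[0,0,0],5.5],
    [[0,0,0],[0,0,0],5.5],
    [[0,0,0],[0,0,0],5.5],
    [[0,0,0],[-1,0,0],6.5],
    [[0,0,0],[-3,0,0],6.5],
    [[0,0,0],[-3,0,0],6.5],
    [[0,0,0],[0,0,0],6.5],
    [[0,0,0],[0,0,0],6.5],
    [[0,0,0],[0,0,0],6.5],
    [[0,0,0],[0,0,0],6.5]
  ]
}}

```text
clock: 35.8
tcp_pos: [0.5672, -0.0705, 0.0631]
orientation: [-0.485, -0.513, -0.487, 0.514]
wrist_force: [0.0, 0.2, 0.3]
finger_gap: 0.0649
```

```bash
python3 - <<'E'
from h import *
s=get_state();p,m=tool();print(p,toW(p),s['finger_gap'],s['wrist_force'])
x,y,a=meas('w21.png',z=.033,half=75); print('box W',toW(np.array([x,y])), 'ang',a)
m2=go([*W(0,-.2),.06])
b=np.array([.4412,-.2234])+DW
go([*b,.06],jaw=deg(-5.5))
E
```

```text
[ 0.56715908 -0.07051903  0.06314302] [-0.00153197 -0.05805028] 0.06489211208864373 [0.00377813 0.15168428 0.32320432]
box (np.int64(323), np.int64(263)) centre mm 568.0 -85.5 size 69.1 42.7 ang -3.4
box W [ 0.00013522 -0.07293834] ang -3.4267959594726562
tilt: tool x = [-2.1e-03  7.0e-04 -1.0e+00]
turn x deg 0.0  then shift cm [ 0.31  0.16 14.19] tcp now [ 0.5672 -0.0705  0.0631]
tilt: tool x = [-2.1e-03  7.0e-04 -1.0e+00]
turn x deg 2.3  then shift cm [  0.33 -10.85  15.94] tcp now [ 0.5672 -0.0705  0.0631]
```

View pics/w21.png

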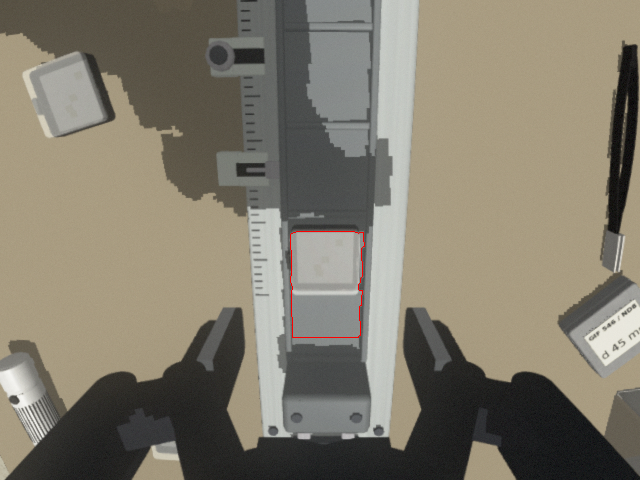

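```bash
python3 - <<'E'
from h import *
s=get_state();c=cam('wrist',s)
print(toW(unproj(c,[(291,231),(362,231),(362,293.5),(291,293.5),(326.5,262.3)],.033)).round(4).tolist())
E
```

```text
[[-0.0197, -0.0385], [0.0202, -0.0385], [0.0215, -0.0773], [-0.0208, -0.0774], [0.0003, -0.0574]]
```

Request:
{"method": "step_arm", "body": {
  "targets": [
    [[2.3,0,0],[0,0,0],6.5],
    [[0,0,0],[0,-2.7,4],6.5],
    [[0,0,0],[0,-2.7,4],6.5],
    [[0,0,0],[0,-2.7,4],6.5],
    [[0,0,0],[0,-2.7,4],6.5],
    [[0,0,0],[2.3,0,0],6.5],
    [[0,0,0],[0,0,0],6.5],
    [[0,0,0],[0,0,0],6.5],
    [[0,0,0],[0,0,0],6.5],
    [[0,0,0],[0,0,0],6.5]
  ]
}}

```text
clock: 36.85
tcp_pos: [0.4464, -0.2193, 0.0419]
orientation: [0.476, 0.523, 0.476, -0.523]
wrist_force: [0.9, -0.0, -0.4]
finger_gap: 0.0648
```

```bash
python3 - <<'E'
from h import *
x,y,a=meas('m2.png')
go([x,y,-.0223],jaw=deg(a))
E
```

```text
box (np.int64(323), np.int64(266)) centre mm 442.5 -220.6 size 39.4 39.9 ang -5.3
tilt: tool x = [ 8.e-04 -5.e-04 -1.e+00]
turn x deg -0.0  then shift cm [ 6.41 -0.39  0.17] tcp now [ 0.4464 -0.2193  0.0418]
```

View pics/m2.png

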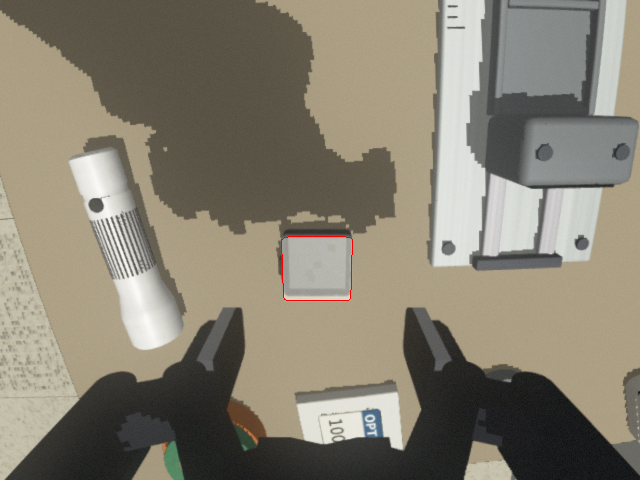

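Request:
{"method": "step_arm", "body": {
  "targets": [
    [[0,0,0],[0,-0.4,0.2],6.5],
    [[0,0,0],[3,0,0],6.5],
    [[0,0,0],[2.2,0,0],6.5],
    [[0,0,0],[0.9,0,0],6.5],
    [[0,0,0],[0.3,0,0],6.5],
    [[0,0,0],[0,0,0],3],
    [[0,0,0],[0,0,0],3],
    [[0,0,0],[0,0,0],3],
    [[0,0,0],[0,0,0],3],
    [[0,0,0],[0,0,0],3]
  ]
}}

```text
clock: 37.9
tcp_pos: [0.442, -0.2219, -0.0216]
orientation: [0.476, 0.523, 0.475, -0.523]
wrist_force: [-0.8, 1.0, 6.7]
finger_gap: 0.0375
```

```bash
python3 - <<'E'
from h import *
p,m=tool();print(p,get_state()['finger_gap'])
go([*W(0,-.1077),.065],jaw=SX)
E
```

```text
[ 0.44196741 -0.22187384 -0.0216245 ] 0.03749578534272633
tilt: tool x = [ 0.0016 -0.001  -1.    ]
turn x deg -2.3  then shift cm [ -8.65  11.84 -10.82] tcp now [ 0.442  -0.2219 -0.0216]
```

Request:
{"method": "step_arm", "body": {
  "targets": [
    [[0,0,0],[-1.5,0,0],3],
    [[0,0,0],[-3.5,0,0],3],
    [[0,0,0],[-3.7,0,0],3],
    [[-2.3,0,0],[0,0,0],3],
    [[0,0,0],[0,2.9,-2.7],3],
    [[0,0,0],[0,3,-2.7],3],
    [[0,0,0],[0,3,-2.7],3],
    [[0,0,0],[0,2.9,-2.7],3],
    [[0,0,0],[0,0,0],3],
    [[0,0,0],[0,0,0],3]
  ]
}}

```text
clock: 38.9
tcp_pos: [0.5653, -0.1194, 0.0641]
orientation: [-0.487, -0.513, -0.487, 0.513]
wrist_force: [0.2, 0.2, 0.3]
finger_gap: 0.0374
```

Request:
{"method": "step_arm", "body": {
  "targets": [
    [[0,0,0],[2,0,0],3],
    [[0,0,0],[2.4,0,0],3],
    [[0,0,0],[0,0,0],3],
    [[0,0,0],[0,0,0],3],
    [[0,0,0],[0,0,0],3],
    [[0,0,0],[0,0,0],3],
    [[0,0,0],[0,0,0],3],
    [[0,0,0],[0,0,0],3],
    [[0,0,0],[0,0,0],3],
    [[0,0,0],[0,0,0],3]
  ]
}}

```text
clock: 39.9
tcp_pos: [0.5651, -0.12, 0.0204]
orientation: [0.486, 0.514, 0.486, -0.513]
wrist_force: [0.6, -0.6, -0.7]
finger_gap: 0.0372
```

```bash
python3 - <<'E'
from h import *
s=get_state();p,m=tool();print(p,toW(p),s['finger_gap'])
save('w22.png',read_camera('wrist'))
go([*W(0,-.1077),-.0052],jaw=SX)
c=cam('wrist',s);print(proj(c,[[*p[:2],p[2]+.0382]]))
E
```

```text
[ 0.56505936 -0.12002845  0.02036228] [-0.00093028 -0.10759987] 0.037166460899401746
tilt: tool x = [ 0.e+00  1.e-04 -1.e+00]
turn x deg -0.0  then shift cm [2.55 0.1  0.01] tcp now [ 0.565  -0.12    0.0203]
[[323.14318916 324.90293808]]
```

View pics/w22.png

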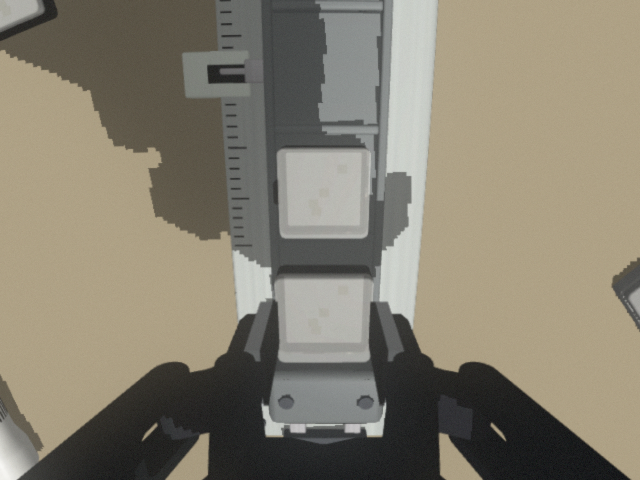

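Request:
{"method": "step_arm", "body": {
  "targets": [
    [[0,0,0],[0,0.1,0.16],3],
    [[0,0,0],[1,0,0],3],
    [[0,0,0],[0.8,0,0],3],
    [[0,0,0],[0.4,0,0],3],
    [[0,0,0],[0.2,0,0],3],
    [[0,0,0],[0.15,0,0],3],
    [[0,0,0],[0,0,0],3],
    [[0,0,0],[0,0,0],3],
    [[0,0,0],[0,0,0],3],
    [[0,0,0],[0,0,0],3]
  ]
}}

```text
clock: 40.95
tcp_pos: [0.5649, -0.1213, -0.0046]
orientation: [-0.486, -0.513, -0.487, 0.514]
wrist_force: [-4.9, 0.6, 6.7]
finger_gap: 0.0374
```

Request:
{"method": "step_arm", "body": {
  "targets": [
    [[0,0,0],[0,0,0],5.5],
    [[0,0,0],[0,0,0],5.5],
    [[0,0,0],[0,0,0],5.5],
    [[0,0,0],[-1,0,0],6.5],
    [[0,0,0],[-3,0,0],6.5],
    [[0,0,0],[-3,0,0],6.5],
    [[0,0,0],[0,0,0],6.5],
    [[0,0,0],[0,0,0],6.5],
    [[0,0,0],[0,0,0],6.5],
    [[0,0,0],[0,0,0],6.5]
  ]
}}

```text
clock: 41.95
tcp_pos: [0.5649, -0.1214, 0.0636]
orientation: [-0.485, -0.513, -0.487, 0.514]
wrist_force: [-0.6, 0.2, 0.6]
finger_gap: 0.0652
```

```bash
python3 - <<'E'
from h import *
s=get_state();p,m=tool();print(p,toW(p),s['finger_gap'])
save('w23.png',read_camera('wrist'))
b=np.array([.4207,.0308])+DW
go([*b,.065],jaw=deg(11.1))
E
```

```text
[ 0.56491581 -0.12135577  0.06357899] [-0.00100127 -0.10893303] 0.06523907012835636
tilt: tool x = [-2.2e-03  9.0e-04 -1.0e+00]
turn x deg -14.3  then shift cm [ -0.1  -10.88 -18.11] tcp now [ 0.565  -0.1214  0.0636]
```

View pics/w23.png

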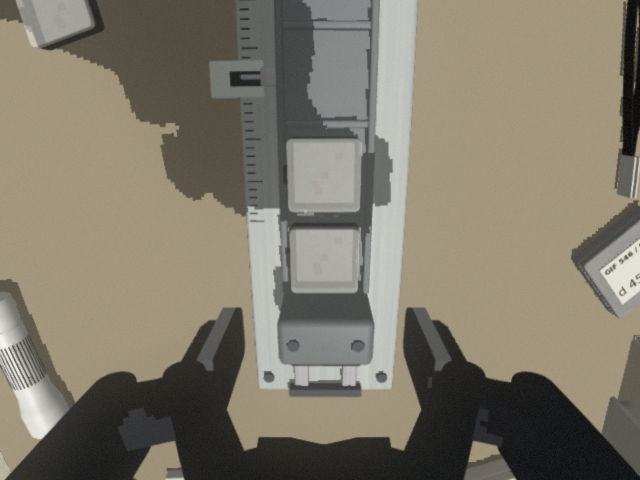

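Request:
{"method": "step_arm", "body": {
  "targets": [
    [[-7.2,0,0],[0,0,0],6.5],
    [[-7.1,0,0],[0,0,0],6.5],
    [[0,0,0],[0,-2.7,-4.1],6.5],
    [[0,0,0],[0,-2.7,-4.1],6.5],
    [[0,0,0],[0,-2.7,-4.1],6.5],
    [[0,0,0],[0,-2.7,-4.1],6.5],
    [[0,0,0],[2.3,-0.1,-1.7],6.5],
    [[0,0,0],[0,0,0],6.5],
    [[0,0,0],[0,0,0],6.5],
    [[0,0,0],[0,0,0],6.5]
  ]
}}

```text
clock: 43.0
tcp_pos: [0.4253, 0.0341, 0.0422]
orientation: [0.546, 0.449, 0.546, -0.449]
wrist_force: [-0.4, -0.2, -0.5]
finger_gap: 0.065
```

```bash
python3 - <<'E'
from h import *
x,y,a=meas('m3.png')
go([x,y,-.0223],jaw=deg(a))
E
```

```text
box (np.int64(322), np.int64(265)) centre mm 422.1 33.9 size 39.8 39.2 ang 11.1
tilt: tool x = [ 1.3e-03 -3.0e-04 -1.0e+00]
turn x deg -0.0  then shift cm [ 6.46 -0.33 -0.07] tcp now [0.4254 0.0339 0.0423]
```

View pics/m3.png

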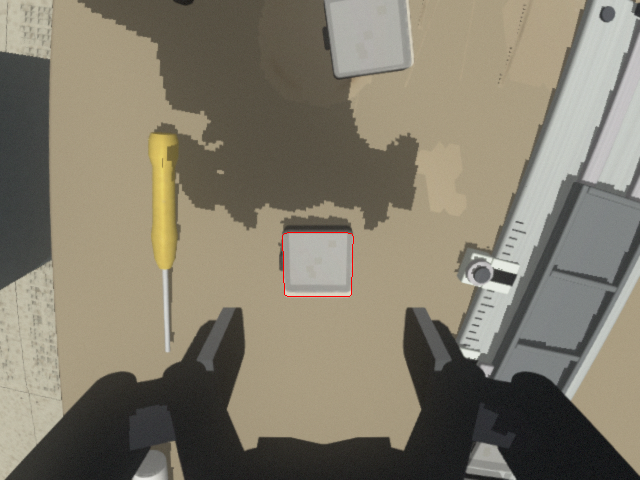

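Request:
{"method": "step_arm", "body": {
  "targets": [
    [[0,0,0],[0,-0.33,-0.19],6.5],
    [[0,0,0],[3,0,0],6.5],
    [[0,0,0],[2.2,0,0],6.5],
    [[0,0,0],[0.9,0,0],6.5],
    [[0,0,0],[0.35,0,0],6.5],
    [[0,0,0],[0,0,0],3],
    [[0,0,0],[0,0,0],3],
    [[0,0,0],[0,0,0],3],
    [[0,0,0],[0,0,0],3],
    [[0,0,0],[0,0,0],3]
  ]
}}

```text
clock: 44.05
tcp_pos: [0.4212, 0.0358, -0.0217]
orientation: [0.547, 0.449, 0.546, -0.449]
wrist_force: [-1.5, -0.9, 6.6]
finger_gap: 0.0376
```

```bash
python3 - <<'E'
from h import *
p,m=tool();print(p,get_state()['finger_gap'])
go([*W(-.001,-.0077),.065],jaw=SX)
E
```

```text
[ 0.42123606  0.03584029 -0.02173893] 0.037630772720398706
tilt: tool x = [ 1.8e-03 -5.0e-04 -1.0e+00]
turn x deg 14.3  then shift cm [-8.64 15.22  4.79] tcp now [ 0.4212  0.0358 -0.0217]
```

Request:
{"method": "step_arm", "body": {
  "targets": [
    [[0,0,0],[-1.5,0,0],3],
    [[0,0,0],[-3.5,0,0],3],
    [[0,0,0],[-3.6,0,0],3],
    [[7.2,0,0],[0,0,0],3],
    [[7.1,0,0],[0,0,0],3],
    [[0,0,0],[0,3.8,1.2],3],
    [[0,0,0],[0,3.8,1.2],3],
    [[0,0,0],[0,3.8,1.2],3],
    [[0,0,0],[0,3.8,1.2],3],
    [[0,0,0],[0,0,0],3]
  ]
}}

```text
clock: 45.05
tcp_pos: [0.575, -0.0224, 0.0633]
orientation: [0.487, 0.515, 0.484, -0.513]
wrist_force: [-0.0, -0.1, -0.1]
finger_gap: 0.0378
```

Request:
{"method": "step_arm", "body": {
  "targets": [
    [[0,0,0],[2,0,0],3],
    [[0,0,0],[2.4,0,0],3],
    [[0,0,0],[0,0,0],3],
    [[0,0,0],[0,0,0],3],
    [[0,0,0],[0,0,0],3],
    [[0,0,0],[0,0,0],3],
    [[0,0,0],[0,0,0],3],
    [[0,0,0],[0,0,0],3],
    [[0,0,0],[0,0,0],3],
    [[0,0,0],[0,0,0],3]
  ]
}}

```text
clock: 46.05
tcp_pos: [0.5695, -0.0203, 0.0194]
orientation: [0.486, 0.514, 0.486, -0.514]
wrist_force: [0.3, 0.3, 0.3]
finger_gap: 0.0378
```

```bash
python3 - <<'E'
from h import *
s=get_state();p,m=tool();print(p,toW(p),s['finger_gap'])
save('w24.png',read_camera('wrist'))
go([*W(-.0005,-.0077),-.0052],jaw=SX)
E
```

```text
[ 0.56951322 -0.02026823  0.01939284] [-0.00192003 -0.00774656] 0.03778049448558205
tilt: tool x = [ 0.e+00  1.e-04 -1.e+00]
turn x deg -0.0  then shift cm [ 2.45  0.14 -0.  ] tcp now [ 0.5695 -0.0203  0.0193]
```

View pics/w24.png

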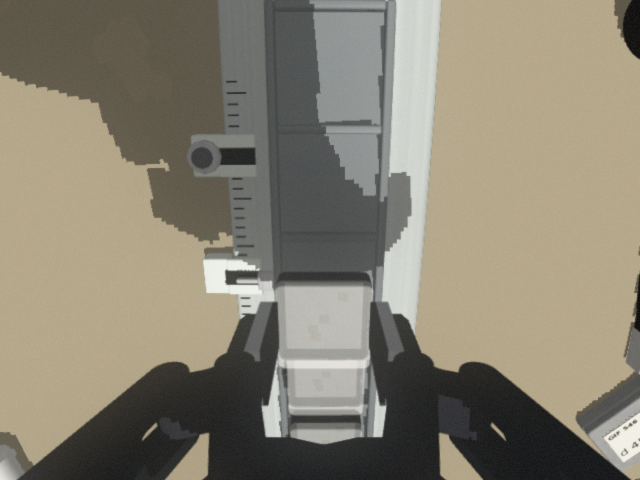

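Request:
{"method": "step_arm", "body": {
  "targets": [
    [[0,0,0],[0,0.15,0.12],3],
    [[0,0,0],[1,0,0],3],
    [[0,0,0],[0.8,0,0],3],
    [[0,0,0],[0.3,0,0],3],
    [[0,0,0],[0.2,0,0],3],
    [[0,0,0],[0.15,0,0],3],
    [[0,0,0],[0,0,0],3],
    [[0,0,0],[0,0,0],3],
    [[0,0,0],[0,0,0],3],
    [[0,0,0],[0,0,0],3]
  ]
}}

```text
clock: 47.1
tcp_pos: [0.5712, -0.0205, -0.0027]
orientation: [0.486, 0.514, 0.486, -0.513]
wrist_force: [-5.6, 4.6, 23.0]
finger_gap: 0.0372
```

Request:
{"method": "step_arm", "body": {
  "targets": [
    [[0,0,0],[0,0,0],5.5],
    [[0,0,0],[0,0,0],5.5],
    [[0,0,0],[0,0,0],5.5],
    [[0,0,0],[-1,0,0],6.5],
    [[0,0,0],[-3,0,0],6.5],
    [[0,0,0],[-3,0,0],6.5],
    [[0,0,0],[0,0,0],6.5],
    [[0,0,0],[0,0,0],6.5],
    [[0,0,0],[0,0,0],6.5],
    [[0,0,0],[0,0,0],6.5]
  ]
}}

```text
clock: 48.1
tcp_pos: [0.5699, -0.0214, 0.0635]
orientation: [-0.485, -0.513, -0.487, 0.514]
wrist_force: [-0.1, -0.4, -0.1]
finger_gap: 0.0648
```

```bash
python3 - <<'E'
from h import *
s=get_state();p,m=tool();print(p,toW(p),s['finger_gap'])
save('w25.png',read_camera('wrist'))
b=np.array([.4441,.164])+DW
go([*b,.065],jaw=deg(19.5))
E
```

```text
[ 0.56985993 -0.02138443  0.06351259] [-0.00151301 -0.00884219] 0.06484210923782355
tilt: tool x = [-2.3e-03  5.0e-04 -1.0e+00]
turn x deg -22.7  then shift cm [ -0.1   -5.27 -22.02] tcp now [ 0.5699 -0.0214  0.0636]
```

View pics/w25.png

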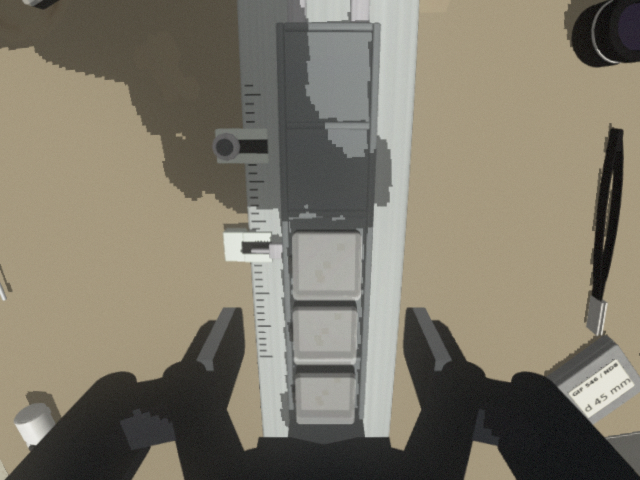

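```bash
python3 - <<'E'
from h import *
im=cv2.imread('pics/w25.png')
cv2.imwrite('pics/w25c.png',cv2.resize(im[200:440,220:430],(700,800),interpolation=cv2.INTER_CUBIC)[:600])
s=get_state();c=cam('wrist',s)
save('s25.png',cv2.resize(read_camera('scene')[215:295,290:396],(800,600),interpolation=cv2.INTER_CUBIC))
E
```

View pics/w25c.png

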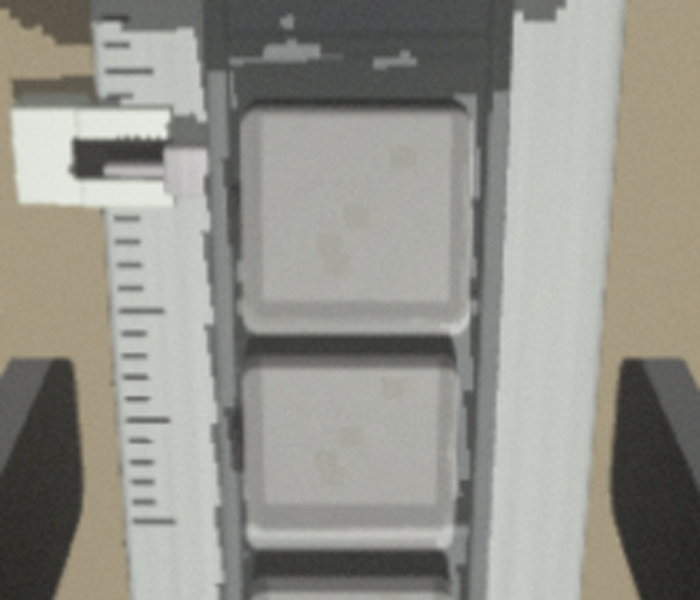

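View pics/s25.png

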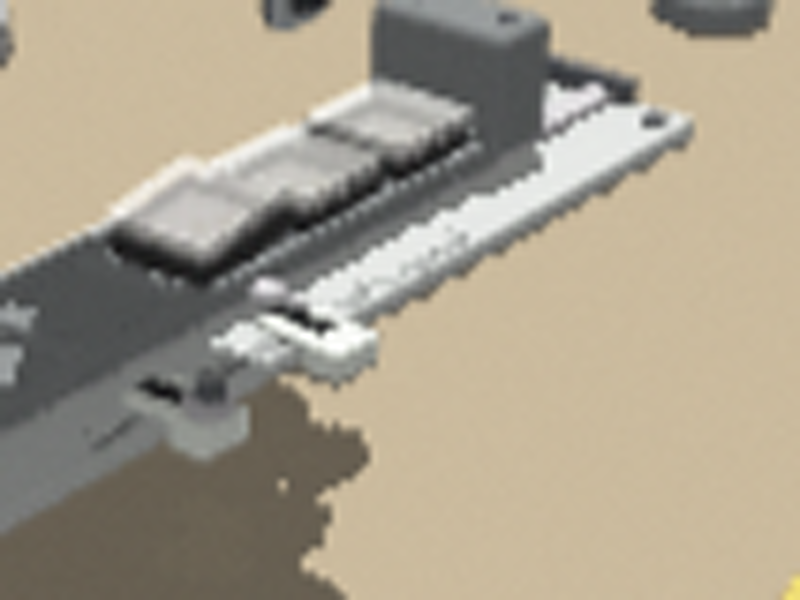

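```bash
python3 - <<'E'
from h import *
s=get_state();c=cam('wrist',s)
print('ptr',toW(unproj(c,[(253,251)],.016)),'band',toW(unproj(c,[(257.5,247.7)],.0135)),'read',toW(unproj(c,[(254,146.5)],.0135)))
def px(u,v): return (220+u/3.3333,200+v/3.3333)
q=[px(240,105),px(470,105),px(468,333),px(240,333)]
for z in (.033,.036,.039): print(z,toW(unproj(c,q,z)).round(4).tolist())
q=[px(243,355),px(457,355),px(455,549),px(243,549)]
print(toW(unproj(c,q,.033)).round(4).tolist())
E
```

```text
ptr [[-0.04513053 -0.00761612]] band [[-0.04265739 -0.00632015]] read [[-0.04147741  0.05571559]]
0.033 [[-0.019, 0.0103], [0.0199, 0.0103], [0.0209, -0.0326], [-0.0202, -0.0327]]
0.036 [[-0.0187, 0.0112], [0.0196, 0.0112], [0.0206, -0.0311], [-0.0199, -0.0311]]
0.039 [[-0.0185, 0.0121], [0.0193, 0.0121], [0.0202, -0.0296], [-0.0196, -0.0296]]
[[-0.0198, -0.0371], [0.019, -0.0371], [0.0199, -0.0792], [-0.021, -0.0792]]
```

Request:
{"method": "step_arm", "body": {
  "targets": [
    [[0,0,0],[3,0,0],6.5],
    [[0,0,0],[2.5,0,0],6.5],
    [[0,0,0],[1,0,0],6.5],
    [[0,0,0],[0.2,0,0],6.5],
    [[0,0,0],[0,0,0],3],
    [[0,0,0],[0,0,0],3],
    [[0,0,0],[0,0,0],3],
    [[0,0,0],[0,0,0],3],
    [[0,0,0],[-0.5,0,0],3],
    [[0,0,0],[-1.5,0,0],3]
  ]
}}

```text
clock: 49.2
tcp_pos: [0.5697, -0.0213, 0.017]
orientation: [-0.485, -0.513, -0.487, 0.514]
wrist_force: [0.3, 0.2, 0.8]
finger_gap: 0.0352
```

Request:
{"method": "step_arm", "body": {
  "targets": [
    [[0,0,0],[0,0,0],3],
    [[0,0,0],[0,0,0],3],
    [[0,0,0],[0,0,0],3],
    [[0,0,0],[0,0,0],3],
    [[0,0,0],[0,0,0],3],
    [[0,0,0],[0,0,0],3],
    [[0,0,0],[0,0,0],3],
    [[0,0,0],[0,0,0],3],
    [[0,0,0],[0,0,0],3],
    [[0,0,0],[0,0,0],3]
  ]
}}

```text
clock: 50.2
tcp_pos: [0.571, -0.0216, 0.0178]
orientation: [0.486, 0.514, 0.486, -0.514]
wrist_force: [-0.2, 0.3, -0.2]
finger_gap: 0.0356
```

```bash
python3 - <<'E'
from h import *
s=get_state();p,m=tool();print(p,toW(p),s['finger_gap'],s['wrist_force'])
im=read_camera('wrist');save('w26.png',cv2.resize(im[200:440,160:480],(800,600)))
save('s26.png',cv2.resize(read_camera('scene')[205:285,280:386],(800,600),interpolation=cv2.INTER_CUBIC))
E
```

```text
[ 0.57095281 -0.02155061  0.01780638] [-0.00041271 -0.00894856] 0.035562274260562986 [-0.18225104  0.33109123 -0.17853726]
```

View pics/w26.png

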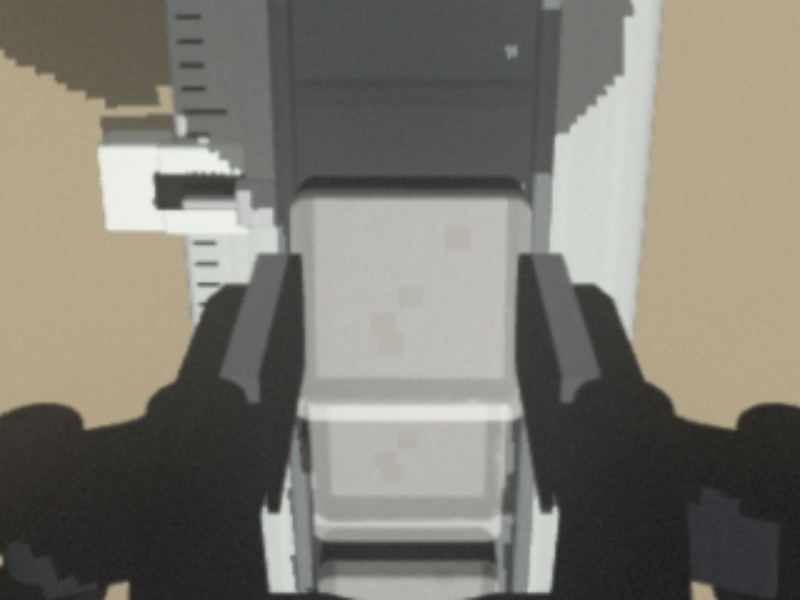

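View pics/s26.png

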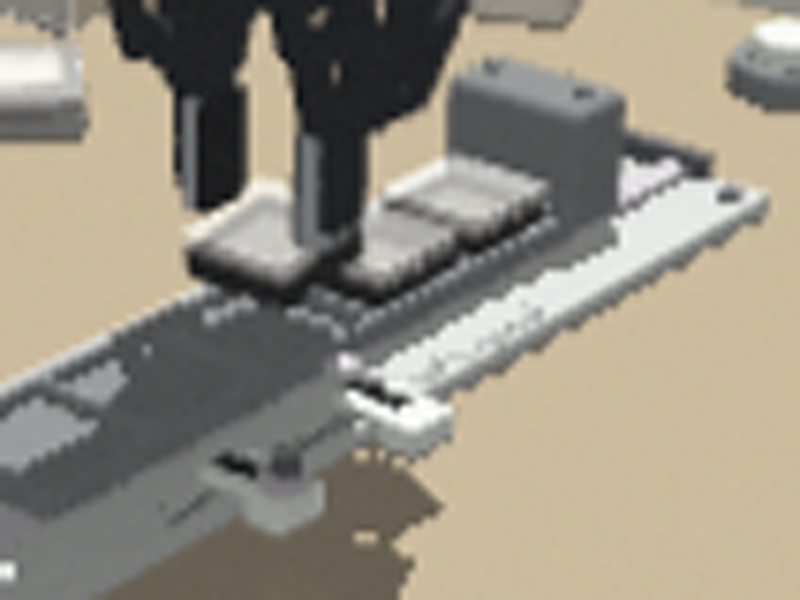

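```bash
python3 - <<'E'
from h import *
s=get_state();c=cam('wrist',s);p=s['tcp_pos']
for z in (.05,.0545,.058): print(toW(unproj(c,[(324,276),(324,367),(280,320),(371,320)],z)).round(4).tolist())
E
```

```text
[[-0.0, 0.0104], [-0.0, -0.0343], [-0.0189, -0.0101], [0.0201, -0.0102]]
[[-0.0, 0.0123], [-0.0, -0.0309], [-0.0183, -0.0075], [0.0194, -0.0076]]
[[-0.0, 0.0139], [-0.0, -0.0283], [-0.0178, -0.0055], [0.019, -0.0055]]
```

Request:
{"method": "step_arm", "body": {
  "targets": [
    [[0,0,0],[0,0,-0.22],3],
    [[0,0,0],[0.8,0,0],3],
    [[0,0,0],[0.6,0,0],3],
    [[0,0,0],[0.3,0,0],3],
    [[0,0,0],[0.2,0,0],3],
    [[0,0,0],[0.2,0,0],3],
    [[0,0,0],[0.1,0,0],3],
    [[0,0,0],[0,0,0],3],
    [[0,0,0],[0,0,0],3],
    [[0,0,0],[0,0,0],3]
  ]
}}

```text
clock: 51.3
tcp_pos: [0.5692, -0.0201, -0.0025]
orientation: [-0.486, -0.513, -0.486, 0.515]
wrist_force: [-10.4, -2.7, 17.0]
finger_gap: 0.03
```

```bash
python3 - <<'E'
from h import *
s=get_state();p,m=tool();print(p,toW(p),s['finger_gap'],s['wrist_force'])
im=read_camera('wrist');save('w27.png',cv2.resize(im[200:440,160:480],(800,600)))
save('s27.png',cv2.resize(read_camera('scene')[205:285,280:386],(800,600),interpolation=cv2.INTER_CUBIC))
E
```

```text
[ 0.56918663 -0.02012339 -0.00253145] [-0.00225402 -0.00761974] 0.029988726737015938 [-10.42359984  -2.65016471  16.99461776]
```

View pics/s27.png

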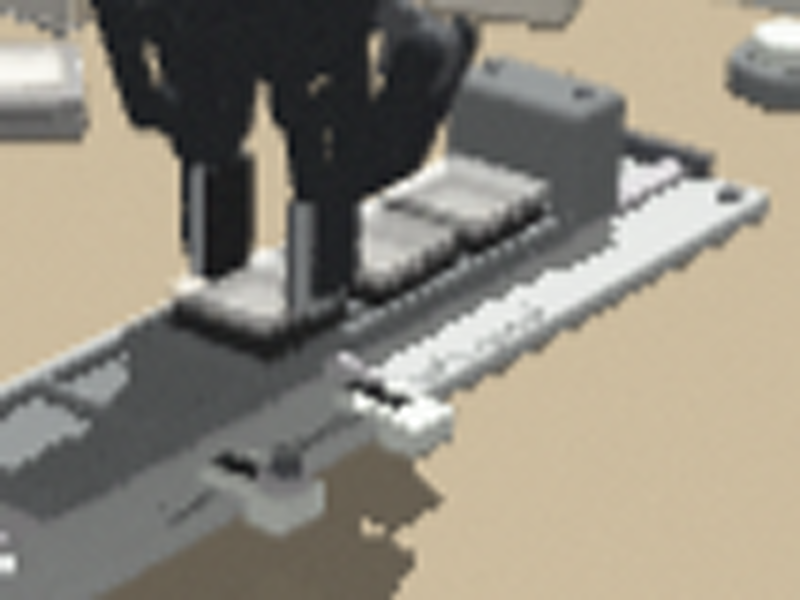

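Request:
{"method": "step_arm", "body": {
  "targets": [
    [[0,0,0],[0,0,0],5.5],
    [[0,0,0],[0,0,0],5.5],
    [[0,0,0],[0,0,0],5.5],
    [[0,0,0],[-1,0,0],6.5],
    [[0,0,0],[-3,0,0],6.5],
    [[0,0,0],[-3,0,0],6.5],
    [[0,0,0],[0,0,0],6.5],
    [[0,0,0],[0,0,0],6.5],
    [[0,0,0],[0,0,0],6.5],
    [[0,0,0],[0,0,0],6.5]
  ]
}}

```text
clock: 52.4
tcp_pos: [0.57, -0.0191, 0.0646]
orientation: [-0.485, -0.513, -0.487, 0.514]
wrist_force: [-0.7, -0.4, -0.3]
finger_gap: 0.0649
```

```bash
python3 - <<'E'
from h import *
s=get_state();p,m=tool();print(p,toW(p),s['finger_gap'],s['wrist_force'])
im=read_camera('wrist')
save('w28.png',cv2.resize(im[200:440,200:440],(600,600)))
save('s28.png',cv2.resize(read_camera('scene')[205:285,280:386],(800,600),interpolation=cv2.INTER_CUBIC))
E
```

```text
[ 0.57002096 -0.01913624  0.06455948] [-0.00147475 -0.00658859] 0.06486350330333948 [-0.70924577 -0.39394589 -0.29677017]
```

View pics/w28.png

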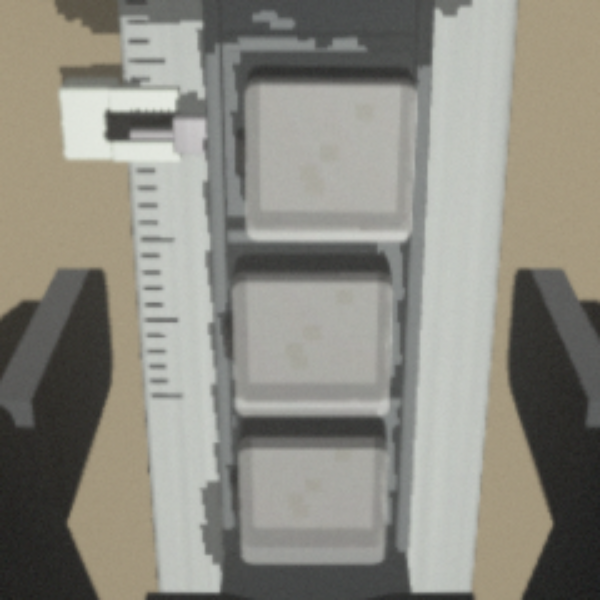

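View pics/s28.png

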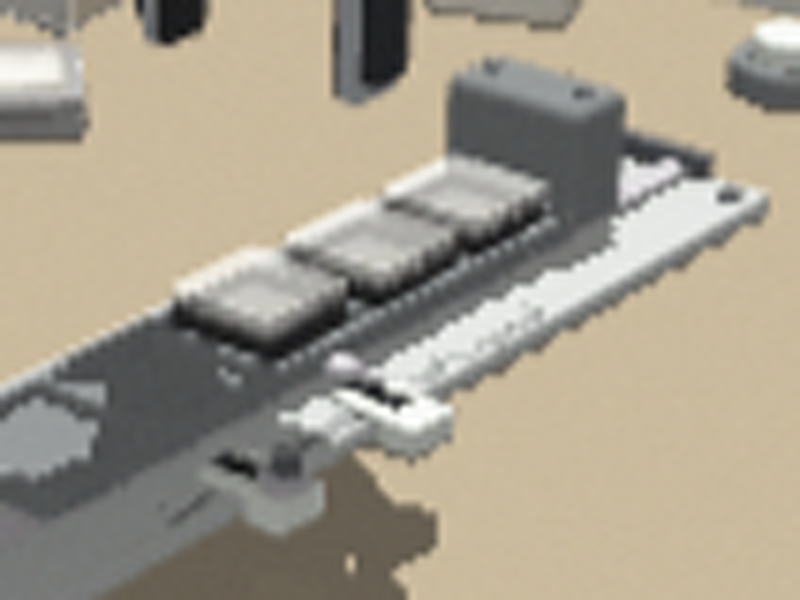

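```bash
python3 - <<'E'
from h import *
s=get_state();c=cam('wrist',s)
def px(u,v): return (200+u/2.5,200+v/2.5)
for z in (.033,.036,.039): print(z,toW(unproj(c,[px(246,80),px(415,80),px(410,240),px(247,240)],z)).round(4).tolist())
print(toW(unproj(c,[px(233,272),px(392,272),px(388,415),px(236,415)],.033)).round(4).tolist())
print('ptr',toW(unproj(c,[px(135,132)],.016)),'band',toW(unproj(c,[px(140,123.5)],.0135)))
E
```

```text
0.033 [[-0.0154, 0.0118], [0.0229, 0.0119], [0.0231, -0.0284], [-0.0161, -0.0284]]
0.036 [[-0.0152, 0.0128], [0.0226, 0.0128], [0.0228, -0.0269], [-0.0158, -0.0269]]
0.039 [[-0.015, 0.0137], [0.0222, 0.0137], [0.0224, -0.0254], [-0.0156, -0.0254]]
[[-0.0197, -0.037], [0.019, -0.037], [0.0193, -0.0787], [-0.0201, -0.0788]]
ptr [[-0.04471643 -0.00699289]] band [[-0.04380126 -0.00562748]]
```

Request:
{"method": "step_arm", "body": {
  "targets": [
    [[0,0,0],[3,0.1,-0.05],6.5],
    [[0,0,0],[2.5,0,0],6.5],
    [[0,0,0],[1,0,0],6.5],
    [[0,0,0],[0.5,0,0],6.5],
    [[0,0,0],[0,0,0],5],
    [[0,0,0],[0,0,0],4],
    [[0,0,0],[0,0,0],3.8],
    [[0,0,0],[0,0,0],3.8],
    [[0,0,0],[0,0,0],3.8],
    [[0,0,0],[0,0,0],3.8]
  ],
  "force": 20
}}

```text
clock: 53.5
tcp_pos: [0.5729, -0.019, -0.0034]
orientation: [0.487, 0.514, 0.486, -0.513]
wrist_force: [0.5, -0.3, 3.3]
finger_gap: 0.0384
```

```bash
python3 - <<'E'
from h import *
s=get_state();p,m=tool();print(p,toW(p),s['finger_gap'],s['wrist_force'])
im=read_camera('wrist');save('w29.png',cv2.resize(im[200:440,160:480],(800,600)))
save('s29.png',cv2.resize(read_camera('scene')[205:285,280:386],(800,600),interpolation=cv2.INTER_CUBIC))
E
```

```text
[ 0.57287326 -0.01901349 -0.00340568] [ 0.00136659 -0.00631058] 0.038350449746179884 [ 0.46581981 -0.33397304  3.29271629]
```

View pics/w29.png

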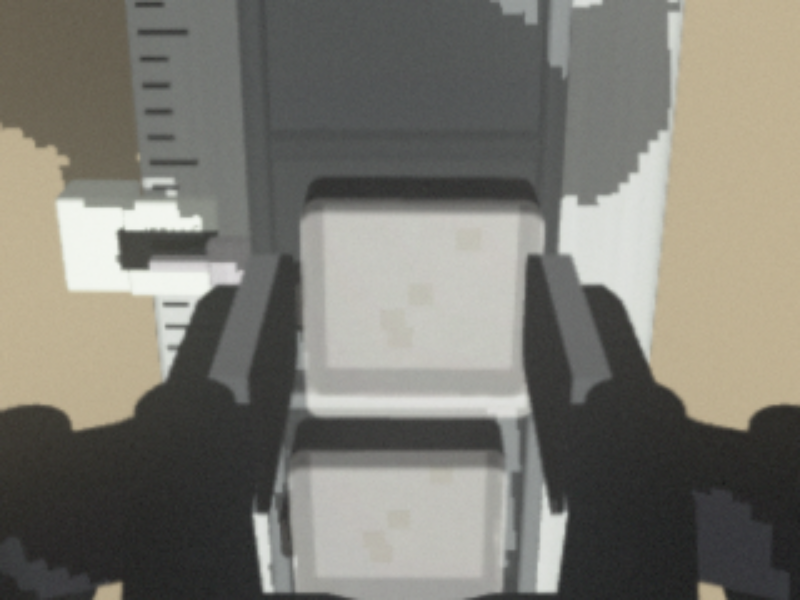

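View pics/s29.png

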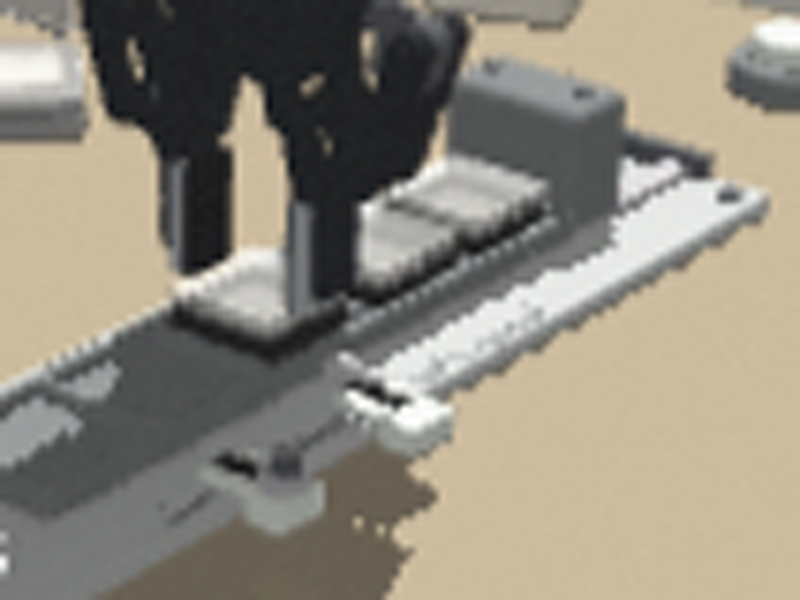

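Request:
{"method": "step_arm", "body": {
  "targets": [
    [[0,0,0],[0,-0.1,0],3.8],
    [[0,0,0],[0,-0.1,0],3.8],
    [[0,0,0],[0,-0.1,0],3.8],
    [[0,0,0],[0,-0.1,0],3.8],
    [[0,0,0],[0,0,0],3.8],
    [[0,0,0],[0,0,0],3.8],
    [[0,0,0],[0,0,0],4.4],
    [[0,0,0],[0,0,0],4.8],
    [[0,0,0],[0,0,0],5],
    [[0,0,0],[0,0,0],5]
  ]
}}

```text
clock: 54.6
tcp_pos: [0.5666, -0.0184, -0.0051]
orientation: [-0.485, -0.513, -0.487, 0.514]
wrist_force: [-0.5, 0.0, -0.6]
finger_gap: 0.0497
```

```bash
python3 - <<'E'
from h import *
s=get_state();p,m=tool();print(p,toW(p),s['finger_gap'],s['wrist_force'])
im=read_camera('wrist');save('w30.png',cv2.resize(im[200:440,160:480],(800,600)))
E
```

```text
[ 0.56655881 -0.01841803 -0.0051456 ] [-0.00497084 -0.00606015] 0.04973225308047584 [-0.46168376  0.01628669 -0.58621637]
```

View pics/w30.png

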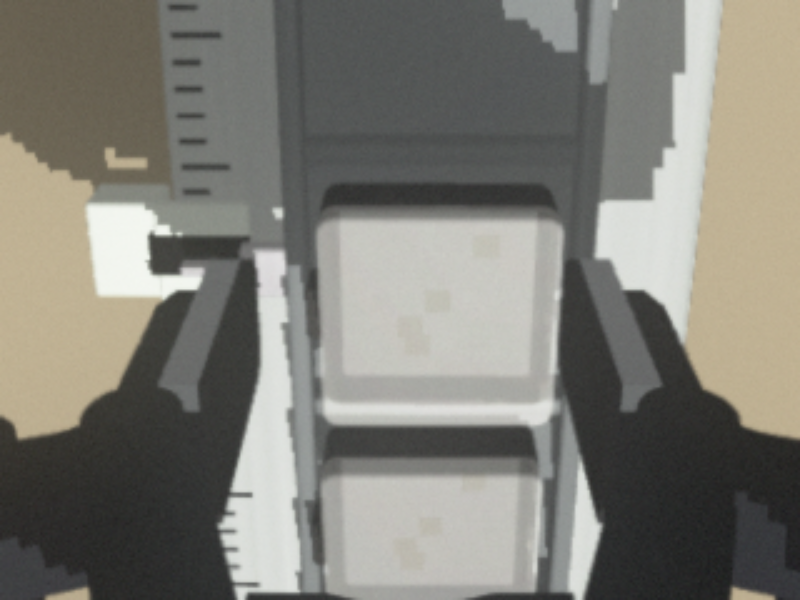

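Request:
{"method": "step_arm", "body": {
  "targets": [
    [[0,0,0],[0,0,0],6.5],
    [[0,0,0],[-1,0.4,0],6.5],
    [[0,0,0],[-3,0,0],6.5],
    [[0,0,0],[-3,0,0],6.5],
    [[0,0,0],[0,0,0],6.5],
    [[0,0,0],[0,0,0],6.5],
    [[0,0,0],[0,0,0],6.5],
    [[0,0,0],[0,0,0],6.5],
    [[0,0,0],[0,0,0],6.5],
    [[0,0,0],[0,0,0],6.5]
  ]
}}

```text
clock: 55.65
tcp_pos: [0.5716, -0.0188, 0.0651]
orientation: [-0.486, -0.513, -0.486, 0.514]
wrist_force: [-0.2, -0.6, 0.4]
finger_gap: 0.0651
```

```bash
python3 - <<'E'
from h import *
s=get_state();p,m=tool();print(p,toW(p),s['finger_gap'],s['wrist_force'])
im=read_camera('wrist')
save('w31.png',cv2.resize(im[200:440,200:440],(600,600)))
save('s31.png',cv2.resize(read_camera('scene')[205:285,280:386],(800,600),interpolation=cv2.INTER_CUBIC))
E
```

```text
[ 0.57156988 -0.018803    0.06506849] [ 5.36923576e-05 -6.17143977e-03] 0.0650911384882342 [-0.17323847 -0.59386495  0.39032334]
```

View pics/w31.png

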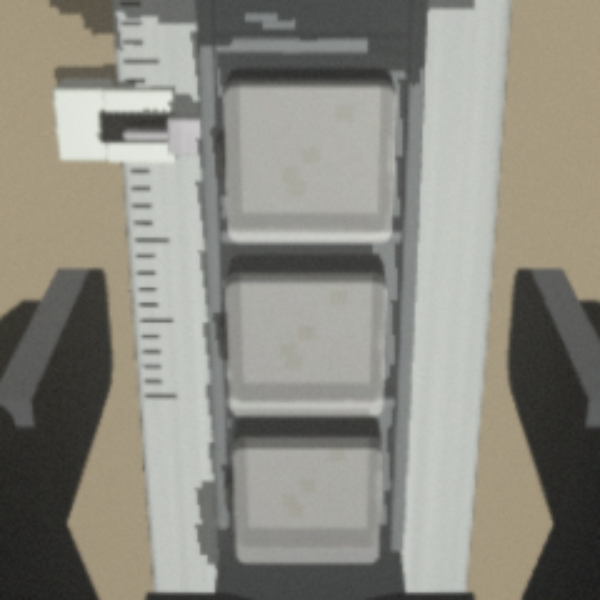

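View pics/s31.png

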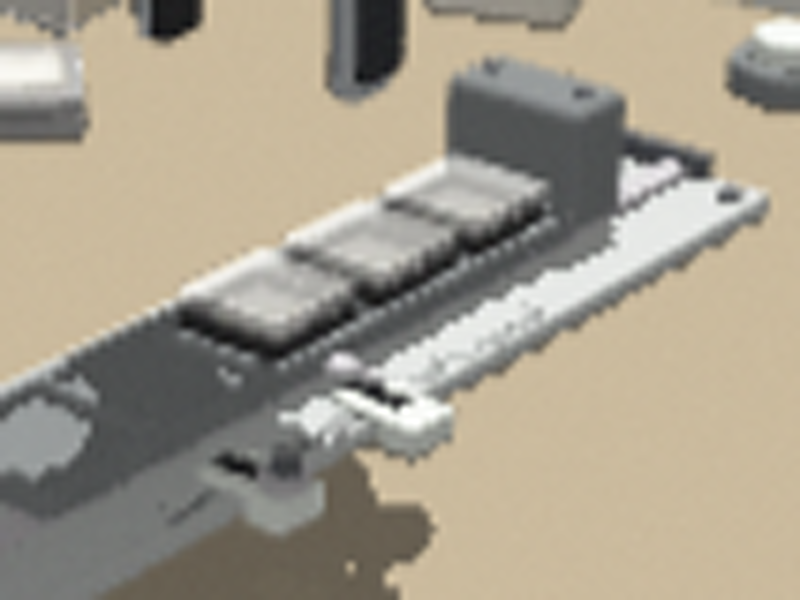

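```bash
python3 - <<'E'
from h import *
b=np.array([.4441,.164])+DW
go([*b,.065],jaw=deg(19.5))
im=read_camera('top');save('t31.png',im[150:350,100:500])
E
```

```text
tilt: tool x = [-8.e-04  2.e-04 -1.e+00]
turn x deg -22.7  then shift cm [  0.05  -5.53 -21.84] tcp now [ 0.5718 -0.0189  0.0654]
```

View pics/t31.png

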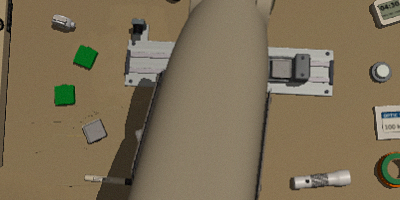

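Request:
{"method": "step_arm", "body": {
  "targets": [
    [[-7.6,0,0],[0,0,0],6.5],
    [[-7.6,0,0],[0,0,0],6.5],
    [[-7.5,0,0],[0,0,0],6.5],
    [[0,0,0],[0,-1.1,-4.3],6.5],
    [[0,0,0],[0,-1.1,-4.4],6.5],
    [[0,0,0],[0,-1.1,-4.4],6.5],
    [[0,0,0],[0,-1.1,-4.4],6.5],
    [[0,0,0],[2.3,-1.1,-4.3],6.5],
    [[0,0,0],[0,0,0],6.5],
    [[0,0,0],[0,0,0],6.5]
  ],
  "force": 30
}}

```text
clock: 56.8
tcp_pos: [0.4464, 0.1689, 0.0426]
orientation: [0.578, 0.407, 0.578, -0.407]
wrist_force: [1.4, 0.3, -0.6]
finger_gap: 0.0648
```

```bash
python3 - <<'E'
from h import *
read_camera('top');read_camera('top')
x,y,a=meas('m4.png')
go([x,y,-.0223],jaw=deg(a))
E
```

```text
box (np.int64(322), np.int64(264)) centre mm 428.7 160.8 size 28.9 39.6 ang 18.9
tilt: tool x = [ 1.9e-03  2.0e-04 -1.0e+00]
turn x deg 0.6  then shift cm [ 6.57 -2.14 -0.01] tcp now [0.4489 0.1676 0.0434]
```

View pics/m4.png

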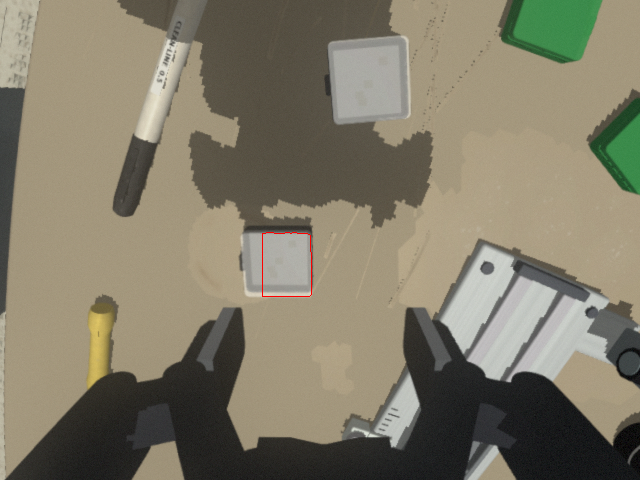

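```bash
python3 - <<'E'
from h import *
x,y,a=meas('m5.png',exp=(.426,.159))
go([x,y,-.0223],jaw=deg(a))
E
```

```text
box (np.int64(279), np.int64(265)) centre mm 423.8 158.7 size 39.7 39.4 ang 19.4
tilt: tool x = [ 1.7e-03  2.0e-04 -1.0e+00]
turn x deg 0.0  then shift cm [ 6.56 -2.67 -0.01] tcp now [0.4489 0.1674 0.0434]
```

View pics/m5.png

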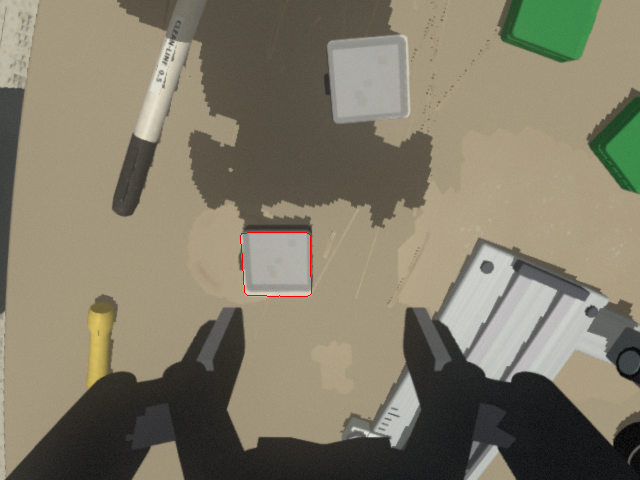

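Request:
{"method": "step_arm", "body": {
  "targets": [
    [[0,0,0],[0,-2.65,0],6.5],
    [[0,0,0],[3,0,0],6.5],
    [[0,0,0],[2.2,0,0],6.5],
    [[0,0,0],[0.9,0,0],6.5],
    [[0,0,0],[0.4,0,0],6.5],
    [[0,0,0],[0,0,0],3],
    [[0,0,0],[0,0,0],3],
    [[0,0,0],[0,0,0],3],
    [[0,0,0],[0,0,0],3],
    [[0,0,0],[0,0,0],3]
  ]
}}

```text
clock: 58.0
tcp_pos: [0.4234, 0.1593, -0.0212]
orientation: [0.578, 0.408, 0.577, -0.407]
wrist_force: [-0.3, -2.2, 6.2]
finger_gap: 0.0371
```

```bash
python3 - <<'E'
from h import *
p,m=tool();print(p,get_state()['finger_gap'])
save('w32.png',cv2.resize(read_camera('wrist')[200:440,160:480],(800,600)))
go([*W(-.001,.0423),.065],jaw=SX)
E
```

```text
[ 0.42340514  0.15926348 -0.02121609] 0.037092954284012436
tilt: tool x = [ 2.2e-03 -2.0e-04 -1.0e+00]
turn x deg 22.7  then shift cm [-8.58 15.68 12.12] tcp now [ 0.4234  0.1592 -0.0212]
```

View pics/w32.png

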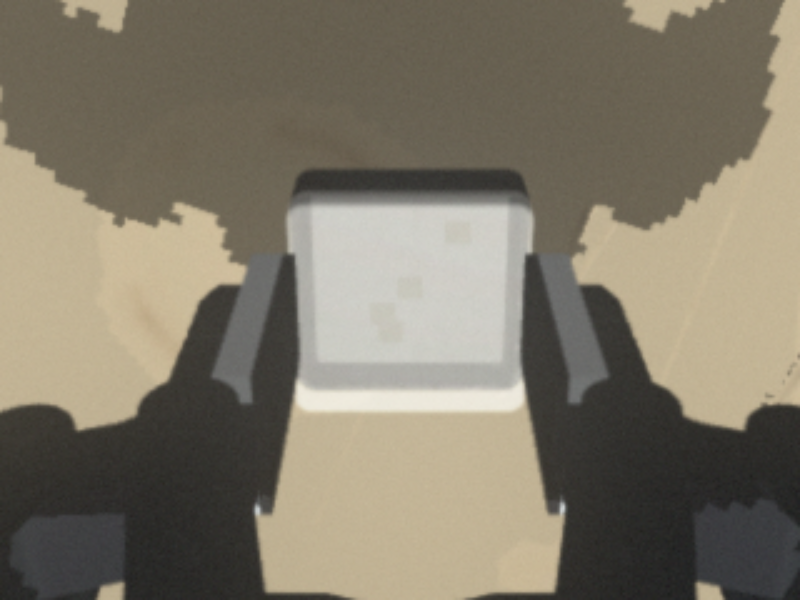

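Request:
{"method": "step_arm", "body": {
  "targets": [
    [[0,0,0],[0,0,0],5],
    [[0,0,0],[0,0,0],5],
    [[0,0,0],[0.2,0,0],5],
    [[0,0,0],[0,0,0],5],
    [[0,0,0],[0,0,0],3],
    [[0,0,0],[0,0,0],3],
    [[0,0,0],[0,0,0],3],
    [[0,0,0],[0,0,0],3],
    [[0,0,0],[0,0,0],3],
    [[0,0,0],[0,0,0],3]
  ]
}}

```text
clock: 59.05
tcp_pos: [0.4222, 0.1593, -0.0242]
orientation: [0.578, 0.408, 0.578, -0.408]
wrist_force: [-1.5, -0.1, 2.5]
finger_gap: 0.0387
```

```bash
python3 - <<'E'
from h import *
p,m=tool();print(p,get_state()['finger_gap'])
go([*W(-.001,.0423),.065],jaw=SX)
E
```

```text
[ 0.42217932  0.15930414 -0.02419495] 0.03872189654998329
tilt: tool x = [-2.e-04  2.e-04 -1.e+00]
turn x deg 22.7  then shift cm [-8.92 15.78 12.12] tcp now [ 0.4222  0.1593 -0.0242]
```

Request:
{"method": "step_arm", "body": {
  "targets": [
    [[0,0,0],[-1.5,0,0],3],
    [[0,0,0],[-3.7,0,0],3],
    [[0,0,0],[-3.7,0,0],3],
    [[7.6,0,0],[0,0,0],3],
    [[7.6,0,0],[0,0,0],3],
    [[7.5,0,0],[0,0,0],3],
    [[0,0,0],[0,3.9,3.0],3],
    [[0,0,0],[0,3.9,3.0],3],
    [[0,0,0],[0,4,3.1],3],
    [[0,0,0],[0,4,3.0],3]
  ]
}}

```text
clock: 60.05
tcp_pos: [0.5744, 0.0287, 0.0646]
orientation: [0.486, 0.514, 0.486, -0.513]
wrist_force: [0.3, 0.5, -0.2]
finger_gap: 0.0389
```

Request:
{"method": "step_arm", "body": {
  "targets": [
    [[0,0,0],[0,0,0],3],
    [[0,0,0],[2,0,0],3],
    [[0,0,0],[2.4,0,0],3],
    [[0,0,0],[0,0,0],3],
    [[0,0,0],[0,0,0],3],
    [[0,0,0],[0,0,0],3],
    [[0,0,0],[0,0,0],3],
    [[0,0,0],[0,0,0],3],
    [[0,0,0],[0,0,0],3],
    [[0,0,0],[0,0,0],3]
  ]
}}

```text
clock: 61.05
tcp_pos: [0.5732, 0.0302, 0.0211]
orientation: [0.486, 0.514, 0.486, -0.513]
wrist_force: [0.9, 0.7, -0.6]
finger_gap: 0.0386
```

```bash
python3 - <<'E'
from h import *
s=get_state();p,m=tool();print(p,toW(p),s['finger_gap'])
save('w33.png',read_camera('wrist'))
go([*W(-.0005,.0423),-.0072],jaw=SX)
c=cam('wrist',s);print(proj(c,[[*p[:2],p[2]+.0402]]))
E
```

```text
[0.57316859 0.0301939  0.02114797] [-0.00102033  0.0428391 ] 0.03863918266253584
tilt: tool x = [ 4.e-04  0.e+00 -1.e+00]
turn x deg -0.0  then shift cm [2.82 0.06 0.05] tcp now [0.5731 0.0302 0.021 ]
[[323.1832313  327.45348851]]
```

View pics/w33.png

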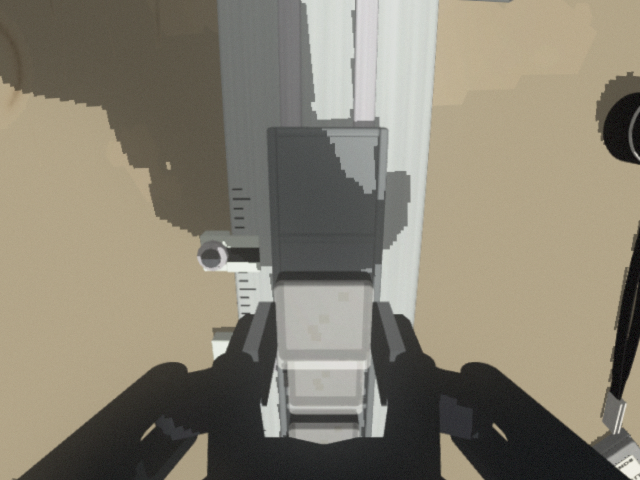

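```bash
python3 - <<'E'
from h import *
s=get_state();c=cam('wrist',s);im=read_camera('wrist')
save('w33c.png',cv2.resize(im[260:380,250:400],(750,600),interpolation=cv2.INTER_CUBIC))
print(toW(unproj(c,[(324,280),(324,362),(276,320),(372,320)],s['tcp_pos'][2]+.0402)))
# divider 4/5 check
print(toW(unproj(c,[(324,236),(324,130)],.023)))
E
```

```text
[[-0.00076219  0.06394367]
 [-0.00075668  0.02601171]
 [-0.02016581  0.04623996]
 [ 0.01864903  0.04622286]]
[[-0.00071222  0.06967069]
 [-0.00071624  0.11858747]]
```

View pics/w33c.png

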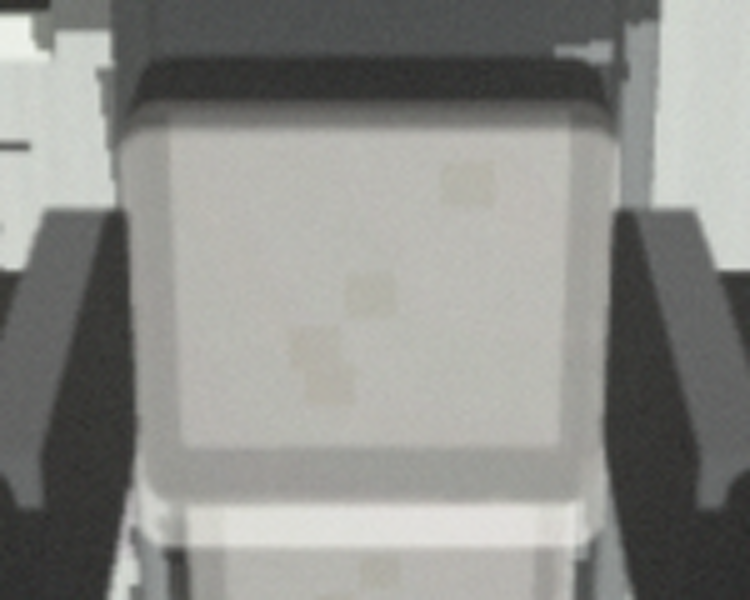

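Request:
{"method": "step_arm", "body": {
  "targets": [
    [[0,0,0],[0,0.03,0.08],3],
    [[0,0,0],[1,0,0],3],
    [[0,0,0],[0.8,0,0],3],
    [[0,0,0],[0.4,0,0],3],
    [[0,0,0],[0.2,0,0],3],
    [[0,0,0],[0.2,0,0],3],
    [[0,0,0],[0.2,0,0],3],
    [[0,0,0],[0,0,0],3],
    [[0,0,0],[0,0,0],3],
    [[0,0,0],[0,0,0],3]
  ]
}}

```text
clock: 62.15
tcp_pos: [0.5734, 0.0294, -0.0071]
orientation: [0.486, 0.514, 0.486, -0.513]
wrist_force: [-0.1, -0.4, -0.1]
finger_gap: 0.0386
```

```bash
python3 - <<'E'
from h import *
s=get_state();p,m=tool();print(p,toW(p),s['finger_gap'],s['wrist_force'])
save('w34.png',cv2.resize(read_camera('wrist')[200:440,160:480],(800,600)))
save('s34.png',cv2.resize(read_camera('scene')[215:295,260:366],(800,600),interpolation=cv2.INTER_CUBIC))
E
```

```text
[ 0.57336563  0.02935689 -0.00709047] [-0.00077797  0.04201408] 0.03862548652802674 [-0.09153136 -0.38888151 -0.08128378]
```

View pics/s34.png

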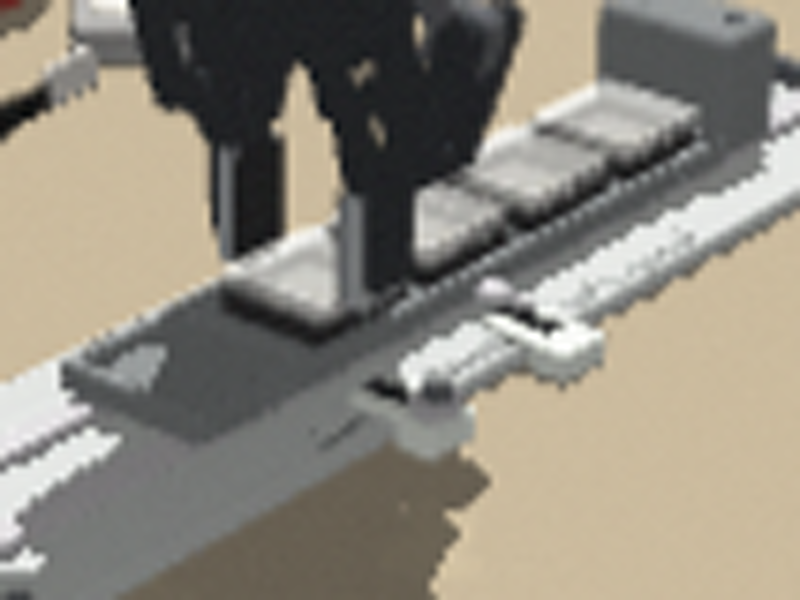

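View pics/w34.png

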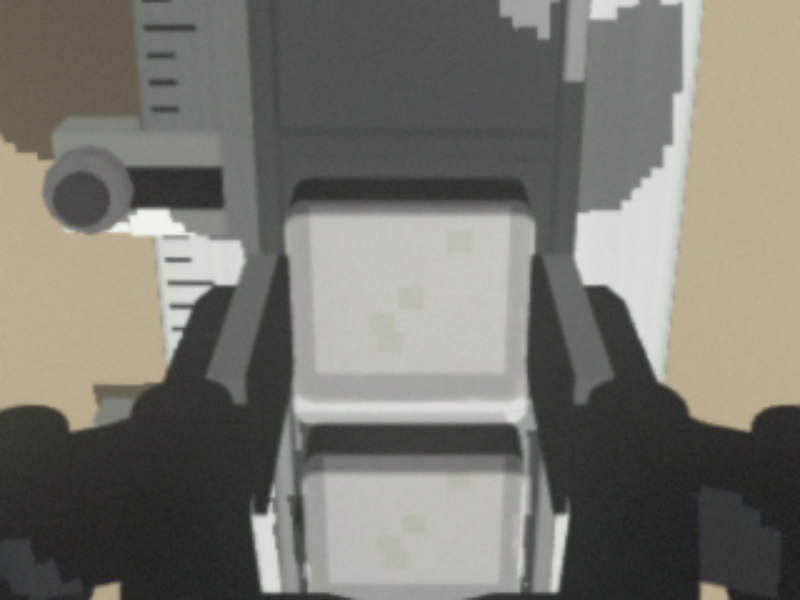

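Request:
{"method": "step_arm", "body": {
  "targets": [
    [[0,0,0],[0,0,0],5.5],
    [[0,0,0],[0,0,0],5.5],
    [[0,0,0],[0,0,0],5.5],
    [[0,0,0],[-1,0,0],6.5],
    [[0,0,0],[-3,0,0],6.5],
    [[0,0,0],[-3.2,0,0],6.5],
    [[0,0,0],[0,0,0],6.5],
    [[0,0,0],[0,0,0],6.5],
    [[0,0,0],[0,0,0],6.5],
    [[0,0,0],[0,0,0],6.5]
  ]
}}

```text
clock: 63.25
tcp_pos: [0.5723, 0.0294, 0.0637]
orientation: [-0.485, -0.513, -0.487, 0.514]
wrist_force: [-0.1, 0.1, -0.8]
finger_gap: 0.0649
```

```bash
python3 - <<'E'
from h import *
s=get_state();p,m=tool();print(p,toW(p),s['finger_gap'])
save('w35.png',cv2.resize(read_camera('wrist')[150:450,200:440],(600,750))[:600])
b=np.array([.4366,.2647])+DW
go([*b,.065],jaw=deg(23.6))
E
```

```text
[0.57225687 0.02942553 0.06372221] [-0.0018888  0.0420222] 0.06485613957139219
tilt: tool x = [-2.2e-03  3.0e-04 -1.0e+00]
turn x deg -26.8  then shift cm [ -0.1   -2.59 -27.3 ] tcp now [0.5723 0.0294 0.0637]
```

View pics/w35.png

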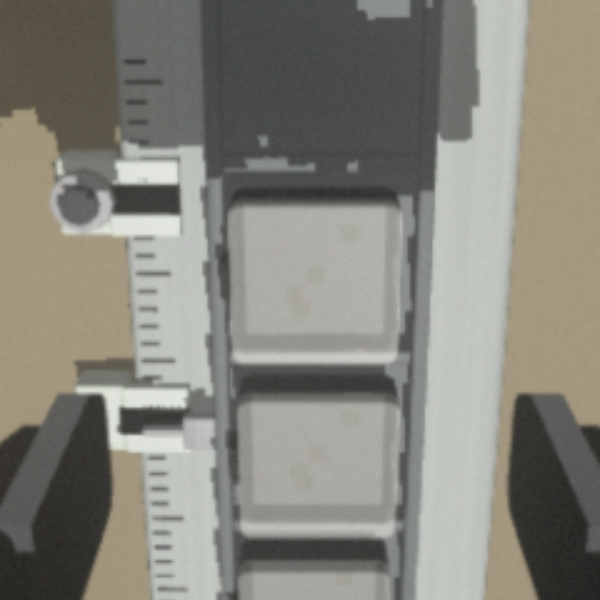

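Seated. On to the last box (leftmost).

Request:
{"method": "step_arm", "body": {
  "targets": [
    [[-8.5,0,0],[0,0,0],6.5],
    [[-8.5,0,0],[0,0,0],6.5],
    [[-8.5,0,0],[0,0,0],6.5],
    [[-1.3,0,0],[0,-0.5,-4.5],6.5],
    [[0,0,0],[0,-0.5,-4.5],6.5],
    [[0,0,0],[0,-0.5,-4.5],6.5],
    [[0,0,0],[0,-0.5,-4.6],6.5],
    [[0,0,0],[0,-0.5,-4.6],6.5],
    [[0,0,0],[2.3,-0.1,-4.6],6.5],
    [[0,0,0],[0,0,0],6.5]
  ]
}}

```text
clock: 64.3
tcp_pos: [0.4363, 0.2714, 0.0397]
orientation: [0.592, 0.384, 0.595, -0.386]
wrist_force: [-0.0, -1.5, -0.2]
finger_gap: 0.0648
```

```bash
python3 - <<'E'
from h import *
for i in range(4): read_camera('top')
x,y,a=meas('m6.png',half=80)
go([x,y,-.0242],jaw=deg(a))
E
```

```text
box (np.int64(322), np.int64(265)) centre mm 437.6 269.1 size 39.7 39.9 ang 25.0
tilt: tool x = [ 5.e-04 -0.e+00 -1.e+00]
turn x deg -1.4  then shift cm [ 6.68 -0.36 -0.34] tcp now [0.4422 0.2676 0.0426]
```

View pics/m6.png

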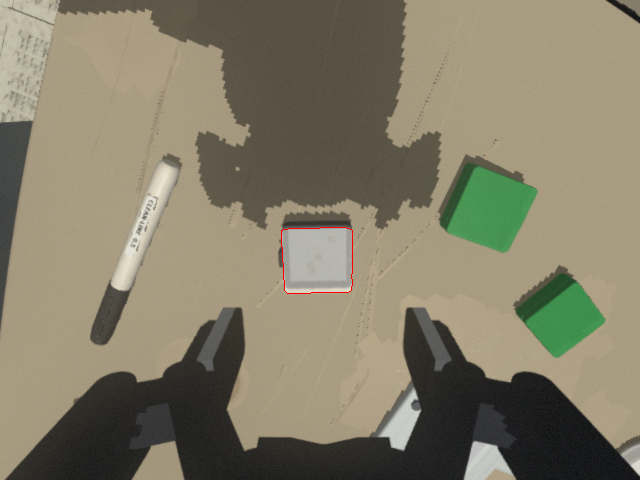

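Request:
{"method": "step_arm", "body": {
  "targets": [
    [[-1,0,0],[0,-0.36,-0.34],6.5],
    [[0,0,0],[3,0,0],6.5],
    [[0,0,0],[2.2,0,0],6.5],
    [[0,0,0],[1.1,0,0],6.5],
    [[0,0,0],[0.4,0,0],6.5],
    [[0,0,0],[0,0,0],3],
    [[0,0,0],[0,0,0],3],
    [[0,0,0],[0,0,0],3],
    [[0,0,0],[0,0,0],3],
    [[0,0,0],[0,0,0],3]
  ]
}}

```text
clock: 65.55
tcp_pos: [0.4378, 0.2704, -0.0235]
orientation: [0.596, 0.382, 0.595, -0.381]
wrist_force: [0.4, -0.6, 6.0]
finger_gap: 0.0384
```

```bash
python3 - <<'E'
from h import *
p,m=tool();print(p,get_state()['finger_gap'])
go([*W(-.0006,.0923),.065],jaw=SX)
E
```

```text
[ 0.43777898  0.27036888 -0.02351669] 0.03839734253908705
tilt: tool x = [ 2.2e-03  7.0e-04 -1.0e+00]
turn x deg 27.8  then shift cm [-8.83 14.89 18.29] tcp now [ 0.4378  0.2704 -0.0235]
```

Request:
{"method": "step_arm", "body": {
  "targets": [
    [[0,0,0],[-1.5,0,0],3],
    [[0,0,0],[-3.7,0,0],3],
    [[0,0,0],[-3.7,0,0],3],
    [[7,0,0],[0,0,0],3],
    [[7,0,0],[0,0,0],3],
    [[7,0,0],[0,0,0],3],
    [[6.8,0,0],[0,0,0],3],
    [[0,0,0],[0,2.9,3.6],3],
    [[0,0,0],[0,3,3.7],3],
    [[0,0,0],[0,3,3.7],3]
  ]
}}

```text
clock: 66.55
tcp_pos: [0.5199, 0.1545, 0.0645]
orientation: [0.486, 0.513, 0.487, -0.513]
wrist_force: [0.3, 0.1, -0.2]
finger_gap: 0.0383
```

Request:
{"method": "step_arm", "body": {
  "targets": [
    [[0,0,0],[0,3,3.7],3],
    [[0,0,0],[0,3,3.6],3],
    [[0,0,0],[2,0,0],3],
    [[0,0,0],[2.4,0,0],3],
    [[0,0,0],[0,0,0],3],
    [[0,0,0],[0,0,0],3],
    [[0,0,0],[0,0,0],3],
    [[0,0,0],[0,0,0],3],
    [[0,0,0],[0,0,0],3],
    [[0,0,0],[0,0,0],3]
  ]
}}

```text
clock: 67.55
tcp_pos: [0.5758, 0.0793, 0.0212]
orientation: [0.486, 0.514, 0.486, -0.513]
wrist_force: [-0.5, -0.2, -0.6]
finger_gap: 0.0383
```

```bash
python3 - <<'E'
from h import *
read_camera('top');s=get_state();p,m=tool();print(p,toW(p),s['finger_gap'])
im=read_camera('wrist');save('w36.png',im)
save('w36c.png',cv2.resize(im[220:400,240:400],(640,720),interpolation=cv2.INTER_CUBIC)[:600])
go([*W(-.0006,.0923),-.0074],jaw=SX)
c=cam('wrist',s);print(proj(c,[[*p[:2],p[2]+.0404]]))
E
```

```text
[0.575758   0.07926373 0.02100756] [-0.00110911  0.09197644] 0.03839023135152161
tilt: tool x = [ 7.e-04  1.e-04 -1.e+00]
turn x deg -0.0  then shift cm [ 2.82  0.07 -0.04] tcp now [0.5756 0.0792 0.0208]
[[323.22794929 327.70586949]]
```

View pics/w36.png

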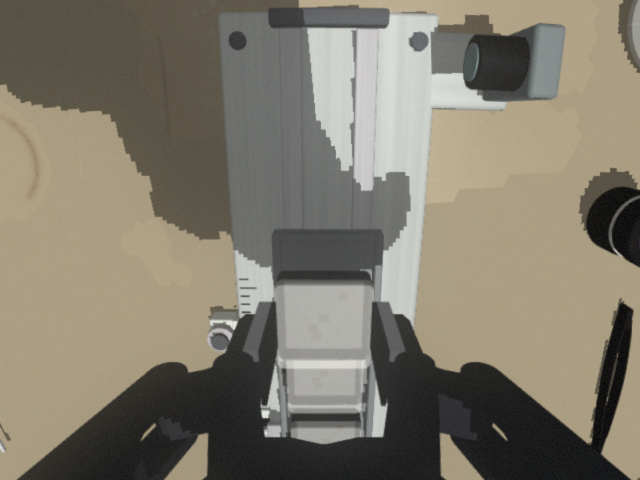

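View pics/w36c.png

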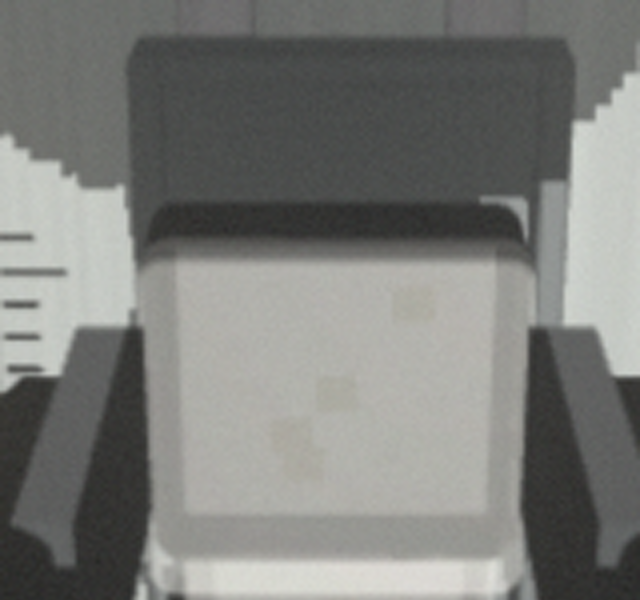

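Request:
{"method": "step_arm", "body": {
  "targets": [
    [[0,0,0],[0,0.04,0.05],3],
    [[0,0,0],[1,0,0],3],
    [[0,0,0],[0.8,0,0],3],
    [[0,0,0],[0.4,0,0],3],
    [[0,0,0],[0.2,0,0],3],
    [[0,0,0],[0.2,0,0],3],
    [[0,0,0],[0.2,0,0],3],
    [[0,0,0],[0,0,0],3],
    [[0,0,0],[0,0,0],3],
    [[0,0,0],[0,0,0],3]
  ]
}}

```text
clock: 68.65
tcp_pos: [0.5758, 0.0786, -0.0065]
orientation: [0.486, 0.514, 0.486, -0.513]
wrist_force: [-2.9, 0.3, 5.9]
finger_gap: 0.0384
```

```bash
python3 - <<'E'
from h import *
s=get_state();p,m=tool();print(p,toW(p),s['finger_gap'],s['wrist_force'])
save('s37.png',cv2.resize(read_camera('scene')[215:295,240:346],(800,600),interpolation=cv2.INTER_CUBIC))
E
```

```text
[ 0.57579305  0.07855734 -0.00651793] [-0.00103561  0.09127303] 0.03837549966574772 [-2.8799074   0.2981645   5.93125585]
```

View pics/s37.png

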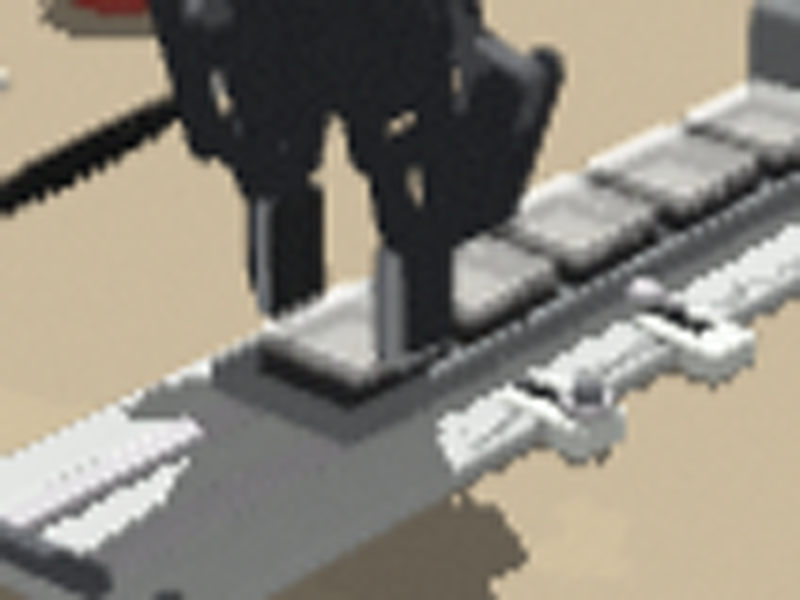

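Request:
{"method": "step_arm", "body": {
  "targets": [
    [[0,0,0],[0,0,0],5.5],
    [[0,0,0],[0,0,0],5.5],
    [[0,0,0],[0,0,0],5.5],
    [[0,0,0],[-1,0,0],6.5],
    [[0,0,0],[-3,0,0],6.5],
    [[0,0,0],[-4,0,2],6.5],
    [[0,0,0],[-4,0,4],6.5],
    [[0,0,0],[0,0,4],4],
    [[0,0,0],[0,0,0],2],
    [[0,0,0],[0,0,0],0]
  ]
}}

```text
clock: 69.7
tcp_pos: [0.5706, -0.0174, 0.1084]
orientation: [0.486, 0.514, 0.485, -0.514]
wrist_force: [-0.2, -0.1, -0.8]
finger_gap: 0.0217
```

```bash
python3 - <<'E'
from h import *
for i in range(3): read_camera('top')
s=get_state();p,m=tool();print(p,toW(p),s['finger_gap'])
im=read_camera('wrist');save('w38.png',im)
save('s38.png',cv2.resize(read_camera('scene')[200:300,250:390],(840,600),interpolation=cv2.INTER_CUBIC))
E
```

```text
[ 0.57007826 -0.01572609  0.10737623] [-0.00160338 -0.00318043] 0.0008251377317002613
```

View pics/w38.png

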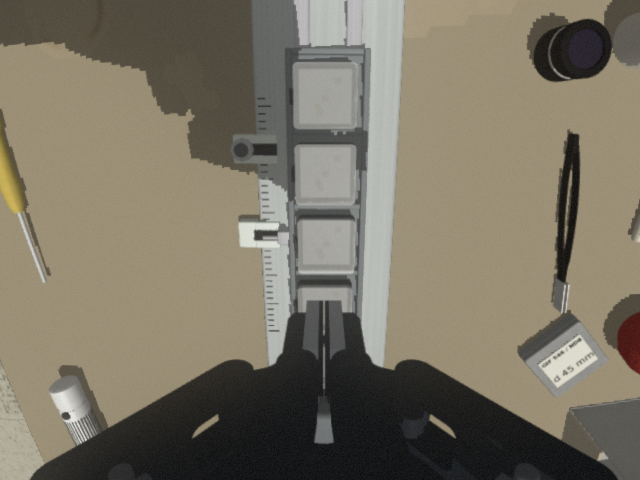

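View pics/s38.png

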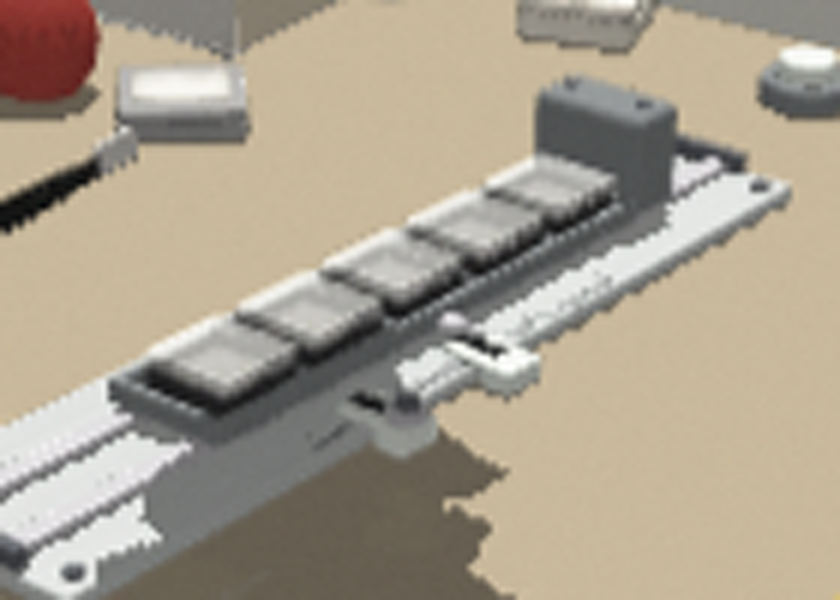

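```bash
python3 - <<'E'
from h import *
s=get_state();c=cam('wrist',s);im=read_camera('wrist')
save('w38c.png',cv2.resize(im[35:215,220:400],(800,800),interpolation=cv2.INTER_CUBIC)[:600])
save('w38d.png',cv2.resize(im[130:290,220:400],(675,600),interpolation=cv2.INTER_CUBIC))
E
```

```text
(no output)
```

View pics/w38c.png

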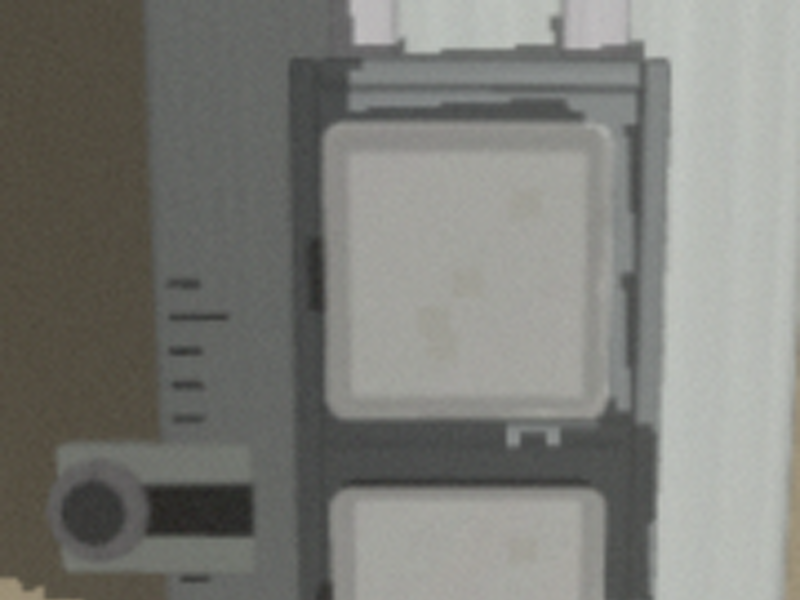

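View pics/w38d.png

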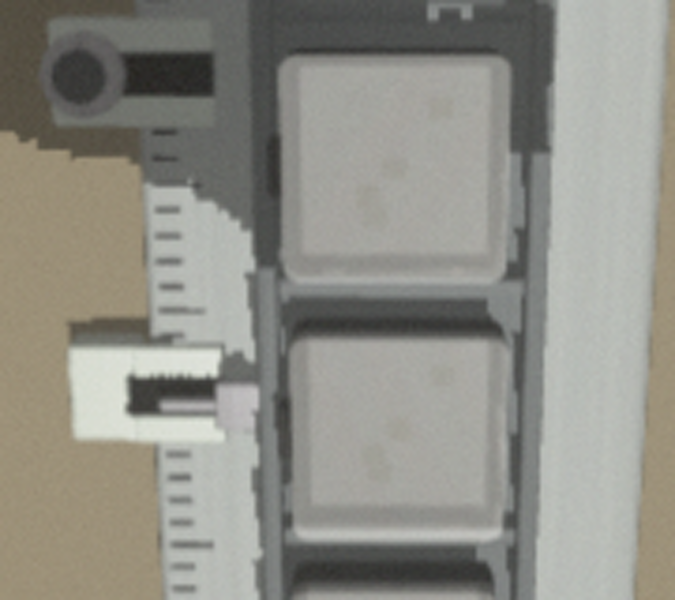

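Request:
{"method": "step_arm", "body": {
  "targets": [
    [[0,0,0],[0,0.15,4.8],0],
    [[0,0,0],[0,0,4.8],0],
    [[0,0,0],[0,0,4.8],0],
    [[0,0,0],[0,0,4.8],0],
    [[0,0,0],[3,0,0],0],
    [[0,0,0],[3.5,0,0],0],
    [[0,0,0],[3.2,0,0],0],
    [[0,0,0],[1.5,0,0],0],
    [[0,0,0],[0,0,0],0],
    [[0,0,0],[0,0,0],0]
  ]
}}

```text
clock: 71.0
tcp_pos: [0.5616, -0.2079, -0.0042]
orientation: [-0.486, -0.513, -0.486, 0.513]
wrist_force: [0.9, 0.1, 0.3]
finger_gap: 0.0003
```

```bash
python3 - <<'E'
from h import *
read_camera('top')
s=get_state();p,m=tool();print(p,toW(p),s['finger_gap'],s['wrist_force'])
im=read_camera('wrist');save('w39.png',im)
E
```

```text
[ 0.5623753  -0.20835745 -0.00332185] [ 0.00120361 -0.19594266] -0.0004460546828919961 [-0.4855443   0.29002571  0.6339635 ]
```

View pics/w39.png

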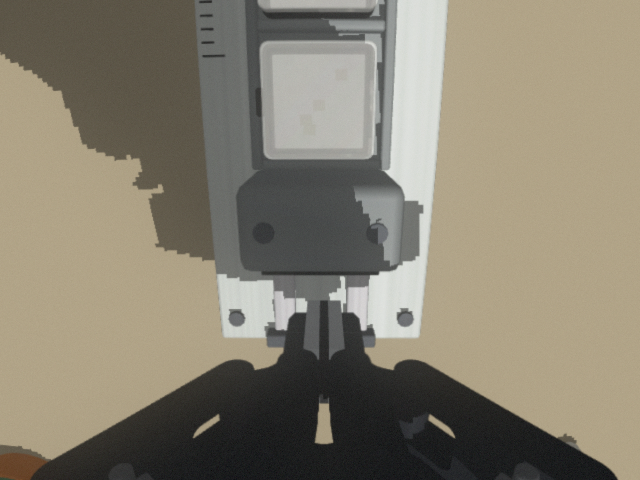

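Request:
{"method": "step_arm", "body": {
  "targets": [
    [[0,0,0],[0,0,-0.4],0],
    [[0,0,0],[0,0,-0.5],0],
    [[0,0,0],[0,0,-0.5],0],
    [[0,0,0],[0,0,-0.3],0],
    [[0,0,0],[0,0,-0.2],0],
    [[0,0,0],[0,0,-0.2],0],
    [[0,0,0],[0,0,-0.2],0],
    [[0,0,0],[0,0,-0.3],0],
    [[0,0,0],[0,0,-0.3],0],
    [[0,0,0],[0,0,-0.3],0]
  ]
}}

```text
clock: 72.1
tcp_pos: [0.5632, -0.1781, -0.0041]
orientation: [-0.486, -0.513, -0.485, 0.515]
wrist_force: [-1.1, -4.3, -0.3]
finger_gap: -0.0001
```

Request:
{"method": "step_arm", "body": {
  "targets": [
    [[0,0,0],[0,0,-0.3],0],
    [[0,0,0],[0,0,-0.3],0],
    [[0,0,0],[0,0,-0.3],0],
    [[0,0,0],[0,0,-0.3],0],
    [[0,0,0],[0,0,-0.3],0],
    [[0,0,0],[0,0,-0.3],0],
    [[0,0,0],[0,0,-0.3],0],
    [[0,0,0],[0,0,-0.3],0],
    [[0,0,0],[0,0,-0.3],0],
    [[0,0,0],[0,0,-0.3],0]
  ]
}}

```text
clock: 73.1
tcp_pos: [0.5649, -0.1481, -0.0041]
orientation: [-0.486, -0.513, -0.485, 0.515]
wrist_force: [-2.4, -4.3, -0.5]
finger_gap: -0.0001
```

```bash
python3 - <<'E'
from h import *
s=get_state();p,m=tool();print(p,toW(p),s['finger_gap'],s['wrist_force'])
im=read_camera('top');save('t40.png',cv2.resize(im[205:255,285:365],(800,500),interpolation=cv2.INTER_CUBIC))
E
```

```text
[ 0.56489137 -0.14813801 -0.00409269] [ 0.00043395 -0.13567643] -9.635254438127636e-05 [-2.42200505 -4.32026078 -0.50751226]
```

View pics/t40.png

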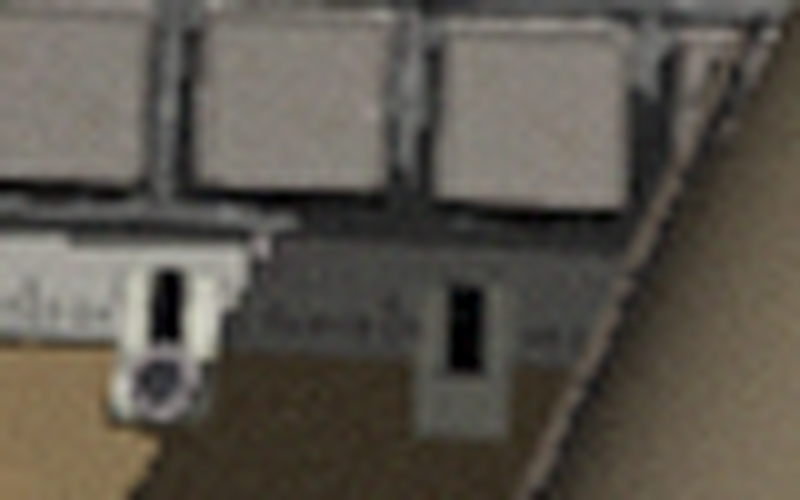

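Request:
{"method": "step_arm", "body": {
  "targets": [
    [[0,0,0],[0,0,-0.2],0],
    [[0,0,0],[0,0,-0.2],0],
    [[0,0,0],[0,0,-0.2],0],
    [[0,0,0],[0,0,-0.2],0],
    [[0,0,0],[0,0,-0.2],0],
    [[0,0,0],[0,0,-0.2],0],
    [[0,0,0],[0,0,-0.2],0],
    [[0,0,0],[0,0,-0.1],0],
    [[0,0,0],[0,0,0],0],
    [[0,0,0],[0,0,0],0]
  ]
}}

```text
clock: 74.15
tcp_pos: [0.5658, -0.1324, -0.0041]
orientation: [-0.486, -0.513, -0.486, 0.514]
wrist_force: [-0.4, -5.5, 0.0]
finger_gap: 0.0002
```

```bash
python3 - <<'E'
from h import *
s=get_state();p,m=tool();print(p,toW(p),s['finger_gap'],s['wrist_force'])
im=read_camera('top');save('t41.png',cv2.resize(im[205:255,285:365],(800,500),interpolation=cv2.INTER_CUBIC))
im=read_camera('scene');save('s41.png',cv2.resize(im[215:305,260:380],(800,600),interpolation=cv2.INTER_CUBIC))
E
```

```text
[ 0.56578947 -0.13241568 -0.00409871] [ 0.00047384 -0.11992873] 0.00024483262964594915 [-0.35151727 -5.49871563  0.03033481]
```

View pics/t41.png

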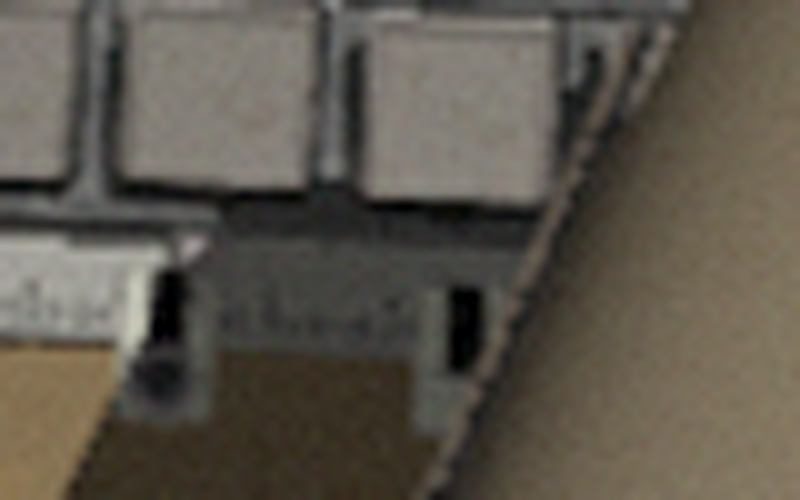

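View pics/s41.png

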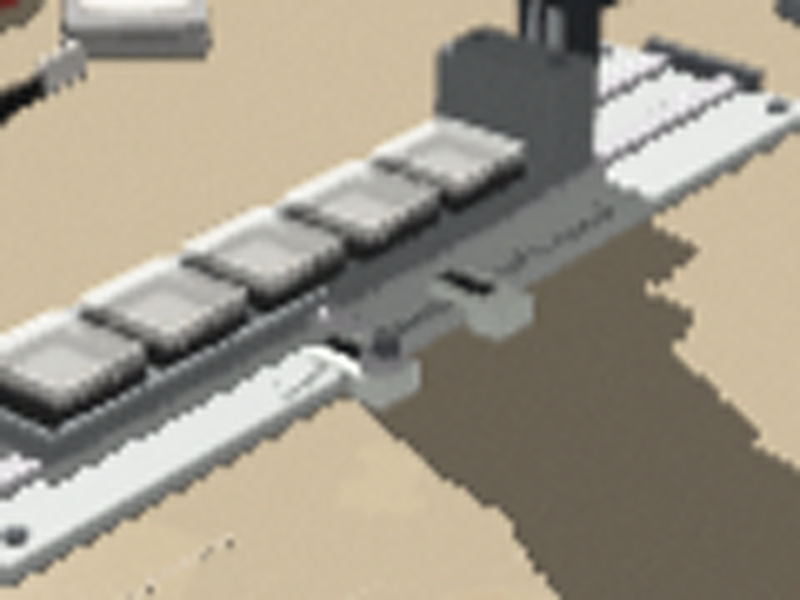

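Request:
{"method": "step_arm", "body": {
  "targets": [
    [[0,0,0],[0,0,-0.1],0],
    [[0,0,0],[0,0,-0.1],0],
    [[0,0,0],[0,0,-0.1],0],
    [[0,0,0],[0,0,-0.05],0],
    [[0,0,0],[0,0,0],0],
    [[0,0,0],[0,0,0],0],
    [[0,0,0],[0,0,0],0],
    [[0,0,0],[0,0,0],0],
    [[0,0,0],[0,0,0],0],
    [[0,0,0],[0,0,0],0]
  ]
}}

```text
clock: 75.25
tcp_pos: [0.566, -0.1286, -0.0041]
orientation: [-0.486, -0.514, -0.486, 0.514]
wrist_force: [-0.3, -5.4, 1.0]
finger_gap: 0.0003
```

Request:
{"method": "step_arm", "body": {
  "targets": [
    [[0,0,0],[0,0,1],0],
    [[0,0,0],[0,0,1],0],
    [[0,0,0],[-4,0,0],0],
    [[0,0,0],[-4,0,0],0],
    [[0,0,0],[-4,0,-3],0],
    [[0,0,0],[0,-1,-4],0],
    [[0,0,0],[0,-2,-4],0],
    [[0,0,0],[0,-1.5,-2],0],
    [[0,0,0],[0,0,0],0],
    [[0,0,0],[0,0,0],0]
  ]
}}

```text
clock: 76.25
tcp_pos: [0.5272, -0.0156, 0.116]
orientation: [0.486, 0.514, 0.486, -0.513]
wrist_force: [0.5, -0.0, 0.3]
finger_gap: 0.0
```

```bash
python3 - <<'E'
from h import *
for i in range(4):read_camera('top')
s=get_state();p,m=tool();print(p,toW(p))
im=read_camera('wrist');save('w42.png',im)
save('w42c.png',cv2.resize(im[60:180,250:410],(800,600),interpolation=cv2.INTER_CUBIC))
E
```

```text
[ 0.52765299 -0.01679581  0.11563849] [-0.04390671 -0.00656073]
```

View pics/w42.png

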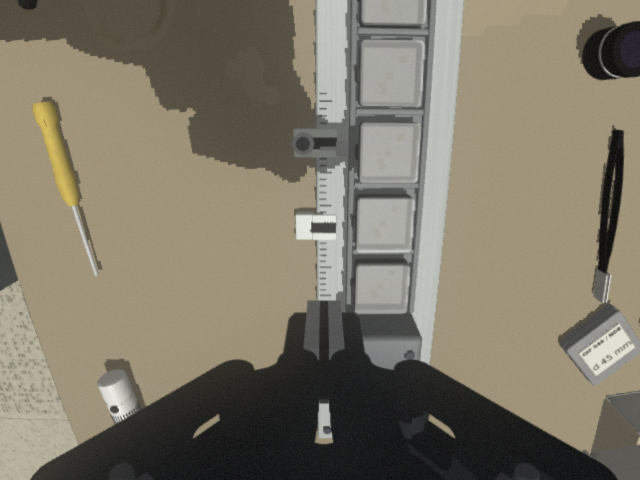

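```bash
python3 - <<'E'
import cv2
im=cv2.imread('pics/w42.png')
cv2.imwrite('pics/w42e.png',cv2.resize(im[105:180,280:380],(800,600),interpolation=cv2.INTER_CUBIC))
E
```

```text
(no output)
```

View pics/w42e.png

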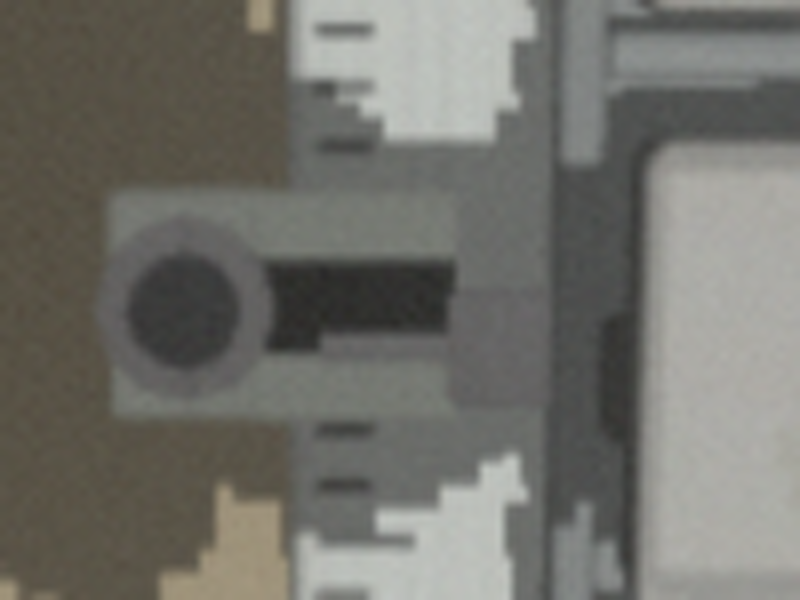

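Request:
{"method": "step_arm", "body": {
  "targets": [
    [[0,0,0],[0,1.5,4.3],0],
    [[0,0,0],[0,1.5,4.3],0],
    [[0,0,0],[0,1.5,4.4],0],
    [[0,0,0],[3,0,0],0],
    [[0,0,0],[4,0,0],0],
    [[0,0,0],[3.5,0,0],0],
    [[0,0,0],[1.5,0,0],0],
    [[0,0,0],[0,0,-0.4],0],
    [[0,0,0],[0,0,-0.4],0],
    [[0,0,0],[0,0,0],0]
  ]
}}

```text
clock: 77.5
tcp_pos: [0.5665, -0.1401, -0.0028]
orientation: [0.487, 0.514, 0.485, -0.513]
wrist_force: [-0.7, -0.1, -1.1]
finger_gap: -0.0002
```

```bash
python3 - <<'E'
from h import *
for i in range(4):read_camera('top')
s=get_state();p,m=tool();print(p,toW(p),s['wrist_force'])
E
```

```text
[ 0.56621838 -0.14032165 -0.00299031] [ 0.00133298 -0.12779946] [ 0.34115802 -0.07593389  0.07714412]
```

Request:
{"method": "step_arm", "body": {
  "targets": [
    [[0,0,0],[0,0,-0.4],0],
    [[0,0,0],[0,0,-0.4],0],
    [[0,0,0],[0,0,-0.2],0],
    [[0,0,0],[0,0,-0.1],0],
    [[0,0,0],[0,0,-0.1],0],
    [[0,0,0],[0,0,-0.1],0],
    [[0,0,0],[0,0,-0.1],0],
    [[0,0,0],[0,0,-0.05],0],
    [[0,0,0],[0,0,0],0],
    [[0,0,0],[0,0,0],0]
  ]
}}

```text
clock: 78.7
tcp_pos: [0.5659, -0.1268, -0.0042]
orientation: [-0.486, -0.513, -0.485, 0.514]
wrist_force: [-1.2, -5.0, -0.6]
finger_gap: 0.0002
```

Request:
{"method": "step_arm", "body": {
  "targets": [
    [[0,0,0],[0,0,0],0],
    [[0,0,0],[0,0,0],0],
    [[0,0,0],[0,0,1],0],
    [[0,0,0],[-4,0,1],0],
    [[0,0,0],[-4,0,0],0],
    [[0,0,0],[-4,0,-3],0],
    [[0,0,0],[0,-1,-4],0],
    [[0,0,0],[0,-2,-4],0],
    [[0,0,0],[0,-1.5,-2],0],
    [[0,0,0],[0,0,0],0]
  ]
}}

```text
clock: 79.7
tcp_pos: [0.525, -0.0104, 0.1159]
orientation: [0.486, 0.513, 0.488, -0.513]
wrist_force: [-0.3, 0.1, 0.7]
finger_gap: 0.0001
```

```bash
python3 - <<'E'
from h import *
for i in range(5):read_camera('top')
s=get_state();p,m=tool();print(p,toW(p))
im=read_camera('wrist');save('w43.png',im)
save('w43e.png',cv2.resize(im[105:180,280:380],(800,600),interpolation=cv2.INTER_CUBIC))
go([*(np.array([.5573,-.3368])+DW),.08])
c=cam('wrist',s)
im=read_camera('scene');save('s43.png',cv2.resize(im[215:305,260:380],(800,600),interpolation=cv2.INTER_CUBIC))
E
```

```text
[ 0.52792988 -0.01419402  0.11577614] [-0.04377204 -0.00394775]
tilt: tool x = [ 4.e-04  1.e-04 -1.e+00]
turn x deg 0.0  then shift cm [ 3.57  5.   31.57] tcp now [ 0.5279 -0.0143  0.1157]
```

View pics/w43e.png

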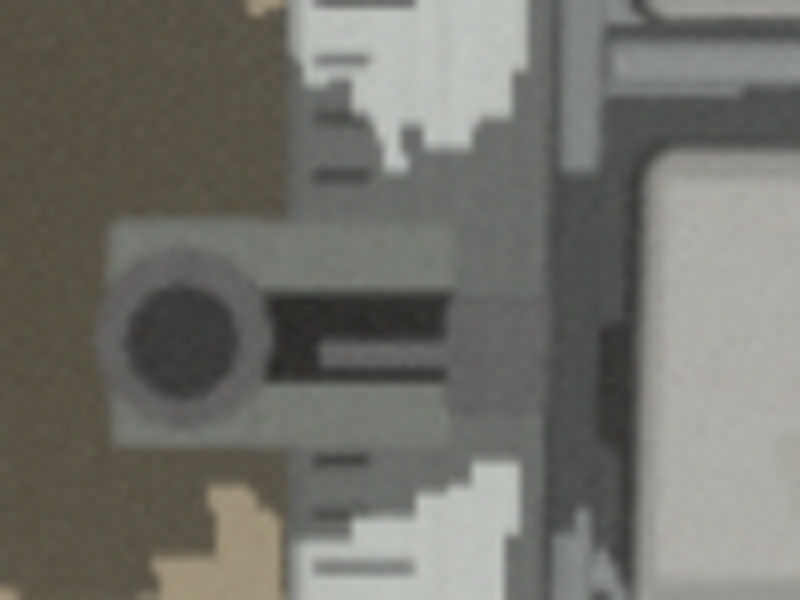

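View pics/w43.png

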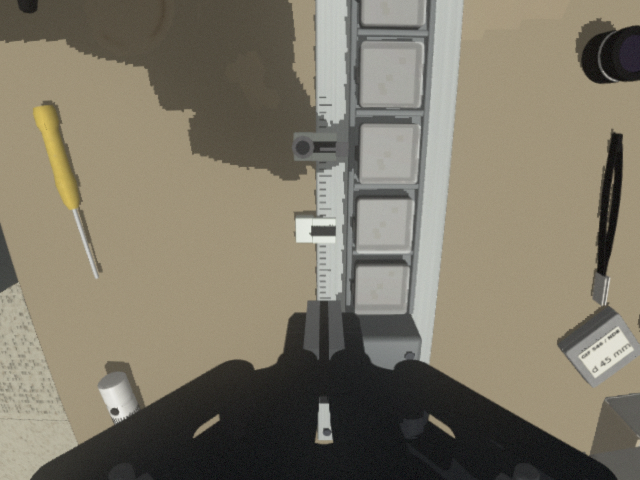

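View pics/s43.png

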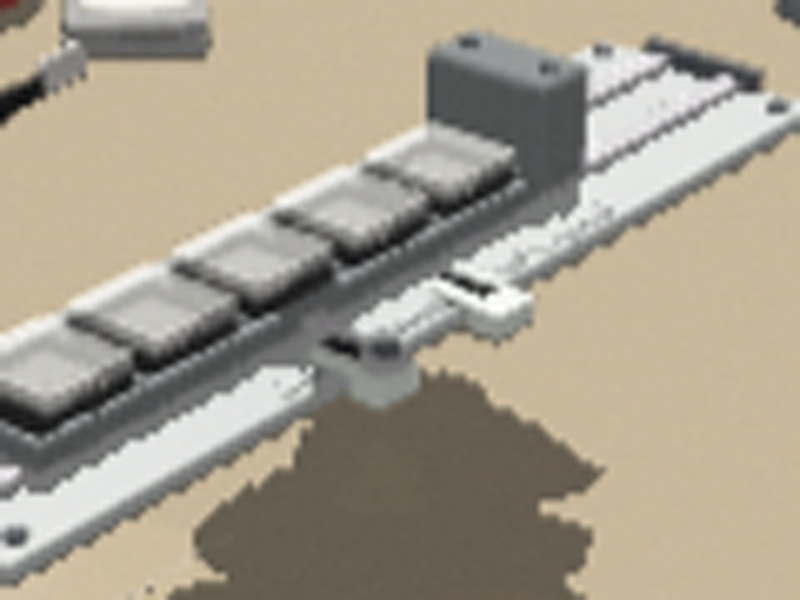

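Request:
{"method": "step_arm", "body": {
  "targets": [
    [[0,0,0],[0,1,4],0],
    [[0,0,0],[0,1,4.2],0],
    [[0,0,0],[0,1,4.2],0],
    [[0,0,0],[0,1,4.2],0],
    [[0,0,0],[0,1,4.2],0],
    [[0,0,0],[0,0,4.2],0],
    [[0,0,0],[0,0,4.2],0],
    [[0,0,0],[0,0,2.4],0],
    [[0,0,0],[0,0,0],0],
    [[0,0,0],[0,0,0],0]
  ]
}}

```text
clock: 81.05
tcp_pos: [0.5591, -0.3326, 0.1151]
orientation: [0.485, 0.514, 0.486, -0.514]
wrist_force: [-0.4, -0.2, -1.2]
finger_gap: -0.0001
```

```bash
python3 - <<'E'
from h import *
for i in range(4):read_camera('top')
s=get_state();p,m=tool();print(p)
im=read_camera('wrist');save('w44.png',cv2.resize(im[150:330,200:440],(800,600),interpolation=cv2.INTER_CUBIC))
c=cam('wrist',s)
for z in (.02,.03,.04): print(z,proj(c,[[*p[:2],z]]))
E
```

```text
[ 0.55984691 -0.33042287  0.11581401]
0.02 [[323.35779573 230.40179524]]
0.03 [[323.34734977 234.46264015]]
0.04 [[323.3361645  238.81268751]]
```

View pics/w44.png

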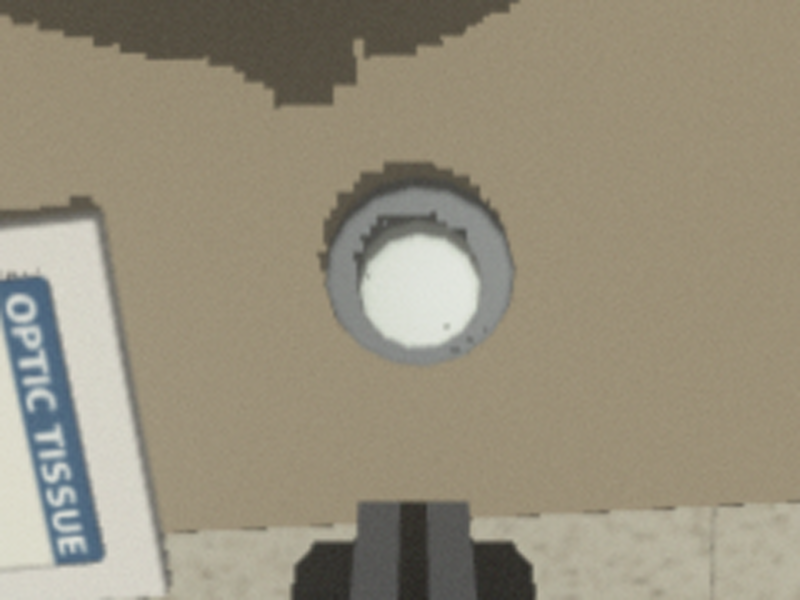

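```bash
python3 - <<'E'
from h import *
s=get_state();p,m=tool()
c1=cam('wrist',s)
q=np.array([.486,.514,.486,-.513]);q/=np.linalg.norm(q)
c2=cam('wrist',dict(orientation=q,tcp_pos=np.array([.5612,-.2096,.1683])))
t=cam('top');sc=cam('scene')
for z in (.01,.015,.02,.025,.03,.035): print(z,unproj(c1,[(326,237.3)],z)[0][:2].round(4),unproj(c2,[(330.5,340)],z)[0][:2].round(4),(unproj(t,[(483,220.8)],z)[0][:2]+DW).round(4))
im=cv2.imread('pics/w12.png');cv2.imwrite('pics/w12c.png',cv2.resize(im[290:370,290:370],(600,600),interpolation=cv2.INTER_CUBIC))
save('s44.png',cv2.resize(read_camera('scene')[185:245,350:430],(800,600),interpolation=cv2.INTER_CUBIC))
for z in (0,.01,.02,.03,.04): print(z, (proj(sc,[[.560,-.331,z]])-[350,185])*10)
E
```

```text
0.01 [ 0.5615 -0.3391] [ 0.5611 -0.3439] [ 0.5641 -0.3379]
0.015 [ 0.5616 -0.3375] [ 0.5612 -0.3407] [ 0.563  -0.3365]
0.02 [ 0.5616 -0.3359] [ 0.5613 -0.3375] [ 0.562  -0.3351]
0.025 [ 0.5617 -0.3343] [ 0.5613 -0.3342] [ 0.561  -0.3337]
0.03 [ 0.5617 -0.3327] [ 0.5614 -0.331 ] [ 0.56   -0.3323]
0.035 [ 0.5618 -0.3311] [ 0.5615 -0.3278] [ 0.5589 -0.3309]
0 [[324.51456721 318.64384209]]
0.01 [[327.04865508 284.99841165]]
0.02 [[329.59448805 251.15767204]]
0.03 [[332.1521035  217.12042093]]
0.04 [[334.72153799 182.88545409]]
```

View pics/w12c.png

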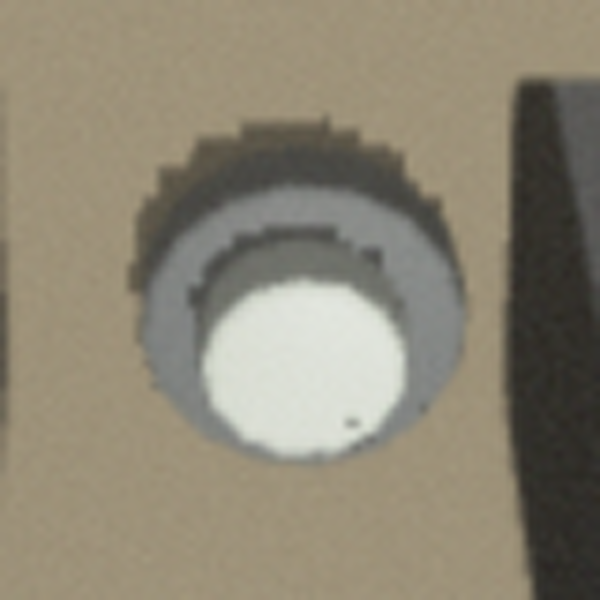

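View pics/s44.png

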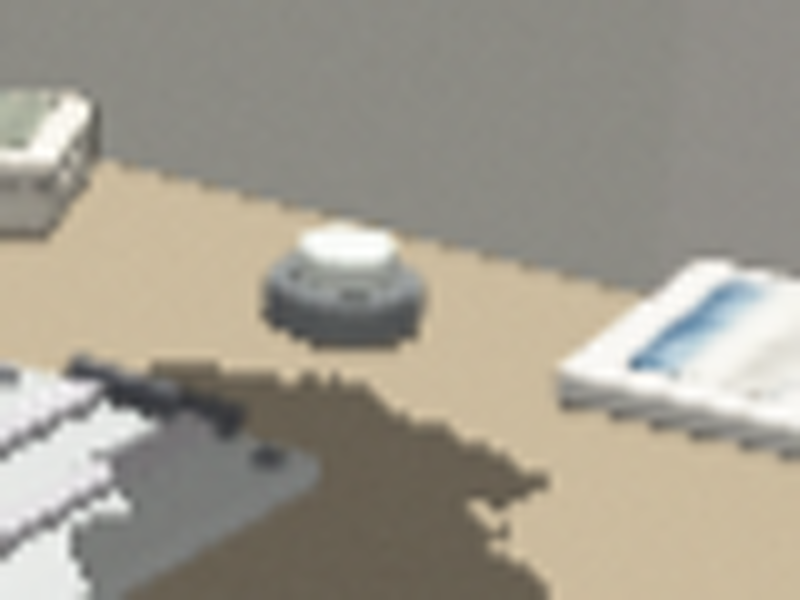

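Request:
{"method": "step_arm", "body": {
  "targets": [
    [[0,0,0],[0,0.2,0.35],0],
    [[0,0,0],[3,0,0],0],
    [[0,0,0],[4,0,0],0],
    [[0,0,0],[3,0,0],0],
    [[0,0,0],[1.7,0,0],0],
    [[0,0,0],[0.5,0,0],0],
    [[0,0,0],[0,0,0],0],
    [[0,0,0],[0,0,0],0],
    [[0,0,0],[0,0,0],0],
    [[0,0,0],[0,0,0],0]
  ]
}}

```text
clock: 82.35
tcp_pos: [0.5624, -0.3358, -0.0048]
orientation: [0.487, 0.514, 0.485, -0.513]
wrist_force: [-0.7, 0.4, 0.2]
finger_gap: -0.0002
```

Request:
{"method": "step_arm", "body": {
  "targets": [
    [[0,0,0],[0.2,0,0],0],
    [[0,0,0],[0.2,0,0],0],
    [[0,0,0],[0.2,0,0],0],
    [[0,0,0],[0.1,0,0],0],
    [[0,0,0],[0,0,0],0],
    [[0,0,0],[0,0,0],0],
    [[0,0,0],[0,0,0],0],
    [[0,0,0],[0,0,0],0],
    [[0,0,0],[0,0,0],0],
    [[0,0,0],[0,0,0],0]
  ]
}}

```text
clock: 83.35
tcp_pos: [0.5614, -0.3351, -0.0133]
orientation: [0.486, 0.514, 0.486, -0.514]
wrist_force: [-1.1, 0.2, 2.1]
finger_gap: -0.0002
```

```bash
python3 - <<'E'
from h import *
s=get_state();print(s['tcp_pos'],s['wrist_force'])
save('s45.png',cv2.resize(read_camera('scene')[185:245,350:430],(800,600),interpolation=cv2.INTER_CUBIC))
E
```

```text
[ 0.56142521 -0.33506824 -0.01325842] [-1.07104948  0.19088889  2.12564961]
```

View pics/s45.png

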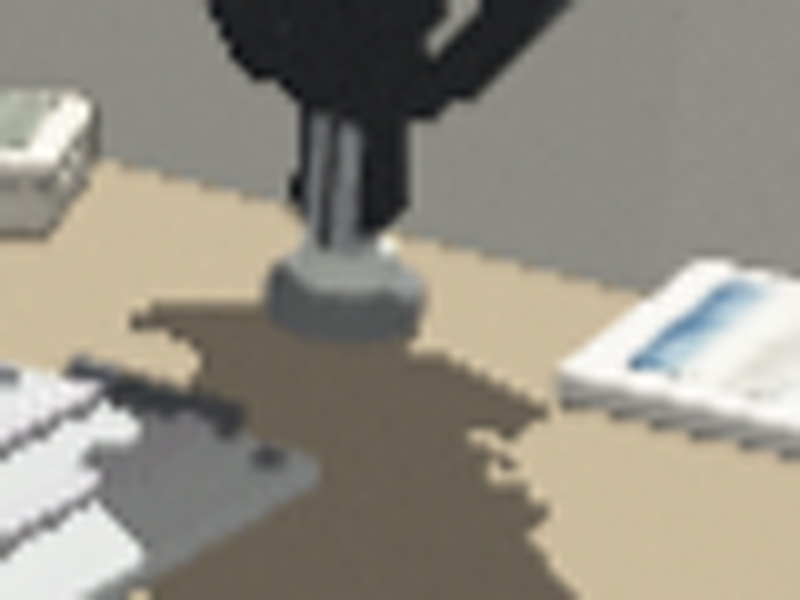

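Request:
{"method": "step_arm", "body": {
  "targets": [
    [[0,0,0],[0.1,0,0],0],
    [[0,0,0],[0.1,0,0],0],
    [[0,0,0],[0.1,0,0],0],
    [[0,0,0],[0.1,0,0],0],
    [[0,0,0],[0.1,0,0],0],
    [[0,0,0],[0,0,0],0],
    [[0,0,0],[0,0,0],0],
    [[0,0,0],[0,0,0],0],
    [[0,0,0],[0,0,0],0],
    [[0,0,0],[0,0,0],0]
  ]
}}

```text
clock: 84.4
tcp_pos: [0.5615, -0.3351, -0.0182]
orientation: [0.486, 0.514, 0.486, -0.514]
wrist_force: [-1.3, 1.6, 4.7]
finger_gap: 0.0002
```

```bash
python3 - <<'E'
from h import *
s=get_state();print(s['tcp_pos'],s['wrist_force'])
E
```

```text
[ 0.56149866 -0.33513234 -0.01819841] [-1.27654388  1.60160002  4.71362701]
```

Request:
{"method": "step_arm", "body": {
  "targets": [
    [[0,0,0],[0.1,0,0],0],
    [[0,0,0],[0.1,0,0],0],
    [[0,0,0],[0,0,0],0],
    [[0,0,0],[0,0,0],0],
    [[0,0,0],[0,0,0],0],
    [[0,0,0],[0,0,0],0],
    [[0,0,0],[0,0,0],0],
    [[0,0,0],[0,0,0],0],
    [[0,0,0],[0,0,0],0],
    [[0,0,0],[0,0,0],0]
  ]
}}

```text
clock: 85.4
tcp_pos: [0.5616, -0.3352, -0.019]
orientation: [0.486, 0.514, 0.486, -0.513]
wrist_force: [-3.0, 2.3, 10.4]
finger_gap: 0.0004
```

```bash
python3 - <<'E'
from h import *
s=get_state();print(s['tcp_pos'],s['wrist_force'])
E
```

```text
[ 0.56159552 -0.33515727 -0.01900855] [-2.99827714  2.33450318 10.39768774]
```

Request:
{"method": "step_arm", "body": {
  "targets": [
    [[0,0,0],[-0.5,0,0],0],
    [[0,0,0],[-1.5,0,0],0],
    [[0,0,0],[-4,0,0],0],
    [[0,0,0],[-4,0,0],0],
    [[0,0,0],[-4,0,0],0],
    [[0,0,0],[-1,-1,-4],0],
    [[0,0,0],[0,-1,-4],0],
    [[0,0,0],[0,-1,-4],0],
    [[0,0,0],[0,-1,-4],0],
    [[0,0,0],[0,0,-4],0]
  ]
}}

```text
clock: 86.4
tcp_pos: [0.5316, -0.1318, 0.1294]
orientation: [0.486, 0.514, 0.486, -0.514]
wrist_force: [1.2, 0.9, 0.1]
finger_gap: 0.0
```

Request:
{"method": "step_arm", "body": {
  "targets": [
    [[0,0,0],[0,0,-4],0],
    [[0,0,0],[0,0,-4],0],
    [[0,0,0],[0,0,-3],0],
    [[0,0,0],[0,0,0],0],
    [[0,0,0],[0,0,0],0],
    [[0,0,0],[0,0,0],0],
    [[0,0,0],[0,0,0],0],
    [[0,0,0],[0,0,0],0],
    [[0,0,0],[0,0,0],0],
    [[0,0,0],[0,0,0],0]
  ]
}}

```text
clock: 87.4
tcp_pos: [0.5386, -0.0239, 0.1297]
orientation: [0.486, 0.514, 0.486, -0.514]
wrist_force: [-0.1, 0.1, -0.4]
finger_gap: 0.0
```

```bash
python3 - <<'E'
from h import *
s=get_state();p,m=tool();print(p,toW(p),s['wrist_force'])
im=read_camera('wrist');save('w46.png',im)
save('s46.png',cv2.resize(read_camera('scene')[180:300,260:420],(800,600),interpolation=cv2.INTER_CUBIC))
E
```

```text
[ 0.53859936 -0.02389976  0.12973677] [-0.0325896  -0.01305745] [-0.11983906  0.11127123 -0.42432908]
```

View pics/w46.png

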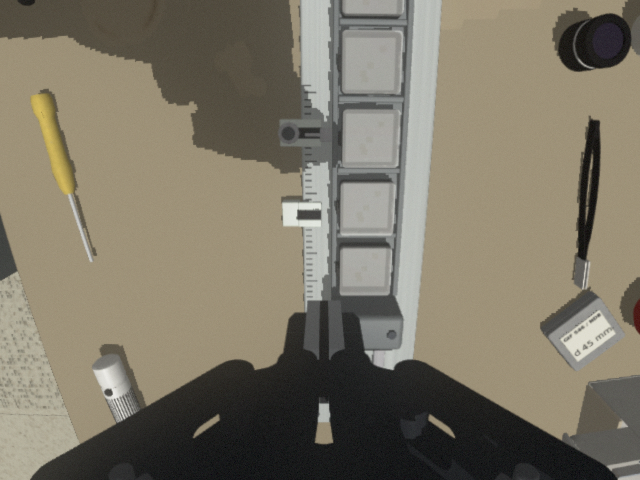

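View pics/s46.png

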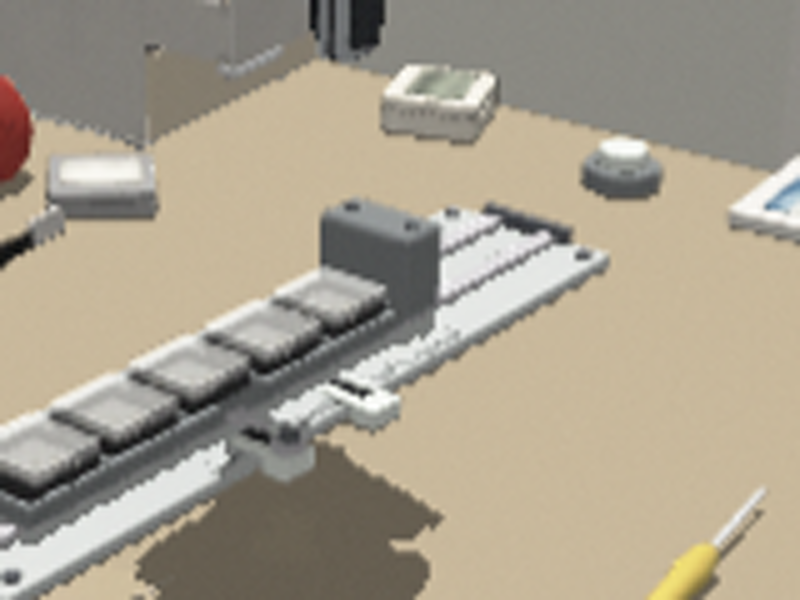

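The pointer is still on the reading band at (312,132). All five boxes lie flat in their pockets, the button has sprung back up, and the arm is clear of everything. I'm handing in.

```bash
python3 -c "
from workcell import *
print(hand_in())"
```

```text
the job is handed in; nothing more can be done
None
```

The job is done and handed in at about 87 s of the 192 s allowed. I nudged the carriage to the loading mark, seated all five boxes, pushed it on to the reading mark, pressed the start button to its stop and moved the arm clear.

**Last checks:**
- **Pointer:** in the wrist picture it stands on the reading band, about 1 mm short of its middle, and it did not run past. I pushed at no more than about 0.03 m/s.
- **Boxes:** all five look flat in their pockets in the wrist and scene pictures.
- **Button:** it reached its stop at about 10 N, and the scene picture shows it sprung back up.
- **Arm:** it touches nothing, with a wrist force near 0.

**What disagreed or went wrong on the way:**
- **Fingertips:** the shut fingertips really end about 35 mm short of the reported TCP. I found this by touching the bench, and set all heights from there.
- **Cameras:** the top and wrist cameras disagreed by about 5 mm on the slide's place. I used the wrist camera, which agreed with the push contact.
- **Box in pocket 3:** it first came to rest tilted on a pocket wall, and a regrip put it on the far wall. A third sideways nudge seated it.
- **Knocked box:** one box had been moved about 2 cm before I reached it, so I measured it again before gripping.

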